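# Load an exposure rack and lock it with the cross rod

### The arm

A 7-joint arm with a two-finger parallel gripper is mounted at the origin on a cart in front of the work surface, level with it; the furniture and walls round the work are solid. World frame = base frame: x ahead of the robot, y to its left, z up, the work surface at z = 0. Lengths are in m, angles in rad, forces in N, time in s.
With the tool pointing down it reaches from about 0.425 to 0.825 m from the base axis. Payload 3.6 kg.
Tool frame: the origin (TCP) lies between the finger pads; the fingertips stand 25 mm ahead of it and the grasp point (between the pads) lies 6 mm ahead of it; z points along the fingers, x is the direction in which the jaws open and shut, and the axes are right-handed (so a half turn about z gives the same grasp; the last joint's range is limited). The gripper opens to 93 mm and grips with 3 to 60 N. Pads are 15 mm wide; open, the fingers measure 128 mm over their backs; the gripper's body (75 mm by 188 mm) begins 65 mm behind the grasp point.
Start: joints at [1.129, 0.615, -0.013, 1.423, 0.008, 1.103, -0.04], TCP at [0.262, -0.595, 0.244] pointing down, gripper open.
Joint ranges: [-3.12, 3.12], [-0.3, 2.06], [-1.34, 1.32], [0.26, 2.42], [-1.36, 4.5], [0.01, 1.98], [-2.84, 2.84]. Speed limits (rad/s): [2.79, 2.79, 3.14, 3.14, 3.14, 3.14, 3.14].

### API

Orientations are given as a rotation vector (axis times angle).
In Python, from workcell import ctrl gives the robot as it stands. The module is installed in compiled form; this text tells all that it offers.
- The arm moves only by the shell command python3 -m pendant 'ROWS' [FORCE]. ROWS is JSON, a list that holds one entry, the list of rows, each a list of 7 numbers: the closure in counts, from 0 (fully open) to 255 (shut), then the shift along the tool's x, y, z in units of 25 mm (1.0 is 25 mm), then the turn, a rotation vector about the tool's x, y, z in units of 5 degrees (1.0 is 5 degrees). In form: [[[jaw, x, y, z, wx, wy, wz], ...]]. A call has exactly 5 rows; each row is the pose to reach, as a shift and turn from the pose commanded when the call began, along the tool's axes at that moment; what a row does not reach only later rows make up. A row lasts 1/10 s, in which the tool goes at most 50 mm and 8.59 degrees, less where a joint would pass 70% of its speed; a pose out of reach is approached as far as the arm can. A call with a gripper value outside its range is refused whole. The fingers move at their own pace and stop on an object; FORCE is the grip in N (left out, the last holds). Time passes only in rows, so rows that repeat a pose let the fingers close, or fill a call up. It gives the time, the measured TCP pose, the force and the opening at its end, in the units of the state.
- ctrl.state(): the state, without advancing time (a new reading comes with each control period).
- ctrl.read_camera(name): name is "side" or "top"; returns a dict with "frame" (420x560x3 uint8, red, green, blue), "camera_matrix" (3x3 intrinsics, pixels), "rvec" (rotation vector, rad) and "tvec" (3), from world to camera coordinates, as OpenCV has them. Camera axes: x right, y down, z forward; pixel columns grow to the right and rows downward; lengths in m; the calibration is good to about 2 mm. A picture is of the moment at which its call begins. There is no depth.
- ctrl.sign_off(): hands the job in, once; it reports no verdict.
The state is a dict: "time": time; "joints": joint angles; "joint_velocities": joint speeds; "tau": joint torques, N m; "ee_pos": TCP position; "ee_rot": TCP orientation; "ft_force": force on the tool from outside, world axes, zero at the start; "moment": the same for the moment, N m; "width": finger opening in m.
Only numpy, scipy, OpenCV 4.12 (cv2) and the standard library are available. Lean on these libraries where they do the work, as an engineer would, in place of code of your own. Each camera call takes 0.05 s, during which the arm holds its last target.

### The job

Unstack the white coating-sample holders and stand every one of them upright in the channel of the rack, bores in line, putting the orange spacer plates that lie in the stacks aside in a neat, squared-up pile on the small grey stand. Then thread the red-handled locking rod through the rack's near bracket (the one on the robot's left), all the holders and the far bracket, fully home against the bracket, and let go. Leave the other things on the table where they are.

Things in the scene. Friction and masses are not known exactly. Their poses are not given: they have to be found in the camera images.
- rack: Fixed rack; origin at the centre of the underside of its dark base plate, 64 (x) x 132 (y) x 8 mm; z up, y along the channel. Two aluminium rails along y: inner faces at x = +-18 mm (channel 36 mm wide), flared lips up to z = 21 mm, outermost at x = +-24 mm. A 44 mm wide bracket stands across each end, from y = +-58 to +-66 mm, top at z = 44 mm.
- rack_floor (a point): Centre of the channel floor (rack frame 0, 0, 8 mm), axes as the rack's. The 116 mm between the brackets holds four bays of 29 mm, centres at y = +43.5, +14.5, -14.5, -43.5 mm, parted by yellow marks on the rails; holders may stand in any of them.
- rack_mouth (a point): Centre of the bore in the outer face of the near (+y, robot's left) bracket, where the rod enters (rack frame 0, 66, 30 mm); axes as the rack's. Both brackets have a round bore of about 14 mm along y, centred at x = 0, z = 30 mm.
- spacer_stand: Fixed grey stand for the spacer pile; origin at the centre of its underside, z up. Foot 46 (x) x 52 (y) x 4 mm; above it a pillar 34 (x) x 40 (y) mm with a flat black rubber top at z = 20 mm.
- rod: Locking rod, 60 g, at first flat on the table. Red square grip with black grooves, 18 x 18 mm, 40 mm long (y = -20 to +20 mm); origin at the centre of the grip, on the rod's axis. A round steel shaft 10 mm thick runs from the grip along the rod's own -y. Fully home, the grip's front face (y = -20 mm) meets the rack's +y bracket.
- rod_tip (a point): End of the shaft's round nose (rod frame 0, -164, 0 mm); axes as the rod's. On the table it droops 4 mm below the grip's axis. Fully home it stands 12 mm out of the far bracket.
- holder_a1: White sample holder, 34 (x) x 24 (y) x 36 (z) mm, 60 g, with a blue painted top; origin at the centre of its underside, z up. A round bore of about 14 mm runs along its y, centred 22 mm above its underside. Stands on the table at the foot of a stack.
- holder_b1: White sample holder, 34 (x) x 24 (y) x 36 (z) mm, 60 g, with a green painted top; origin at the centre of its underside, z up. A round bore of about 14 mm runs along its y, centred 22 mm above its underside. Stands on the table at the foot of a stack.
- holder_a2: White sample holder, 34 (x) x 24 (y) x 36 (z) mm, 60 g, with a blue painted top; origin at the centre of its underside, z up. A round bore of about 14 mm runs along its y, centred 22 mm above its underside. Top of a stack, on the spacer; may be absent.
- holder_b2: White sample holder, 34 (x) x 24 (y) x 36 (z) mm, 60 g, with a green painted top; origin at the centre of its underside, z up. A round bore of about 14 mm runs along its y, centred 22 mm above its underside. Top of a stack, on the spacer; may be absent.
- spacer_a: Orange rigid spacer plate 44 (x) x 50 (y) x 6 mm, 30 g; origin at the centre of its underside. Lies flat on the lower holder of a stack, turned like it, and stands out 5 mm beyond it at either end of x.
- spacer_b: Orange rigid spacer plate 44 (x) x 50 (y) x 6 mm, 30 g; origin at the centre of its underside. Lies flat on the lower holder of a stack, turned like it, and stands out 5 mm beyond it at either end of x.
- tweezers_1: Tweezers 18x120x8 mm, a bystander, to be left alone. Origin at the centre of its underside.
- sharpener_1: Pencil sharpener 15x25x14 mm, a bystander, to be left alone. Origin at the centre of its underside.
- pot_1: White pot with green lid 45x45x43 mm, a bystander, to be left alone. Origin at the centre of its underside.
- eraser_1: Rubber block with blue band 25x52x18 mm, a bystander, to be left alone. Origin at the centre of its underside.
- coupon_rack_1: Black slotted coupon rack 46x110x20 mm, a bystander, to be left alone. Origin at the centre of its underside.

How it is judged:
By the outcome, as a careful person would: the job done as asked, in the order asked, and still so for the second after the job is handed in, with the robot touching nothing.
Of holder_a2, holder_b2 only 1 to 2 are there at a start; the rules pass over those that are not, and their reading is None.
At some moment in a run one of rod may be knocked a few centimetres aside while the robot is not near it.
Once in a run the grip may slacken for a moment while it holds something.
It also fails if it takes over 192 s, if anything falls off the work surface, if the arm or the gripper's body presses on something with over 40 N, if the wrist force passes 120 N, or if a joint passes its speed limit or range.

## Working session

There is one attempt and no reset: what is moved stays moved. The work goes in short steps, Python scripts to look and compute and a shell command to move; the robot and the scene stay as the last step left them, time stands still between calls to the robot, and variables do not carry over. Pictures are saved under pics/ and viewed, and the job is handed in when it is done.

```bash
mkdir -p pics; ls; python3 - <<'E'
from workcell import ctrl
import cv2,numpy as np
s=ctrl.state()
for k,v in s.items(): print(k,np.round(v,4))
for n in("side","top"):
    c=ctrl.read_camera(n); cv2.imwrite(f"pics/{n}0.png",c["frame"][:,:,::-1])
    print(n,c["camera_matrix"].tolist(),c["rvec"],c["tvec"])
    R=cv2.Rodrigues(np.array(c["rvec"]))[0]; print(-R.T@np.array(c["tvec"]).ravel(), R[2])
E
```

```text
pics
time 0.0
joints [ 1.1295  0.6159 -0.0126  1.4249  0.0081  1.1034 -0.0404]
joint_velocities [ 0.001   0.0009  0.0003  0.     -0.001  -0.0015  0.0002]
tau [ 0.00000e+00 -4.58941e+01  2.09100e-01 -1.65748e+01 -6.10000e-02
  2.03000e-02  2.00000e-04]
ee_pos [ 0.2616 -0.5942  0.2425]
ee_rot [-2.6302  1.7156  0.0034]
ft_force [-0.1257 -0.3043 -0.1982]
moment [ 0.0027 -0.0196 -0.0023]
width 0.0931
side [[438.33983093490656, 0.0, 276.4810036594842], [0.0, 438.33983093490656, 213.1527011424019], [0.0, 0.0, 1.0]] [ 2.17100084 -0.19286453  0.07044359] [-0.58359122  0.04658532  1.29668626]
[ 0.42107918 -1.12251749  0.76602284] [ 0.12307713  0.81157456 -0.57113812]
top [[492.7002575425736, 0.0, 290.77465227938626], [0.0, 492.7002575425736, 200.3859306476808], [0.0, 0.0, 1.0]] [ 2.12172089 -2.13548111  0.21404358] [-0.1081911   0.58534061  1.26730863]
[ 0.33768747 -0.09443105  1.35552574] [ 0.18663849 -0.01325799 -0.9823392 ]
```

View pics/top0.png

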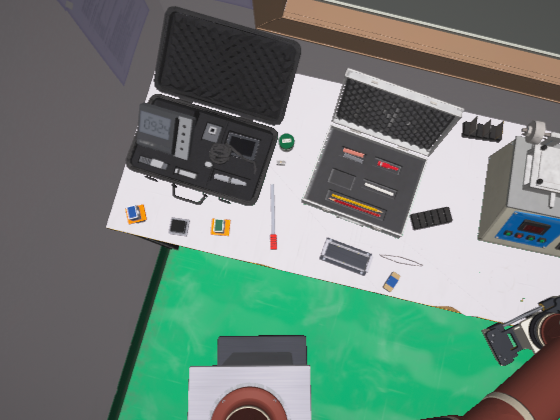

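View pics/side0.png

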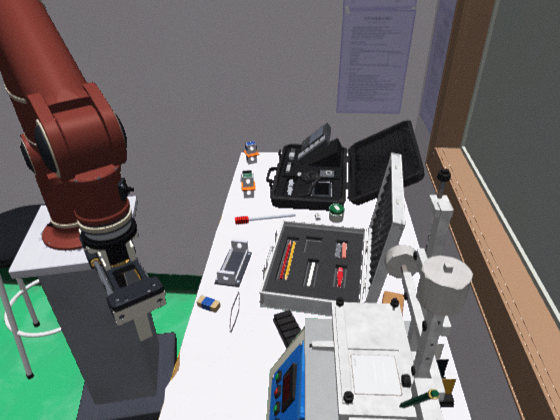

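```bash
cat > h.py <<'E'
from workcell import ctrl
import cv2,numpy as np
from scipy.spatial.transform import Rotation as Ro
def cam(n):
    c=ctrl.read_camera(n); R=cv2.Rodrigues(np.array(c["rvec"],float))[0]
    return dict(f=c["frame"],K=np.array(c["camera_matrix"]),R=R,t=np.array(c["tvec"],float).ravel(),rv=np.array(c["rvec"],float))
def ray(c,uv,z):
    d=c["R"].T@np.linalg.solve(c["K"],np.array([uv[0],uv[1],1.])); o=-c["R"].T@c["t"]
    return o+d*(z-o[2])/d[2]
def proj(c,P):
    return cv2.projectPoints(np.array(P,float).reshape(-1,1,3),c["rv"],c["t"],c["K"],None)[0].reshape(-1,2)
def tri(c1,uv1,c2,uv2):
    P=[c["K"]@np.c_[c["R"],c["t"]] for c in(c1,c2)]
    X=cv2.triangulatePoints(P[0],P[1],np.array(uv1,float).reshape(2,1),np.array(uv2,float).reshape(2,1)).ravel(); return X[:3]/X[3]
def crop(c,name,x0,y0,w,h,k):
    im=cv2.resize(c["f"][y0:y0+h,x0:x0+w,::-1],None,fx=k,fy=k,interpolation=cv2.INTER_CUBIC); cv2.imwrite(name,im)
def toolmove(dp,yaw=None):
    "world shift dp (m) -> tool units"
    s=ctrl.state(); R=Ro.from_rotvec(s["ee_rot"]); return np.round(R.inv().apply(dp)/0.025,3)
E
python3 - <<'E'
from h import *
t=cam("top"); s=cam("side")
crop(t,"pics/t1.png",110,180,190,90,4)
crop(t,"pics/t2.png",300,220,150,80,5)
crop(s,"pics/s1.png",210,130,150,110,5)
crop(s,"pics/s2.png",180,220,110,110,5)
for n,p in dict(blue=(136,213),green=(221,227)).items(): print(n,ray(t,p,.078))
print("stand",ray(t,(179,227),.02)); print("grip",ray(t,(273,242),.009),"tip",ray(t,(272,184),.005)); print("rack",ray(t,(346,256),.008))
E
```

```text
blue [0.5489626  0.29360669 0.078     ]
green [0.51071992 0.0708622  0.078     ]
stand [0.51925823 0.19257662 0.02      ]
grip [ 0.47784663 -0.06307214  0.009     ] tip [ 0.64137277 -0.06031443  0.005     ]
rack [ 0.43840565 -0.26218181  0.008     ]
```

View pics/t1.png

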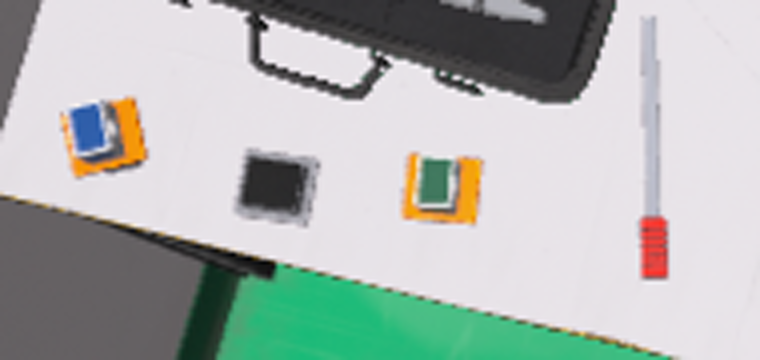

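View pics/t2.png

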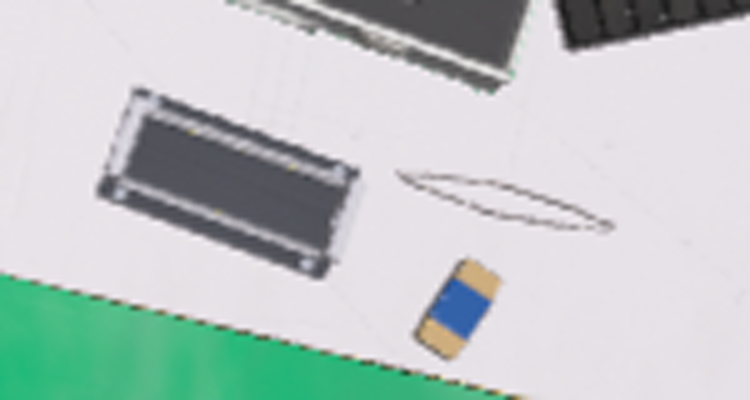

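View pics/s1.png

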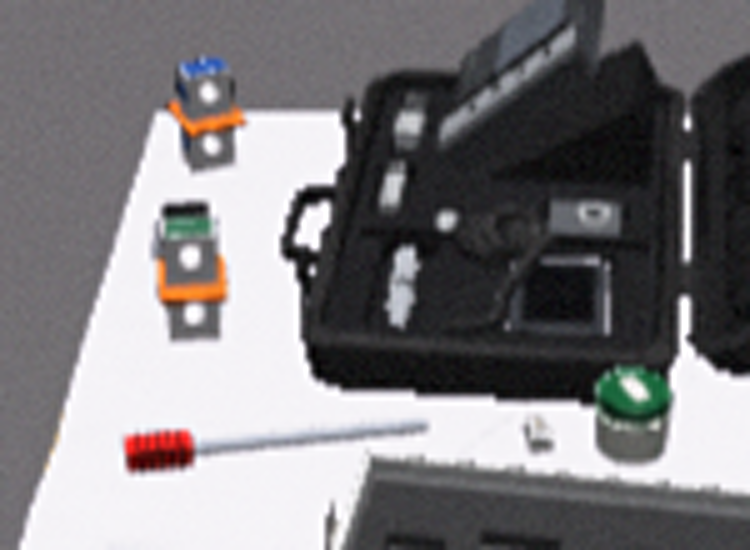

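View pics/s2.png

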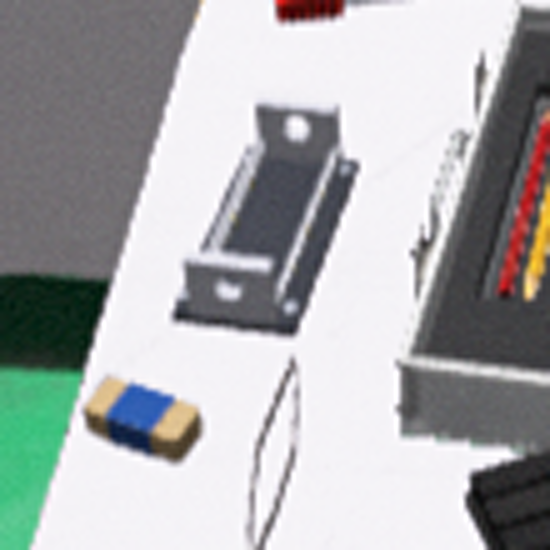

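```bash
cat >> h.py <<'E'
def mrect(c,box,fn,z,k=6,name=None):
    "box x0,y0,w,h ; fn(hsv,rgb)->mask on upscaled crop; largest contour cast on plane z -> minAreaRect (world)"
    x0,y0,w,h=box; im=cv2.resize(c["f"][y0:y0+h,x0:x0+w],None,fx=k,fy=k,interpolation=cv2.INTER_CUBIC)
    m=fn(cv2.cvtColor(im,cv2.COLOR_RGB2HSV).astype(int),im.astype(int)).astype(np.uint8)*255
    if name: cv2.imwrite(name,m)
    cs,_=cv2.findContours(m,cv2.RETR_EXTERNAL,cv2.CHAIN_APPROX_NONE)
    q=max(cs,key=cv2.contourArea).reshape(-1,2)
    W=np.array([ray(c,((p[0]+.5)/k-.5+x0,(p[1]+.5)/k-.5+y0),z)[:2] for p in q])
    (cx,cy),(a,b),ang=cv2.minAreaRect((W*1000).astype(np.float32))
    if a<b: a,b,ang=b,a,ang+90
    ang=(ang+90)%180-90
    return dict(c=(round(cx,1),round(cy,1)),L=round(a,1),W=round(b,1),ang=round(ang,1))  # ang: long axis vs world x, deg
blue=lambda H,r:(H[...,0]>100)&(H[...,0]<125)&(H[...,1]>110)
green=lambda H,r:(H[...,0]>65)&(H[...,0]<95)&(H[...,1]>90)
orange=lambda H,r:(H[...,0]>8)&(H[...,0]<25)&(H[...,1]>130)
red=lambda H,r:((H[...,0]<6)|(H[...,0]>174))&(H[...,1]>120)
dark=lambda H,r:(H[...,2]<125)
E
python3 - <<'E'
from h import *
t=cam("top")
print("blue",mrect(t,(118,195,36,34),blue,.078)); print("sp a",mrect(t,(118,195,36,36),orange,.042))
print("green",mrect(t,(205,212,36,30),green,.078)); print("sp b",mrect(t,(205,212,36,30),orange,.042))
print("stand top",mrect(t,(164,212,34,30),lambda H,r:H[...,2]<80,.020,name="pics/m1.png"))
print("stand all",mrect(t,(164,212,34,30),lambda H,r:H[...,2]<185,.004,name="pics/m2.png"))
print("rack",mrect(t,(312,230,70,50),lambda H,r:H[...,2]<190,.004,name="pics/m3.png"))
print("rod grip",mrect(t,(262,225,24,28),red,.018))
print("shaft",mrect(t,(262,178,24,60),lambda H,r:H[...,2]<205,.012,name="pics/m4.png"))
E
```

```text
blue {'c': (552.9, 305.3), 'L': 28.3, 'W': 17.7, 'ang': 13.9}
sp a {'c': (552.2, 305.0), 'L': 49.5, 'W': 44.7, 'ang': -75.3}
green {'c': (516.7, 77.8), 'L': 26.5, 'W': 16.1, 'ang': -4.5}
sp b {'c': (516.3, 77.8), 'L': 49.0, 'W': 43.1, 'ang': 85.0}
stand top {'c': (522.6, 195.4), 'L': 40.4, 'W': 32.8, 'ang': 81.4}
stand all {'c': (523.0, 196.4), 'L': 53.1, 'W': 47.9, 'ang': 81.4}
rack {'c': (438.1, -261.9), 'L': 137.3, 'W': 67.1, 'ang': 69.2}
rod grip {'c': (478.6, -63.5), 'L': 40.2, 'W': 16.8, 'ang': 1.0}
shaft {'c': (569.6, -61.2), 'L': 141.7, 'W': 13.1, 'ang': 0.8}
```

```bash
python3 - <<'E'
from h import *
t=cam("top"); s=cam("side")
crop(t,"pics/t3.png",315,230,62,50,12)
# predicted overlay with rack pose guess
def ov(c,n,box,k,cx,cy,yaw):
    x0,y0,w,h=box; im=cv2.resize(c["f"][y0:y0+h,x0:x0+w,::-1],None,fx=k,fy=k,interpolation=cv2.INTER_CUBIC)
    a=np.radians(yaw); M=np.array([[np.cos(a),-np.sin(a),0],[np.sin(a),np.cos(a),0],[0,0,1]])
    polys=[[(sx*.032,sy*.066,.008) for sx,sy in((1,1),(1,-1),(-1,-1),(-1,1))]]
    for y in(.066,-.066,.058,-.058): polys.append([(.022,y,.008),(.022,y,.044),(-.022,y,.044),(-.022,y,.008)])
    for p in polys:
        q=proj(c,[M@np.array(v)+[cx,cy,0] for v in p]); q=((q-[x0,y0]+.5)*k-.5)
        cv2.polylines(im,[np.round(q*8).astype(np.int32)],True,(0,0,255),1,cv2.LINE_AA,3)
    cv2.imwrite(n,im)
ov(t,"pics/t4.png",(315,230,62,50),12,.4375,-.2605,-20.8)
ov(s,"pics/s4.png",(205,230,60,65),9,.4375,-.2605,-20.8)
E
```

```text
(no output)
```

View pics/t4.png

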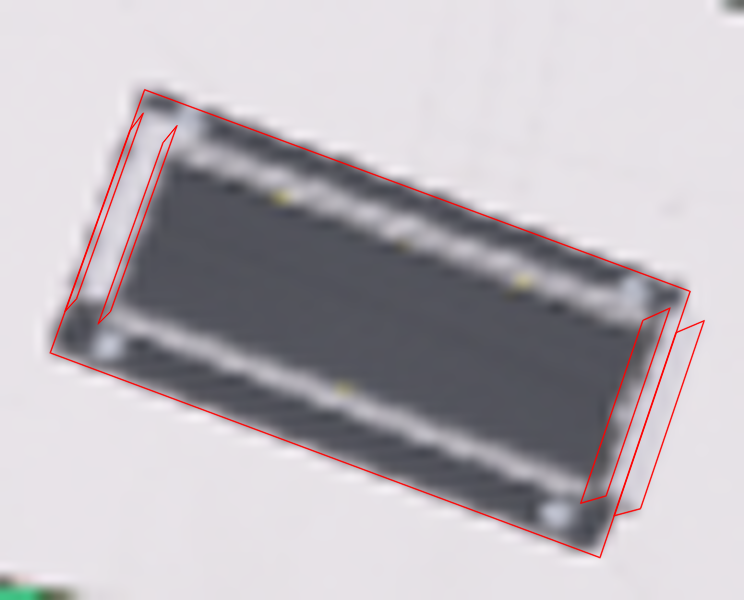

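View pics/s4.png

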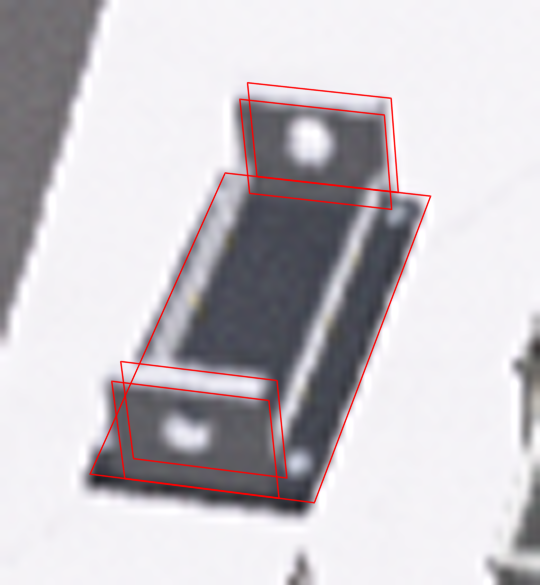

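```bash
cat >> h.py <<'E'
def go(x,y,z,phi):
    s=ctrl.state(); R=Ro.from_rotvec(s["ee_rot"]); f=np.radians(phi)
    T=Ro.from_matrix(np.array([[np.cos(f),np.sin(f),0],[np.sin(f),-np.cos(f),0],[0,0,-1]]))
    d=R.inv().apply(np.array([x,y,z])-s["ee_pos"])/.025; w=np.degrees((R.inv()*T).as_rotvec())/5
    print("shift",np.round(d,2),"turn",np.round(w,2))
def st():
    s=ctrl.state(); X=Ro.from_rotvec(s["ee_rot"]).as_matrix()
    print("t",round(s["time"],2),"pos",np.round(s["ee_pos"],4),"phi",round(np.degrees(np.arctan2(X[1,0],X[0,0])),2),"zax",np.round(X[:,2],3),"F",np.round(s["ft_force"],2),"M",np.round(s["moment"],2),"w",round(s["width"],4))
E
python3 -c "
from h import *
st(); go(.45,-.30,.24,-35); go(.5167,.0778,.2,-4.8)"
```

```text
t 0.35 pos [ 0.2619 -0.5947  0.2434] phi -66.23 zax [-0.     0.001 -1.   ] F [-0.03  1.02  0.47] M [-0.03  0.01  0.03] w 0.093
shift [ -7.76 -11.64   0.14] turn [-0.    0.01 -6.25]
shift [-20.51 -20.17   1.75] turn [-0.000e+00  1.000e-02 -1.229e+01]
```

```bash
python3 -m pendant '[[[0,-7.76,-11.64,0.1,0,0,-6.25],[0,-7.76,-11.64,0.1,0,0,-6.25],[0,-7.76,-11.64,0.1,0,0,-6.25],[0,-7.76,-11.64,0.1,0,0,-6.25],[0,-7.76,-11.64,0.1,0,0,-6.25]]]' 30; python3 -c "
from h import *
st(); go(.45,-.30,.24,-35); go(.5167,.0778,.18,-4.8)"
```

```text
time: 0.85
ee_pos: [0.3972, -0.3825, 0.2421]
ee_rot: [2.997, -0.943, 0.001]
ft_force: [1.5, -0.5, -0.4]
width: 0.0932
t 0.85 pos [ 0.3972 -0.3825  0.2421] phi -34.92 zax [ 0.001 -0.    -1.   ] F [ 1.47 -0.46 -0.36] M [-0.06 -0.06 -0.01] w 0.0932
shift [-0.16 -3.92  0.09] turn [-0.   -0.01  0.02]
shift [ -6.62 -17.84   2.48] turn [-0.   -0.01 -6.02]
```

```bash
python3 -m pendant '[[[0,-6.6,-17.8,2.5,0,0,-6],[0,-6.6,-17.8,2.5,0,0,-6],[0,-6.6,-17.8,2.5,0,0,-6],[0,-6.6,-17.8,2.5,0,0,-6],[0,-6.6,-17.8,2.5,0,0,-6]]]' ; python3 -c "
from h import *
st();  go(.5167,.0778,.17,-4.8)"
```

```text
time: 1.35
ee_pos: [0.4594, -0.1427, 0.2093]
ee_rot: [3.139, -0.136, 0.002]
ft_force: [1.2, 0.2, 0.1]
width: 0.0928
t 1.35 pos [ 0.4594 -0.1427  0.2093] phi -4.95 zax [ 0.001 -0.    -1.   ] F [1.17 0.23 0.06] M [-0.06 -0.18 -0.05] w 0.0928
shift [ 1.52 -8.98  1.57] turn [ 0.   -0.01 -0.03]
```

```bash
python3 -m pendant '[[[0,1.5,-9,1.6,0,0,0],[0,1.5,-9,1.6,0,0,0],[0,1.5,-9,1.6,0,0,0],[0,1.5,-9,1.6,0,0,0],[0,1.5,-9,1.6,0,0,0]]]' ; python3 -m pendant '[[[0,0,0,0,0,0,0],[0,0,0,0,0,0,0],[0,0,0,0,0,0,0],[0,0,0,0,0,0,0],[0,0,0,0,0,0,0]]]'; python3 - <<'E'
from h import *
st();  go(.5167,.0778,.082,-4.8)
for n,b,k in(("top",(195,180,80,70),8),("side",(215,150,80,60),9)):
    crop(cam(n),f"pics/a_{n}.png",*b,k)
E
```

```text
time: 1.85
ee_pos: [0.5163, 0.0812, 0.1691]
ee_rot: [-3.137, 0.129, -0.001]
ft_force: [0.3, -0.3, 0.3]
width: 0.093
time: 2.35
ee_pos: [0.516, 0.075, 0.1695]
ee_rot: [3.138, -0.141, 0.001]
ft_force: [-0.2, 0.1, 1.2]
width: 0.0932
t 2.35 pos [0.516  0.075  0.1695] phi -5.14 zax [ 0.    -0.001 -1.   ] F [-0.23  0.14  1.18] M [-0.01 -0.09  0.03] w 0.0932
shift [ 0.02 -0.12  3.5 ] turn [ 0.01 -0.   -0.07]
```

View pics/a_top.png

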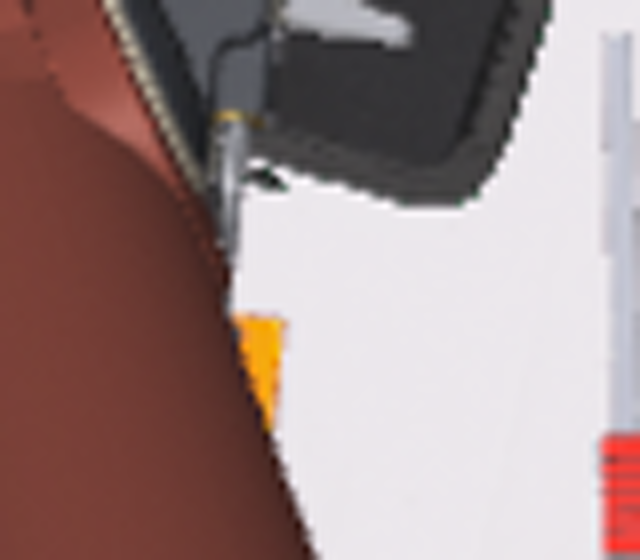

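View pics/a_side.png

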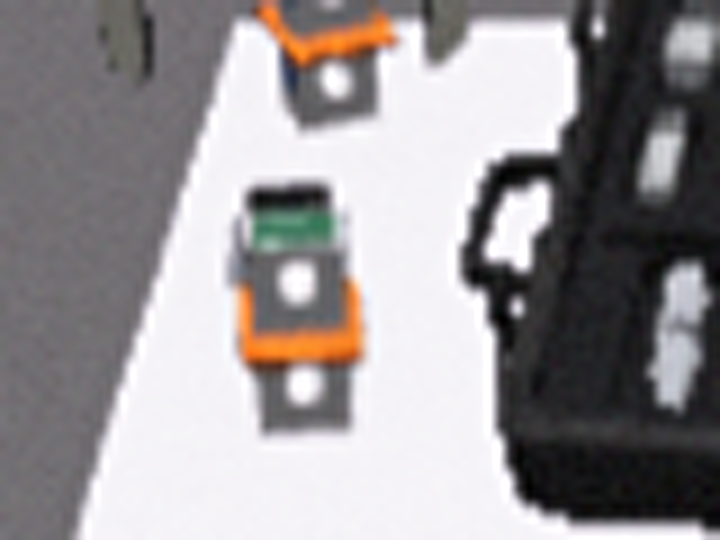

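```bash
python3 -m pendant '[[[0,0,-0.1,1.7,0,0,0],[0,0,-0.1,3.0,0,0,0],[0,0,-0.1,3.4,0,0,0],[0,0,-0.1,3.45,0,0,0],[0,0,-0.1,3.45,0,0,0]]]' ; python3 -c "
from h import *
st();  go(.5167,.0778,.082,-4.8)"; python3 -m pendant '[[[255,0,0,0,0,0,0],[255,0,0,0,0,0,0],[255,0,0,0,0,0,0],[255,0,0,0,0,0,0],[255,0,0,0,0,0,0]]]' 25; python3 -c "
from h import *
st()"
```

```text
time: 2.95
ee_pos: [0.517, 0.0793, 0.0839]
ee_rot: [-3.138, 0.137, -0.003]
ft_force: [-0.0, 0.7, 0.9]
width: 0.0928
t 2.95 pos [0.517  0.0793 0.0839] phi -4.99 zax [ 0.002  0.    -1.   ] F [-0.02  0.7   0.92] M [-0.02 -0.13 -0.01] w 0.0928
shift [-0.01  0.06  0.08] turn [-0.01 -0.02 -0.04]
time: 3.45
ee_pos: [0.5163, 0.0791, 0.0833]
ee_rot: [-3.138, 0.137, -0.001]
ft_force: [-0.2, -1.1, 0.4]
width: 0.0574
t 3.45 pos [0.5163 0.0791 0.0833] phi -4.98 zax [ 0.  0. -1.] F [-0.19 -1.13  0.44] M [-0.03 -0.12  0.07] w 0.0574
```

Fingers close at ~70 mm/s; keep closing.

```bash
python3 -m pendant '[[[255,0,0,0,0,0,0],[255,0,0,0,0,0,0],[255,0,0,0,0,0,0],[255,0,0,0,0,0,0],[255,0,0,0,0,0,0]]]' 25; python3 -m pendant '[[[255,0,0,0,0,0,0],[255,0,0,-0.5,0,0,0],[255,0,0,-1.5,0,0,0],[255,0,0,-3.5,0,0,0],[255,0,0,-3.5,0,0,0]]]'; python3 -c "
from h import *
st(); go(.4372,-.2605,.17,-20.8)
crop(cam('side'),'pics/b_side.png',215,130,80,80,7)"
```

```text
time: 3.95
ee_pos: [0.5161, 0.0791, 0.0829]
ee_rot: [3.139, -0.136, -0.0]
ft_force: [-0.1, -0.1, 0.3]
width: 0.0338
time: 4.45
ee_pos: [0.5203, 0.0805, 0.1769]
ee_rot: [-3.135, 0.137, -0.021]
ft_force: [2.0, -0.1, -0.8]
width: 0.034
t 4.45 pos [0.5203 0.0805 0.1769] phi -4.99 zax [ 0.013  0.003 -1.   ] F [ 1.98 -0.08 -0.81] M [ 0.04 -0.12 -0.03] w 0.034
shift [-2.13 13.88  0.19] turn [-0.07 -0.14  3.16]
```

View pics/b_side.png

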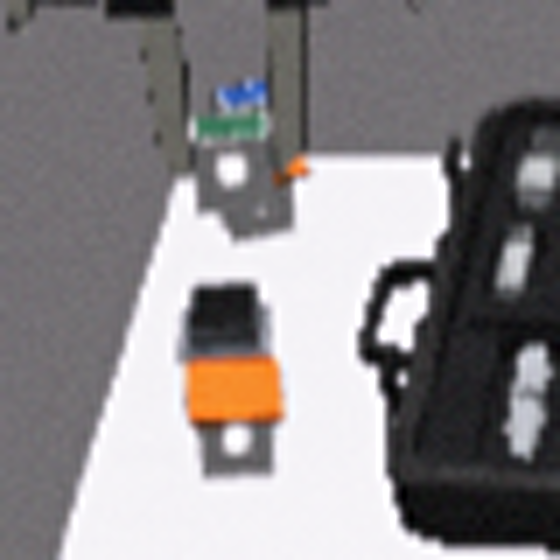

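```bash
cat >> h.py <<'E'
RC=np.array([.4372,-.2605]); RY=-20.8
def bay(y,z,dx=0):
    a=np.radians(RY); p=RC+np.array([-np.sin(a),np.cos(a)])*y+np.array([np.cos(a),np.sin(a)])*dx
    print("target",p.round(4)); go(p[0],p[1],z,RY)
def rk():
    s=ctrl.state(); a=np.radians(RY); d=np.array(s["ee_pos"])[:2]-RC
    print("rack xy mm",np.round([1000*(d@[np.cos(a),np.sin(a)]),1000*(d@[-np.sin(a),np.cos(a)])],1))
E
python3 -c "
from h import *
bay(-.0425,.14)"
```

```text
target [ 0.4221 -0.3002]
shift [-2.53 15.48  1.31] turn [-0.04 -0.09  3.16]
```

```bash
python3 -m pendant '[[[255,-1,3,0,0,0,3.2],[255,-2.5,7,0.4,0,0,3.2],[255,-2.5,10,0.4,0,0,3.2],[255,-2.5,12,0.4,0,0,3.2],[255,-2.5,13.9,0.4,0,0,3.2]]]' ; python3 -c "
from h import *
st(); bay(-.0425,.10)"; python3 -m pendant '[[[255,0,0,0,0,0,0],[255,0,0,0,0,0,0],[255,0,0,0,0,0,0],[255,0,0,0,0,0,0],[255,0,0,0,0,0,0]]]'; python3 -c "
from h import *
st(); bay(-.0425,.10)"
```

```text
time: 5.0
ee_pos: [0.4406, -0.1595, 0.1621]
ee_rot: [-3.089, 0.571, 0.003]
ft_force: [0.0, -0.1, -0.6]
width: 0.0336
t 5.0 pos [ 0.4406 -0.1595  0.1621] phi -20.94 zax [-0.002  0.    -1.   ] F [ 0.02 -0.11 -0.64] M [-0.05 -0.1   0.06] w 0.0336
target [ 0.4221 -0.3002]
shift [1.33 5.52 2.48] turn [ 0.    0.02 -0.03]
time: 5.5
ee_pos: [0.4426, -0.1564, 0.1625]
ee_rot: [-3.089, 0.567, 0.0]
ft_force: [0.3, 0.3, -0.0]
width: 0.0339
t 5.5 pos [ 0.4426 -0.1564  0.1625] phi -20.79 zax [-0.     0.001 -1.   ] F [ 0.31  0.3  -0.01] M [-0.09 -0.08 -0.04] w 0.0339
target [ 0.4221 -0.3002]
shift [1.28 5.67 2.5 ] turn [-0.01  0.    0.  ]
```

```bash
python3 -m pendant '[[[255,0.6,2,0.4,0,0,0],[255,1.28,4,0.8,0,0,0],[255,1.28,5.3,1.4,0,0,0],[255,1.28,5.67,2,0,0,0],[255,1.28,5.67,2.5,0,0,0]]]' ; python3 -m pendant '[[[255,0,0,0,0,0,0],[255,0,0,0,0,0,0],[255,0,0,0,0,0,0],[255,0,0,0,0,0,0],[255,0,0,0,0,0,0]]]'; python3 - <<'E'
from h import *
st(); rk(); bay(-.0425,.07)
crop(cam('side'),'pics/c_side.png',190,200,100,100,6); crop(cam('top'),'pics/c_top.png',300,210,100,80,6)
E
```

```text
time: 6.0
ee_pos: [0.4204, -0.3034, 0.099]
ee_rot: [3.087, -0.577, -0.001]
ft_force: [-0.5, 0.7, -1.0]
width: 0.0336
time: 6.5
ee_pos: [0.4219, -0.3015, 0.1006]
ee_rot: [3.089, -0.57, 0.002]
ft_force: [0.4, -0.6, 0.4]
width: 0.0338
t 6.5 pos [ 0.4219 -0.3015  0.1006] phi -20.92 zax [ 0.001 -0.001 -1.   ] F [ 0.41 -0.61  0.41] M [-0.04 -0.03  0.04] w 0.0338
rack xy mm [  0.2 -43.8]
target [ 0.4221 -0.3002]
shift [-0.01 -0.05  1.22] turn [ 0.   -0.01 -0.02]
```

View pics/c_side.png

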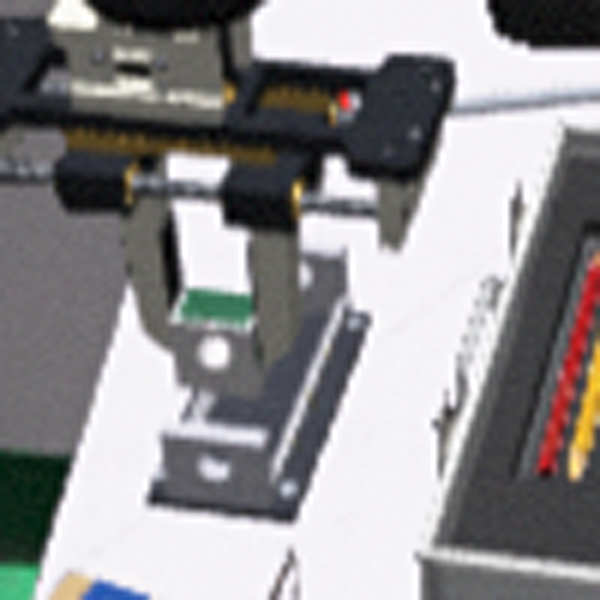

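View pics/c_top.png

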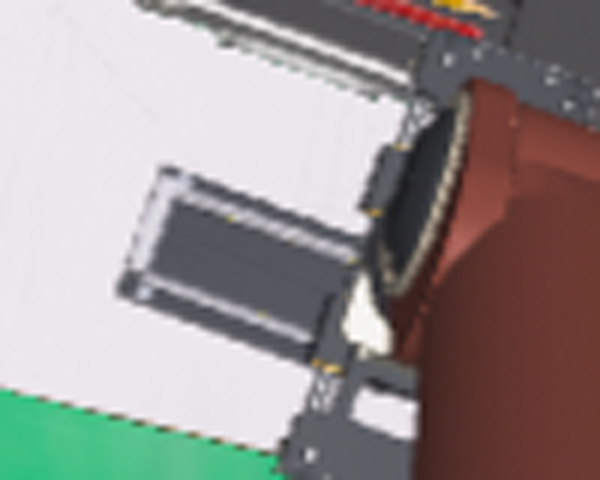

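```bash
python3 - <<'E'
from h import *
s=cam("side")
a=np.radians(RY); ex=np.array([np.cos(a),np.sin(a),0]); ey=np.array([-np.sin(a),np.cos(a),0])
st(); P=np.array(ctrl.state()["ee_pos"])
hb=P+ey*(-.012-.0013)+[0,0,-.041+.022]
print("holder bore pred",proj(s,hb),"seen",np.array([212,352])/6+[190,200])
R0=np.r_[RC,0]
for y,o in((-.066,(213,466)),(.058,(306,273))): print("bracket bore pred",proj(s,R0+ey*y+[0,0,.03]),"seen",np.array(o)/6+[190,200])
print("px per 1cm ex",proj(s,hb+ex*.01)-proj(s,hb),"ey",proj(s,hb+ey*.01)-proj(s,hb),"z",proj(s,hb+[0,0,.01])-proj(s,hb))
# precise blobs
f=cv2.resize(s["f"][200:300,190:290],None,fx=8,fy=8,interpolation=cv2.INTER_CUBIC)
g=cv2.cvtColor(f,cv2.COLOR_RGB2GRAY); m=(g>185).astype(np.uint8)
n,l,S,C=cv2.connectedComponentsWithStats(m)
for i in range(1,n):
    if 200<S[i,4]<4000: print(S[i,4],S[i,2:4],C[i]/8+[190,200])
E
```

```text
t 6.65 pos [ 0.4215 -0.3018  0.1003] phi -20.97 zax [ 0. -0. -1.] F [-0.62 -0.23 -1.02] M [-0.05 -0.07  0.03] w 0.0339
holder bore pred [[225.13655613 258.95745092]] seen [225.33333333 258.66666667]
bracket bore pred [[226.00175967 277.20711895]] seen [225.5        277.66666667]
bracket bore pred [[239.41479884 245.53042437]] seen [241.  245.5]
px per 1cm ex [[4.02814436 0.47166442]] ey [[ 1.2051845  -2.69179527]] z [[-0.37406103 -3.20454964]]
1908 [62 40] [201.94582023 202.56164832]
1586 [111  29] [210.14044767 214.90179697]
314 [31 14] [224.47292994 217.08160828]
2489 [81 42] [222.6034552  228.30102451]
2350 [71 60] [247.41707447 230.71340426]
216 [12 24] [240.74710648 245.74768519]
1874 [ 90 222] [241.08844717 265.13540555]
1226 [39 41] [225.68597064 258.93872349]
449 [18 52] [289.05707127 263.62667038]
747 [26 93] [286.45783133 274.69176707]
577 [34 24] [225.65879549 278.29289428]
```

```bash
python3 -m pendant '[[[255,-0.04,0,0.5,0,0,0],[255,-0.04,0,1,0,0,0],[255,-0.04,0,1.4,0,0,0],[255,-0.04,0,1.6,0,0,0],[255,-0.04,0,1.6,0,0,0]]]' ; python3 -c "
from h import *
st(); rk()";  python3 -m pendant '[[[255,0,0,0.1,0,0,0],[255,0,0,0.2,0,0,0],[255,0,0,0.25,0,0,0],[255,0,0,0.25,0,0,0],[255,0,0,0.25,0,0,0]]]' ; python3 -c "
from h import *
st(); rk()
crop(cam('side'),'pics/d_side.png',190,200,100,100,6)"
```

```text
time: 7.15
ee_pos: [0.4199, -0.3012, 0.059]
ee_rot: [-3.088, 0.572, 0.003]
ft_force: [0.1, 0.5, -0.2]
width: 0.0338
t 7.15 pos [ 0.4199 -0.3012  0.059 ] phi -20.97 zax [-0.002  0.001 -1.   ] F [ 0.13  0.46 -0.24] M [-0.04 -0.1  -0.04] w 0.0338
rack xy mm [ -1.7 -44.2]
time: 7.65
ee_pos: [0.4204, -0.3016, 0.0539]
ee_rot: [3.089, -0.572, 0.0]
ft_force: [-0.8, 0.5, -0.4]
width: 0.0337
t 7.65 pos [ 0.4204 -0.3016  0.0539] phi -20.98 zax [ 0. -0. -1.] F [-0.83  0.49 -0.39] M [-0.04 -0.03 -0.02] w 0.0337
rack xy mm [ -1.1 -44.3]
```

View pics/d_side.png

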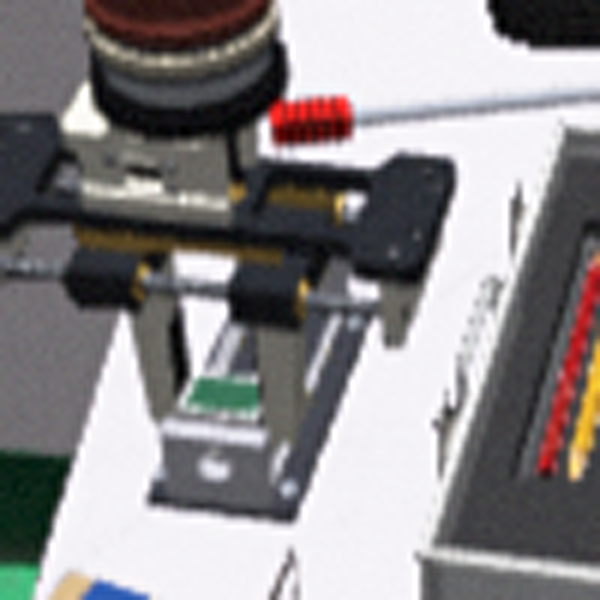

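```bash
python3 -m pendant '[[[255,0,-0.06,0.05,0,0,0],[255,0,-0.06,0.1,0,0,0],[255,0,-0.06,0.15,0,0,0],[255,0,-0.06,0.18,0,0,0],[255,0,-0.06,0.18,0,0,0]]]' ; python3 -c "
from h import *
st(); rk()"
```

```text
time: 8.2
ee_pos: [0.4208, -0.3, 0.0491]
ee_rot: [-3.089, 0.572, 0.001]
ft_force: [-0.7, -0.6, -1.0]
width: 0.0335
t 8.2 pos [ 0.4208 -0.3     0.0491] phi -20.98 zax [-0.  0. -1.] F [-0.71 -0.63 -1.04] M [-0.06 -0.05  0.04] w 0.0335
rack xy mm [ -1.3 -42.8]
```

```bash
python3 -m pendant '[[[255,0,0,0.02,0,0,0],[255,0,0,0.04,0,0,0],[255,0,0,0.06,0,0,0],[255,0,0,0.06,0,0,0],[255,0,0,0.06,0,0,0]]]' ; python3 -c "
from h import *
st(); rk()"
```

```text
time: 8.7
ee_pos: [0.4208, -0.3002, 0.048]
ee_rot: [3.089, -0.572, -0.0]
ft_force: [-0.8, 0.6, 6.0]
width: 0.0337
t 8.7 pos [ 0.4208 -0.3002  0.048 ] phi -20.98 zax [-0. -0. -1.] F [-0.8   0.6   5.95] M [ 0.12  0.3  -0.07] w 0.0337
rack xy mm [ -1.2 -42.9]
```

```bash
python3 -m pendant '[[[80,0,0,0,0,0,0],[80,0,0,0,0,0,0],[80,0,0,0,0,0,0],[80,0,0,0,0,0,0],[80,0,0,-0.5,0,0,0]]]' ; python3 -m pendant '[[[60,0,0,-1.5,0,0,0],[0,0,0,-3.5,0,0,0],[0,-0.5,-2,-4,0,0,0],[0,-0.5,-4,-4,0,0,0],[0,-0.5,-5.5,-4,0,0,0]]]';python3 - <<'E'
from h import *
st();go(.5163,.0785,.13,-4.8)
crop(cam('side'),'pics/e_side.png',190,200,100,100,6);crop(cam('top'),'pics/e_top.png',300,210,100,80,6)
E
```

```text
time: 9.2
ee_pos: [0.4199, -0.2995, 0.0593]
ee_rot: [-3.088, 0.571, 0.005]
ft_force: [-0.4, -0.0, 0.4]
width: 0.0633
time: 9.7
ee_pos: [0.4594, -0.1651, 0.1623]
ee_rot: [-3.089, 0.571, -0.005]
ft_force: [1.0, -0.6, -0.4]
width: 0.0927
t 9.7 pos [ 0.4594 -0.1651  0.1623] phi -20.96 zax [ 0.003 -0.    -1.   ] F [ 0.97 -0.63 -0.4 ] M [-0.07 -0.11 -0.02] w 0.0927
shift [-1.37 -9.91  1.3 ] turn [-0.01 -0.04 -3.23]
```

View pics/e_side.png

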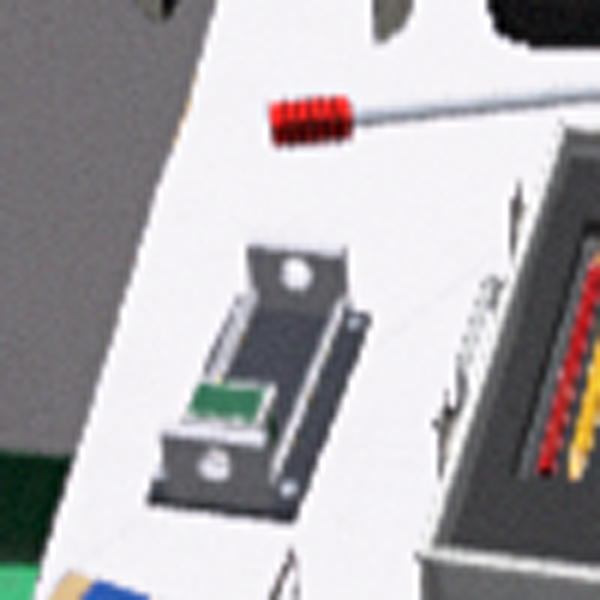

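View pics/e_top.png

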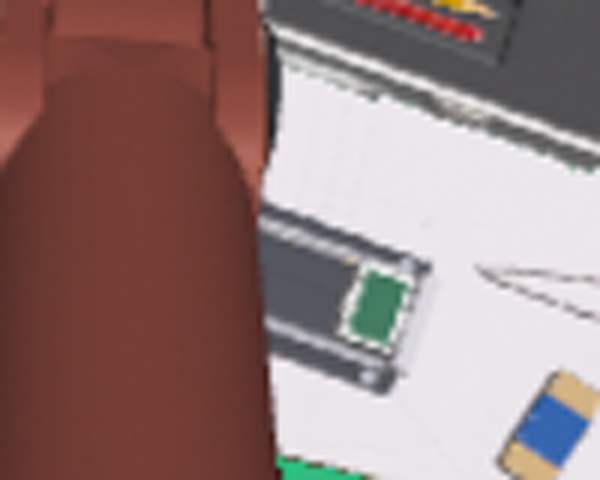

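```bash
python3 -m pendant '[[[0,-0.4,-2,0.5,0,0,-1.6],[0,-0.8,-4,1,0,0,-3.2],[0,-1.2,-6,1.3,0,0,-3.2],[0,-1.37,-8,1.3,0,0,-3.2],[0,-1.37,-9.9,1.3,0,0,-3.2]]]' ;python3 -m pendant '[[[0,0,0,0,0,0,0],[0,0,0,0,0,0,0],[0,0,0,0,0,0,0],[0,0,0,0,0,0,0],[0,0,0,0,0,0,0]]]';python3 - <<'E'
from h import *
st();go(.5163,.0778,.049,-4.9)
E
```

```text
time: 10.3
ee_pos: [0.5134, 0.0733, 0.1281]
ee_rot: [3.138, -0.137, -0.001]
ft_force: [0.3, -0.6, -0.3]
width: 0.0931
time: 10.8
ee_pos: [0.5136, 0.0703, 0.1279]
ee_rot: [3.138, -0.141, -0.0]
ft_force: [-0.2, 0.5, -0.2]
width: 0.0927
t 10.8 pos [0.5136 0.0703 0.1279] phi -5.15 zax [-0.    -0.001 -1.   ] F [-0.23  0.52 -0.17] M [-0.03 -0.06  0.01] w 0.0927
shift [ 0.08 -0.31  3.15] turn [ 0.01  0.   -0.05]
```

```bash
python3 -m pendant '[[[0,0.08,-0.3,1,0,0,0],[0,0.08,-0.3,2,0,0,0],[0,0.08,-0.3,2.8,0,0,0],[0,0.08,-0.3,3.13,0,0,0],[80,0.08,-0.3,3.13,0,0,0]]]' ;python3 -m pendant '[[[255,0,0,0,0,0,0],[255,0,0,0,0,0,0],[255,0,0,0,0,0,0],[255,0,0,0,0,0,0],[255,0,0,0,0,0,0]]]';python3 - <<'E'
from h import *
st();go(.5163,.0778,.049,-4.9)
E
python3 -m pendant '[[[255,0,0,0,0,0,0],[255,0,0,0,0,0,0],[255,0,0,0,0,0,0],[255,0,0,0,0,0,0],[255,0,0,0,0,0,0]]]';python3 -c "
from h import *
st();crop(cam('side'),'pics/f_side.png',205,130,90,80,7)"
```

```text
time: 11.3
ee_pos: [0.5157, 0.0788, 0.0487]
ee_rot: [3.138, -0.138, -0.004]
ft_force: [-0.2, 0.7, 0.7]
width: 0.0883
time: 11.8
ee_pos: [0.5165, 0.0796, 0.0499]
ee_rot: [-3.138, 0.137, -0.001]
ft_force: [0.0, -1.3, 0.2]
width: 0.0498
t 11.8 pos [0.5165 0.0796 0.0499] phi -4.99 zax [ 0.001  0.    -1.   ] F [ 0.03 -1.28  0.25] M [ 0.01 -0.05 -0.02] w 0.0498
shift [-0.    0.07  0.04] turn [-0.   -0.01 -0.02]
time: 12.3
ee_pos: [0.5164, 0.0796, 0.0497]
ee_rot: [-3.139, 0.136, -0.0]
ft_force: [-1.0, -0.2, 3.7]
width: 0.0435
t 12.3 pos [0.5164 0.0796 0.0497] phi -4.98 zax [ 0.  0. -1.] F [-1.02 -0.19  3.66] M [-0.07  0.1  -0.05] w 0.0435
```

View pics/f_side.png

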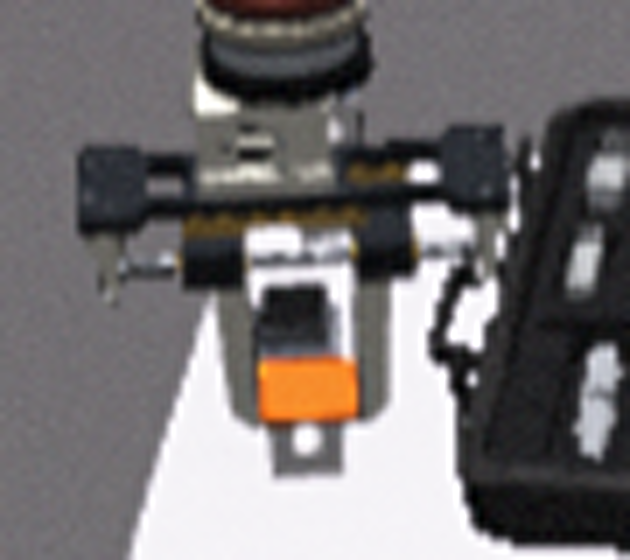

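```bash
python3 - <<'E'
from h import *
t=cam("top");s=cam("side")
print(tri(t,(251.5,204),s,(273,196)), proj(s,[[.575,.02,.0],[.575,.02,.05]]))
st();go(.523,.1973,.13,-8.6)
E
python3 -m pendant '[[[255,0,0,-0.3,0,0,0],[255,0,0,-1,0,0,0],[255,0,0,-2,0,0,0],[255,0,0,-3,0,0,0],[255,0,0,-3.2,0,0,0]]]'; python3 -c "
from h import *
st();go(.523,.1973,.12,-8.6)"
```

```text
[ 0.57900471 -0.00596398  0.04497398] [[270.17434296 203.95764018]
 [269.68697961 190.49264728]]
t 12.45 pos [0.5164 0.0796 0.0497] phi -4.98 zax [ 0.  0. -1.] F [-0.96 -0.2   4.52] M [-0.06  0.09 -0.03] w 0.0441
shift [-0.14 -4.71 -3.21] turn [-0.   -0.    0.72]
time: 12.95
ee_pos: [0.518, 0.08, 0.132]
ee_rot: [-3.137, 0.137, -0.008]
ft_force: [0.3, 0.0, 0.2]
width: 0.0436
t 12.95 pos [0.518 0.08  0.132] phi -4.99 zax [ 0.005  0.001 -1.   ] F [0.33 0.03 0.2 ] M [-0.01 -0.04 -0.02] w 0.0436
shift [-0.21 -4.69  0.49] turn [-0.02 -0.06  0.72]
```

```bash
python3 -m pendant '[[[255,0,-1,0,0,0,0.3],[255,-0.1,-2.5,0,0,0,0.7],[255,-0.17,-4,0.2,0,0,0.7],[255,-0.17,-4.7,0.8,0,0,0.7],[255,-0.17,-4.7,1.6,0,0,0.7]]]'; python3 -m pendant '[[[255,0,0,0,0,0,0],[255,0,0,0,0,0,0],[255,0,0,0,0,0,0],[255,0,0,0,0,0,0],[255,0,0,0,0,0,0]]]'; python3 -c "
from h import *
st();go(.523,.1973,.0335,-8.6);crop(cam('side'),'pics/g_side.png',205,110,90,80,7)"
```

```text
time: 13.45
ee_pos: [0.5222, 0.2021, 0.0893]
ee_rot: [-3.129, 0.222, -0.003]
ft_force: [-0.2, -0.1, -1.3]
width: 0.0433
time: 13.95
ee_pos: [0.5228, 0.1967, 0.0903]
ee_rot: [-3.132, 0.234, -0.002]
ft_force: [-0.0, -0.9, -0.3]
width: 0.0441
t 13.95 pos [0.5228 0.1967 0.0903] phi -8.53 zax [ 0.001  0.    -1.   ] F [-0.01 -0.87 -0.34] M [-0.03 -0.04 -0.02] w 0.0441
shift [-0.   -0.02  2.27] turn [-0.01 -0.01  0.01]
```

View pics/g_side.png

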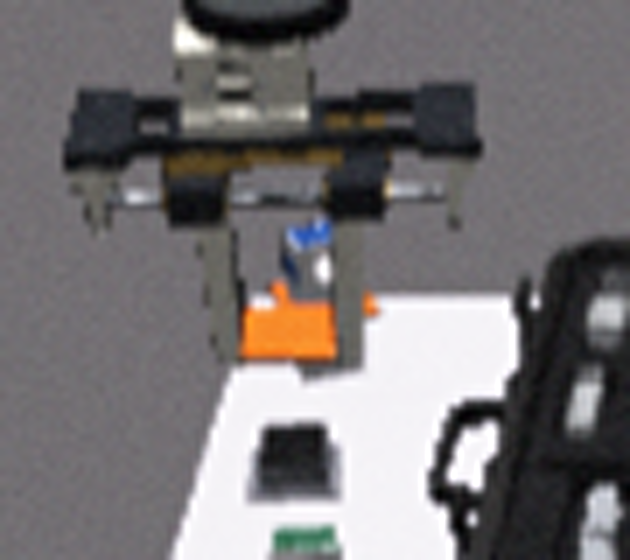

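```bash
python3 -m pendant '[[[255,0,0,0.7,0,0,0],[255,0,0,1.4,0,0,0],[255,0,0,1.9,0,0,0],[255,0,0,2.1,0,0,0],[255,0,0,2.1,0,0,0]]]';python3 -m pendant '[[[255,0,0,0.04,0,0,0],[255,0,0,0.08,0,0,0],[255,0,0,0.12,0,0,0],[255,0,0,0.16,0,0,0],[255,0,0,0.16,0,0,0]]]'; python3 -c "
from h import *
st();crop(cam('side'),'pics/h_side.png',205,110,90,80,7)"
```

```text
time: 14.5
ee_pos: [0.522, 0.1969, 0.0365]
ee_rot: [3.133, -0.232, -0.002]
ft_force: [-0.4, -0.0, -0.7]
width: 0.0437
time: 15.0
ee_pos: [0.5226, 0.1971, 0.0337]
ee_rot: [-3.133, 0.232, -0.001]
ft_force: [-0.6, -0.6, 4.7]
width: 0.0434
t 15.0 pos [0.5226 0.1971 0.0337] phi -8.48 zax [ 0.001  0.    -1.   ] F [-0.56 -0.62  4.66] M [-0.11  0.07 -0.01] w 0.0434
```

View pics/h_side.png

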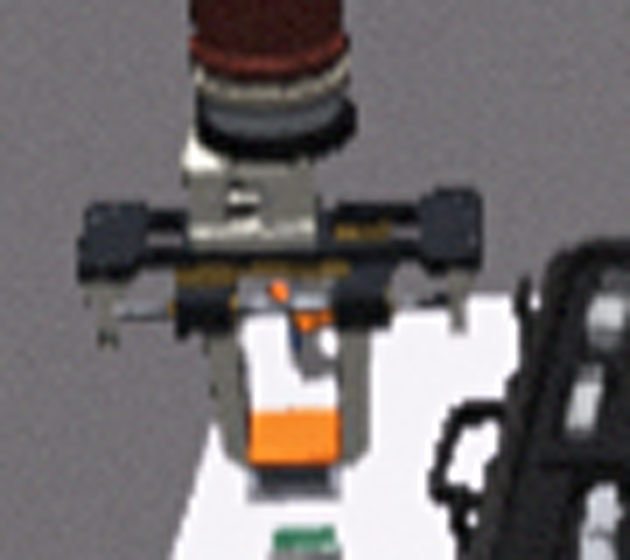

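```bash
python3 -m pendant '[[[120,0,0,0,0,0,0],[100,0,0,0,0,0,0],[60,0,0,0,0,0,0],[30,0,0,0,0,0,0],[0,0,0,-0.6,0,0,0]]]';python3 -m pendant '[[[0,0,0,-2,0,0,0],[0,0,0,-3.5,0,0,0],[0,0.1,2,-3.5,0,0,-0.7],[0,0.1,3.5,-3.5,0,0,-0.7],[0,0.1,4.7,-3.5,0,0,-0.7]]]'; python3 - <<'E'
from h import *
st();go(.5163,.0783,.041,-4.9);c=cam('side');crop(c,'pics/i_side.png',205,110,90,80,7);crop(cam('top'),'pics/i_top.png',120,190,110,60,7)
E
```

```text
time: 15.55
ee_pos: [0.5209, 0.1964, 0.0465]
ee_rot: [3.131, -0.232, -0.006]
ft_force: [-0.1, -0.5, 0.1]
width: 0.0764
time: 16.05
ee_pos: [0.507, 0.0777, 0.1357]
ee_rot: [3.137, -0.139, 0.0]
ft_force: [1.1, -0.3, -0.2]
width: 0.0929
t 16.05 pos [0.507  0.0777 0.1357] phi -5.08 zax [ 0.    -0.001 -1.   ] F [ 1.13 -0.32 -0.23] M [-0.05 -0.11  0.  ] w 0.0929
shift [ 0.37 -0.06  3.79] turn [ 0.02 -0.   -0.04]
```

View pics/i_side.png

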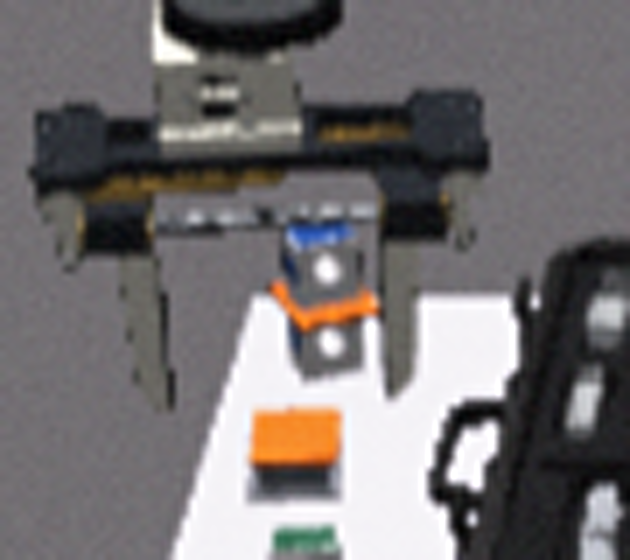

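View pics/i_top.png

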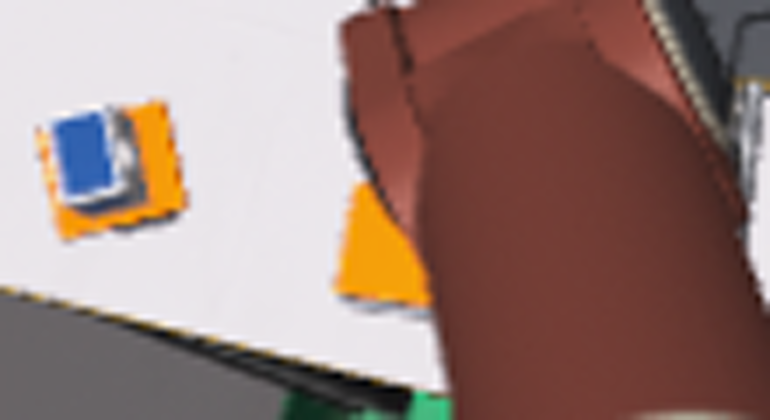

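```bash
python3 -m pendant '[[[0,0.37,0,1,0,0,0],[0,0.37,0,2,0,0,0],[0,0.37,0,3,0,0,0],[0,0.37,0,3.6,0,0,0],[40,0.37,0,3.75,0,0,0]]]' ;python3 -m pendant '[[[255,0,0,0,0,0,0],[255,0,0,0,0,0,0],[255,0,0,0,0,0,0],[255,0,0,0,0,0,0],[255,0,0,0,0,0,0]]]';python3 - <<'E'
from h import *
st();go(.5163,.0783,.041,-4.9)
E
python3 -m pendant '[[[255,0,0,0,0,0,0],[255,0,0,0,0,0,0],[255,0,0,0,0,0,0],[255,0,0,0,0,0,0],[255,0,0,0,0,0,0]]]'; python3 -c "
from h import *
st();go(.5163,.0783,.041,-4.9)"
```

```text
time: 16.65
ee_pos: [0.5156, 0.0806, 0.04]
ee_rot: [-3.139, 0.134, 0.005]
ft_force: [-0.3, -1.1, 0.7]
width: 0.0888
time: 17.15
ee_pos: [0.517, 0.0796, 0.0423]
ee_rot: [-3.138, 0.137, -0.002]
ft_force: [-0.0, -0.3, 0.4]
width: 0.0497
t 17.15 pos [0.517  0.0796 0.0423] phi -4.99 zax [ 0.001  0.    -1.   ] F [-0.02 -0.25  0.44] M [-0.07 -0.09 -0.01] w 0.0497
shift [-0.02  0.06  0.05] turn [-0.   -0.01 -0.02]
time: 17.65
ee_pos: [0.5165, 0.0795, 0.0419]
ee_rot: [3.138, -0.137, -0.001]
ft_force: [-1.9, 0.5, 2.0]
width: 0.0341
t 17.65 pos [0.5165 0.0795 0.0419] phi -4.99 zax [-0. -0. -1.] F [-1.91  0.52  1.97] M [-0.09  0.12 -0.01] w 0.0341
shift [-0.    0.05  0.04] turn [ 0.    0.   -0.02]
```

```bash
python3 -m pendant '[[[255,0,0,-0.4,0,0,0],[255,0,0,-1.5,0,0,0],[255,0,0,-3,0,0,0],[255,0,0.5,-4,0,0,0],[255,0,2,-4.6,0,0,0]]]';  python3 -c "
from h import *
st(); bay(-.013,.15,-.0012)"
```

```text
time: 18.15
ee_pos: [0.5141, 0.0342, 0.1599]
ee_rot: [-3.135, 0.124, -0.01]
ft_force: [0.3, -0.5, -0.9]
width: 0.0342
t 18.15 pos [0.5141 0.0342 0.1599] phi -4.52 zax [ 0.006  0.004 -1.   ] F [ 0.32 -0.54 -0.93] M [-0.07 -0.16  0.04] w 0.0342
target [ 0.4315 -0.2722]
shift [-2.33 12.48  0.32] turn [-0.06 -0.06  3.26]
```

```bash
python3 -m pendant '[[[255,-0.5,2,0,0,0,1.6],[255,-1,4,0,0,0,3.2],[255,-1.5,6,0,0,0,3.2],[255,-2,8,0.2,0,0,3.2],[255,-2.3,9.9,0.4,0,0,3.2]]]';  python3 -c "
from h import *
st(); bay(-.013,.10,-.0012)"; python3 -m pendant '[[[255,0,0,0,0,0,0],[255,0,0,0,0,0,0],[255,0,0,0,0,0,0],[255,0,0,0,0,0,0],[255,0,0,0,0,0,0]]]';  python3 -c "
from h import *
st(); bay(-.013,.10,-.0012)"
```

```text
time: 18.65
ee_pos: [0.4339, -0.2089, 0.148]
ee_rot: [3.089, -0.571, 0.002]
ft_force: [0.5, 0.7, -0.2]
width: 0.0341
t 18.65 pos [ 0.4339 -0.2089  0.148 ] phi -20.95 zax [ 0.001 -0.001 -1.   ] F [ 0.55  0.66 -0.18] M [ 0.03 -0.16  0.02] w 0.0341
target [ 0.4315 -0.2722]
shift [0.81 2.4  1.92] turn [ 0.   -0.02 -0.03]
time: 19.15
ee_pos: [0.4355, -0.2057, 0.1475]
ee_rot: [-3.089, 0.567, -0.001]
ft_force: [0.6, -0.1, -0.7]
width: 0.0338
t 19.15 pos [ 0.4355 -0.2057  0.1475] phi -20.79 zax [ 0.001  0.    -1.   ] F [ 0.61 -0.14 -0.73] M [-0.01 -0.05  0.05] w 0.0338
target [ 0.4315 -0.2722]
shift [0.79 2.55 1.9 ] turn [-0.01 -0.    0.  ]
```

```bash
python3 -m pendant '[[[255,0.4,1,0.2,0,0,0],[255,0.79,2,0.6,0,0,0],[255,0.79,2.55,1.1,0,0,0],[255,0.79,2.55,1.6,0,0,0],[255,0.79,2.55,1.9,0,0,0]]]'; python3 -m pendant '[[[255,0,0,0,0,0,0],[255,0,0,0.5,0,0,0],[255,0,0,1,0,0,0],[255,0,0,1.2,0,0,0],[255,0,0,1.2,0,0,0]]]';  python3 -c "
from h import *
st(); rk(); bay(-.013,.050,-.0012)
crop(cam('side'),'pics/j_side.png',190,190,100,100,6)"
```

```text
time: 19.65
ee_pos: [0.4296, -0.2721, 0.0982]
ee_rot: [-3.087, 0.57, 0.004]
ft_force: [0.2, 1.2, -0.3]
width: 0.034
time: 20.15
ee_pos: [0.4298, -0.2733, 0.0687]
ee_rot: [-3.088, 0.571, 0.003]
ft_force: [-0.2, -0.1, -0.9]
width: 0.0334
t 20.15 pos [ 0.4298 -0.2733  0.0687] phi -20.96 zax [-0.002  0.001 -1.   ] F [-0.2  -0.06 -0.89] M [-0.02 -0.05  0.01] w 0.0334
rack xy mm [ -2.4 -14.6]
target [ 0.4315 -0.2722]
shift [ 0.05 -0.06  0.75] turn [-0.01  0.03 -0.03]
```

View pics/j_side.png

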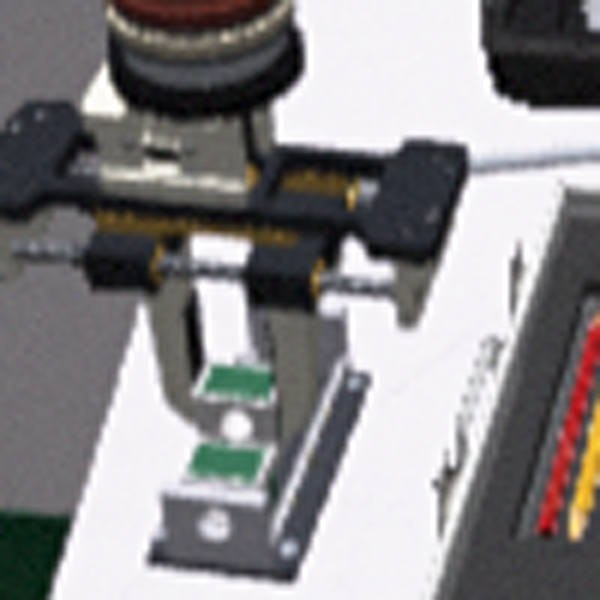

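```bash
python3 -m pendant '[[[255,0.03,-0.05,0.2,0,0,0],[255,0.03,-0.05,0.4,0,0,0],[255,0.03,-0.05,0.6,0,0,0],[255,0.03,-0.05,0.7,0,0,0],[255,0.03,-0.05,0.72,0,0,0]]]';  python3 -c "
from h import *
st(); rk()";python3 -m pendant '[[[255,0,0,0.03,0,0,0],[255,0,0,0.06,0,0,0],[255,0,0,0.09,0,0,0],[255,0,0,0.09,0,0,0],[255,0,0,0.09,0,0,0]]]';  python3 -c "
from h import *
st(); rk()"
```

```text
time: 20.7
ee_pos: [0.4313, -0.2728, 0.0513]
ee_rot: [-3.089, 0.572, 0.001]
ft_force: [0.0, 0.7, -1.0]
width: 0.0341
t 20.7 pos [ 0.4313 -0.2728  0.0513] phi -20.99 zax [-0.001  0.    -1.   ] F [ 0.02  0.69 -0.96] M [-0.01 -0.04 -0.  ] w 0.0341
rack xy mm [ -1.2 -13.6]
time: 21.2
ee_pos: [0.4316, -0.273, 0.0499]
ee_rot: [3.089, -0.572, 0.001]
ft_force: [-0.3, 0.4, 3.3]
width: 0.0339
t 21.2 pos [ 0.4316 -0.273   0.0499] phi -20.99 zax [ 0. -0. -1.] F [-0.34  0.39  3.3 ] M [0.14 0.17 0.03] w 0.0339
rack xy mm [ -0.8 -13.7]
```

```bash
python3 -m pendant '[[[80,0,0,0,0,0,0],[80,0,0,0,0,0,0],[80,0,0,0,0,0,0],[80,0,0,0,0,0,0],[80,0,0,-0.5,0,0,0]]]' ; python3 -m pendant '[[[60,0,0,-2,0,0,0],[0,0,0,-3.7,0,0,0],[0,-0.5,-2,-4.5,0,0,0],[0,-0.5,-4,-4.5,0,0,0],[0,-0.5,-5.5,-4.5,0,0,0]]]';python3 - <<'E'
from h import *
st();go(.5525,.305,.2,14.5)
crop(cam('side'),'pics/k_side.png',190,190,100,100,6);t=cam('top');crop(t,'pics/k_top.png',300,210,100,80,6)
E
```

```text
time: 21.7
ee_pos: [0.4305, -0.2724, 0.0611]
ee_rot: [-3.088, 0.571, 0.005]
ft_force: [-0.1, 0.4, 0.6]
width: 0.0635
time: 22.2
ee_pos: [0.47, -0.1382, 0.1767]
ee_rot: [-3.089, 0.572, -0.006]
ft_force: [0.6, -0.2, -0.3]
width: 0.0928
t 22.2 pos [ 0.47   -0.1382  0.1767] phi -21.0 zax [ 0.004 -0.    -1.   ] F [ 0.59 -0.25 -0.28] M [-0.04 -0.08  0.  ] w 0.0928
shift [ -3.27 -17.73  -0.93] turn [ 0.   -0.04 -7.1 ]
```

View pics/k_side.png

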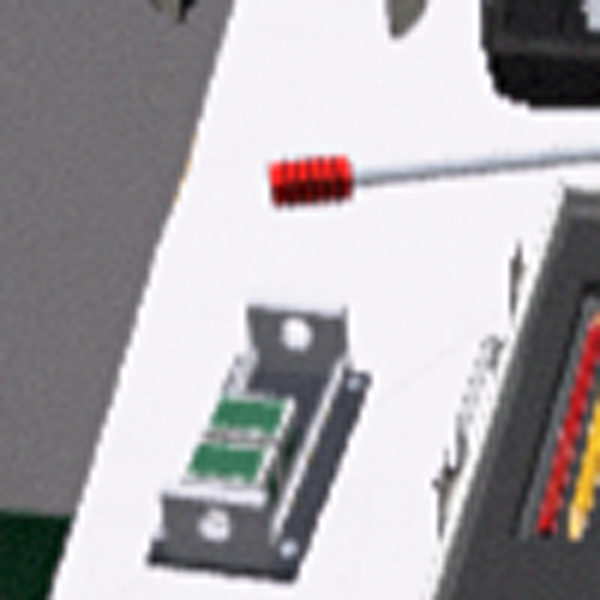

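View pics/k_top.png

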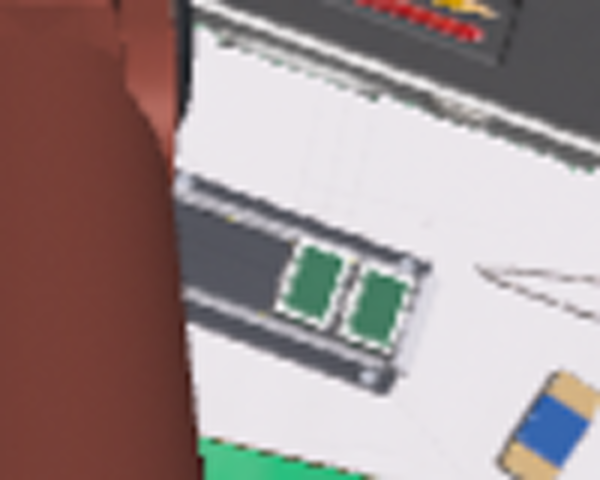

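Both green holders are seated. I'll measure them from the top view while heading to stack A.

```bash
python3 - <<'E'
from h import *
t=cam("top")
for b in((342,245,14,28),(357,250,14,28)):
    r=mrect(t,b,green,.044); d=np.array(r["c"])/1000-RC; a=np.radians(RY)
    print(r,"rack mm",np.round([1000*(d@[np.cos(a),np.sin(a)]),1000*(d@[-np.sin(a),np.cos(a)])],1))
E
python3 -m pendant '[[[0,-0.7,-2,-0.5,0,0,-1.6],[0,-1.3,-4,-0.9,0,0,-3.2],[0,-2,-6,-0.9,0,0,-4.8],[0,-2.5,-8,-0.9,0,0,-6.2],[0,-3,-9.9,-0.9,0,0,-7.1]]]';python3 -c "
from h import *
st();go(.5525,.305,.18,14.5)"
```

```text
{'c': (434.1, -274.1), 'L': 27.0, 'W': 17.3, 'ang': -21.8} rack mm [  1.9 -13.8]
{'c': (423.3, -301.5), 'L': 26.8, 'W': 16.5, 'ang': -19.9} rack mm [  1.6 -43.3]
time: 22.85
ee_pos: [0.4867, 0.1064, 0.1976]
ee_rot: [3.115, 0.397, 0.001]
ft_force: [1.2, 0.1, 0.2]
width: 0.093
t 22.85 pos [0.4867 0.1064 0.1976] phi 14.54 zax [ 0.001 -0.002 -1.   ] F [1.18 0.11 0.17] M [-0.   -0.08 -0.02] w 0.093
shift [ 4.54 -7.03  0.69] turn [ 0.02 -0.    0.01]
```

```bash
python3 -m pendant '[[[0,1,-1.5,0.2,0,0,0],[0,2,-3.3,0.4,0,0,0],[0,3.2,-5,0.7,0,0,0],[0,4.54,-7,1.5,0,0,0],[0,4.54,-7,1.5,0,0,0]]]';python3 -m pendant '[[[0,0,0,0,0,0,0],[0,0,0,0,0,0,0],[0,0,0,0,0,0,0],[0,0,0,0,0,0,0],[0,0,0,0,0,0,0]]]';python3 -c "
from h import *
st();go(.5525,.305,.083,14.5)
crop(cam('side'),'pics/l_side.png',205,90,90,90,6)"
```

```text
time: 23.35
ee_pos: [0.5526, 0.3084, 0.1583]
ee_rot: [-3.114, -0.401, 0.001]
ft_force: [-0.9, -0.3, -0.1]
width: 0.0934
time: 23.85
ee_pos: [0.5529, 0.3032, 0.1602]
ee_rot: [3.116, 0.394, 0.001]
ft_force: [0.3, -0.1, 1.0]
width: 0.0926
t 23.85 pos [0.5529 0.3032 0.1602] phi 14.41 zax [ 0.001 -0.    -1.   ] F [ 0.3  -0.09  0.96] M [-0.01 -0.11 -0.03] w 0.0926
shift [-0.   -0.07  3.09] turn [ 0.01 -0.01 -0.02]
```

View pics/l_side.png

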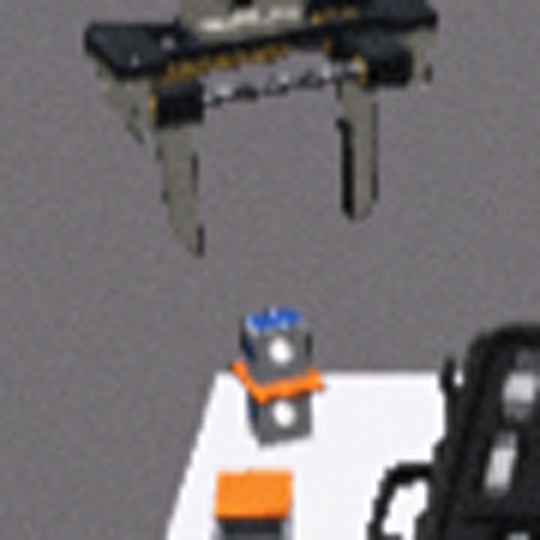

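```bash
python3 -m pendant '[[[0,0,-0.05,1,0,0,0],[0,0,-0.05,2,0,0,0],[0,0,-0.05,2.7,0,0,0],[0,0,-0.05,3.07,0,0,0],[60,0,-0.05,3.07,0,0,0]]]';python3 -m pendant '[[[255,0,0,0,0,0,0],[255,0,0,0,0,0,0],[255,0,0,0,0,0,0],[255,0,0,0,0,0,0],[255,0,0,0,0,0,0]]]';python3 -m pendant '[[[255,0,0,0,0,0,0],[255,0,0,0,0,0,0],[255,0,0,0,0,0,0],[255,0,0,0,0,0,0],[255,0,0,0,0,0,0]]]';python3 -c "
from h import *
st();go(.5525,.305,.083,14.5)
crop(cam('side'),'pics/m_side.png',205,90,90,90,6)"
```

```text
time: 24.4
ee_pos: [0.5516, 0.3053, 0.0817]
ee_rot: [3.115, 0.397, -0.003]
ft_force: [0.5, 0.0, 0.2]
width: 0.0887
time: 24.9
ee_pos: [0.5523, 0.3061, 0.0832]
ee_rot: [-3.116, -0.397, -0.001]
ft_force: [0.7, -0.2, 0.1]
width: 0.0495
time: 25.4
ee_pos: [0.5521, 0.3059, 0.0828]
ee_rot: [3.116, 0.397, -0.0]
ft_force: [0.4, 0.3, -0.0]
width: 0.0336
t 25.4 pos [0.5521 0.3059 0.0828] phi 14.52 zax [-0. -0. -1.] F [ 0.35  0.27 -0.04] M [-0.05 -0.07  0.04] w 0.0336
shift [ 0.    0.04 -0.01] turn [0. 0. 0.]
```

View pics/m_side.png

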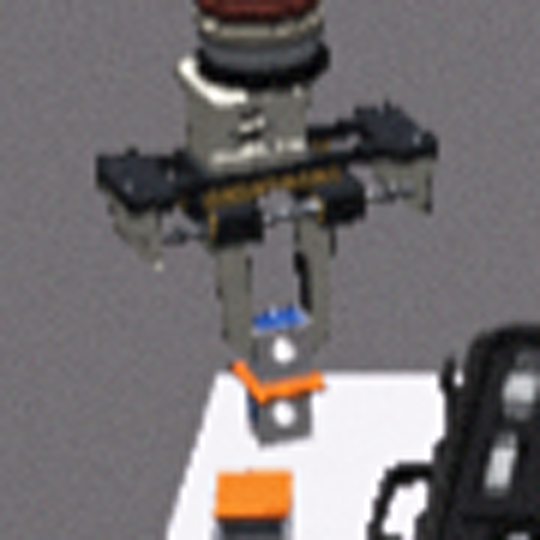

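```bash
python3 -m pendant '[[[255,0,0,-0.4,0,0,0],[255,0,0,-1.5,0,0,0],[255,0,0,-3,0,0,0],[255,0,0,-3.8,0,0,0],[255,0,1,-3.8,0,0,0]]]';  python3 -c "
from h import *
st(); bay(.0155,.15,-.001)"
```

```text
time: 25.95
ee_pos: [0.5582, 0.2882, 0.1829]
ee_rot: [-3.106, -0.407, -0.012]
ft_force: [0.1, 0.1, -0.6]
width: 0.0335
t 25.95 pos [0.5582 0.2882 0.1829] phi 14.92 zax [ 0.006  0.01  -1.   ] F [ 0.08  0.15 -0.64] M [ 0.01 -0.1   0.07] w 0.0335
target [ 0.4418 -0.2457]
shift [-10.01  19.45   1.08] turn [-0.12 -0.07  7.14]
```

```bash
python3 -m pendant '[[[255,-0.8,1.8,0,0,0,1],[255,-1.6,3.6,0,0,0,2],[255,-2.4,5.4,0,0,0,3.5],[255,-3.2,7.2,0,0,0,5],[255,-4,9,0,0,0,6.5]]]';  python3 -c "
from h import *
st(); bay(.0155,.15,-.001)"
```

```text
time: 26.45
ee_pos: [0.5177, 0.0371, 0.1786]
ee_rot: [-3.101, 0.499, -0.002]
ft_force: [0.1, -0.5, -0.6]
width: 0.0339
t 26.45 pos [0.5177 0.0371 0.1786] phi -18.27 zax [ 0.001  0.    -1.   ] F [ 0.08 -0.48 -0.6 ] M [ 0.01 -0.12 -0.01] w 0.0339
target [ 0.4418 -0.2457]
shift [ 0.66 11.69  1.14] turn [-0.01 -0.01  0.51]
```

```bash
python3 -m pendant '[[[255,0.1,2,0,0,0,0.2],[255,0.2,4,0.2,0,0,0.5],[255,0.3,6,0.4,0,0,0.5],[255,0.5,8,0.8,0,0,0.5],[255,0.66,9.8,1.2,0,0,0.5]]]'; python3 -m pendant '[[[255,0,0.5,0,0,0,0],[255,0,1,0,0,0,0],[255,0,1.7,0,0,0,0],[255,0,1.7,0,0,0,0],[255,0,1.7,0,0,0,0]]]'; python3 -c "
from h import *
st(); bay(.0155,.07,-.001)"
```

```text
time: 26.95
ee_pos: [0.458, -0.2014, 0.1485]
ee_rot: [3.091, -0.558, 0.004]
ft_force: [1.3, 0.1, -0.1]
width: 0.0336
time: 27.45
ee_pos: [0.4441, -0.2376, 0.1483]
ee_rot: [-3.091, 0.555, -0.002]
ft_force: [0.7, 0.2, -0.6]
width: 0.0338
t 27.45 pos [ 0.4441 -0.2376  0.1483] phi -20.37 zax [ 0.001  0.001 -1.   ] F [ 0.71  0.16 -0.57] M [-0.06 -0.09 -0.01] w 0.0338
target [ 0.4418 -0.2457]
shift [0.02 0.34 3.13] turn [-0.01 -0.01  0.09]
```

```bash
python3 -m pendant '[[[255,0.02,0.34,0.7,0,0,0.1],[255,0.02,0.34,1.6,0,0,0.1],[255,0.02,0.34,2.4,0,0,0.1],[255,0.02,0.34,3,0,0,0.1],[255,0.02,0.34,3.1,0,0,0.1]]]'; python3 -c "
from h import *
st(); rk(); bay(.0155,.052,-.001);crop(cam('side'),'pics/n_side.png',190,190,100,100,6)"
```

```text
time: 27.95
ee_pos: [0.4409, -0.2446, 0.069]
ee_rot: [-3.088, 0.566, 0.004]
ft_force: [-1.1, 0.5, -1.1]
width: 0.034
t 27.95 pos [ 0.4409 -0.2446  0.069 ] phi -20.78 zax [-0.002  0.003 -1.   ] F [-1.13  0.52 -1.11] M [-0.1  -0.    0.02] w 0.034
rack xy mm [-2.2 16.2]
target [ 0.4418 -0.2457]
shift [0.05 0.03 0.68] turn [-0.02  0.03  0.  ]
```

View pics/n_side.png

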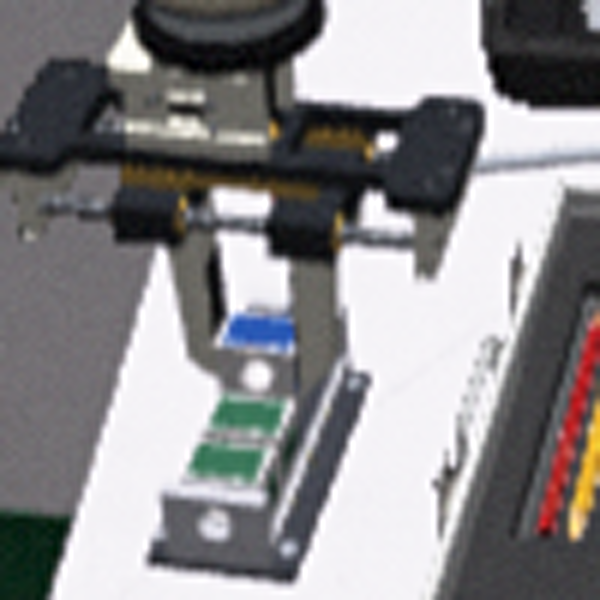

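```bash
python3 -m pendant '[[[255,0.03,0,0.2,0,0,0],[255,0.03,0,0.4,0,0,0],[255,0.03,0,0.6,0,0,0],[255,0.03,0,0.68,0,0,0],[255,0.03,0,0.7,0,0,0]]]';  python3 -c "
from h import *
st(); rk()";python3 -m pendant '[[[255,0,0,0.04,0,0,0],[255,0,0,0.08,0,0,0],[255,0,0,0.12,0,0,0],[255,0,0,0.12,0,0,0],[255,0,0,0.12,0,0,0]]]';  python3 -c "
from h import *
st(); rk()"
```

```text
time: 28.5
ee_pos: [0.4413, -0.2475, 0.0525]
ee_rot: [-3.089, 0.572, 0.001]
ft_force: [-0.1, 0.2, -0.4]
width: 0.034
t 28.5 pos [ 0.4413 -0.2475  0.0525] phi -20.99 zax [-0.  0. -1.] F [-0.05  0.17 -0.38] M [-0.02 -0.07 -0.02] w 0.034
rack xy mm [-0.8 13.6]
time: 29.0
ee_pos: [0.4414, -0.2475, 0.0497]
ee_rot: [-3.089, 0.572, 0.0]
ft_force: [-0.2, -0.6, -0.2]
width: 0.0341
t 29.0 pos [ 0.4414 -0.2475  0.0497] phi -20.98 zax [-0.  0. -1.] F [-0.21 -0.57 -0.18] M [-0.02 -0.07  0.03] w 0.0341
rack xy mm [-0.7 13.6]
```

```bash
python3 -m pendant '[[[255,0,-0.05,0,0,0,0],[255,0,-0.05,0.03,0,0,0],[255,0,-0.05,0.06,0,0,0],[255,0,-0.05,0.08,0,0,0],[255,0,-0.05,0.08,0,0,0]]]';  python3 -c "
from h import *
st(); rk()"
```

```text
time: 29.5
ee_pos: [0.442, -0.2461, 0.0486]
ee_rot: [3.089, -0.572, 0.001]
ft_force: [-0.3, 1.5, 7.0]
width: 0.0338
t 29.5 pos [ 0.442  -0.2461  0.0486] phi -20.97 zax [ 0. -0. -1.] F [-0.3   1.48  6.97] M [0.2  0.22 0.05] w 0.0338
rack xy mm [-0.6 15.1]
```

Seated (7 N). Release, lift, return to stack A for the spacer.

```bash
python3 -m pendant '[[[80,0,0,0,0,0,0],[80,0,0,0,0,0,0],[80,0,0,0,0,0,0],[80,0,0,0,0,0,0],[80,0,0,-0.5,0,0,0]]]' ; python3 -m pendant '[[[60,0,0,-2,0,0,0],[0,0,0,-3.7,0,0,0],[0,-0.5,-2,-4.5,0,0,0],[0,-0.5,-4,-4.5,0,0,0],[0,-0.5,-5.5,-4.5,0,0,0]]]';python3 - <<'E'
from h import *
st();go(.5522,.305,.14,14.5)
crop(cam('side'),'pics/o_side.png',190,190,100,100,6)
E
```

```text
time: 30.0
ee_pos: [0.4408, -0.2458, 0.0593]
ee_rot: [-3.088, 0.572, 0.006]
ft_force: [-0.7, -0.1, 0.9]
width: 0.0632
time: 30.5
ee_pos: [0.4803, -0.1116, 0.1749]
ee_rot: [-3.089, 0.572, -0.006]
ft_force: [1.0, -1.3, 1.0]
width: 0.0924
t 30.5 pos [ 0.4803 -0.1116  0.1749] phi -21.0 zax [ 0.004 -0.    -1.   ] F [ 1.02 -1.28  1.04] M [-0.03 -0.08 -0.01] w 0.0924
shift [ -3.29 -16.58   1.4 ] turn [ 0.   -0.04 -7.1 ]
```

View pics/o_side.png

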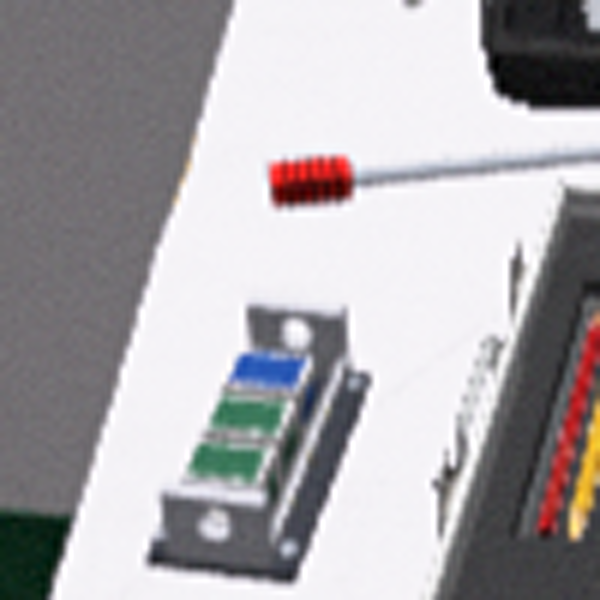

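Three seated. On to spacer A.

```bash
python3 -m pendant '[[[0,-0.5,-2,0,0,0,-1.6],[0,-1.1,-4,0,0,0,-3.2],[0,-1.7,-6,0.3,0,0,-4.8],[0,-2.2,-8,0.5,0,0,-6.2],[0,-2.6,-9.7,0.5,0,0,-7.1]]]';python3 -c "
from h import *
st();go(.5522,.305,.14,14.5)"
```

```text
time: 31.05
ee_pos: [0.5049, 0.1356, 0.1605]
ee_rot: [3.115, 0.402, -0.001]
ft_force: [1.1, -0.2, -0.1]
width: 0.0931
t 31.05 pos [0.5049 0.1356 0.1605] phi 14.72 zax [-0.001 -0.001 -1.   ] F [ 1.1  -0.21 -0.06] M [-0.09 -0.2  -0.02] w 0.0931
shift [ 3.55 -6.07  0.81] turn [0.01 0.01 0.04]
```

```bash
python3 -m pendant '[[[0,1,-1.7,0.2,0,0,0],[0,2,-3.4,0.4,0,0,0],[0,3,-5,0.6,0,0,0],[0,3.55,-6.07,0.8,0,0,0],[0,3.55,-6.07,0.8,0,0,0]]]';python3 -m pendant '[[[0,0,0,0,0,0,0],[0,0,0,0,0,0,0],[0,0,0,0,0,0,0],[0,0,0,0,0,0,0],[0,0,0,0,0,0,0]]]';python3 - <<'E'
from h import *
st();go(.5522,.305,.049,14.5)
s=cam('side');crop(s,'pics/p_side.png',205,90,90,90,6)
E
```

```text
time: 31.55
ee_pos: [0.5518, 0.3097, 0.1403]
ee_rot: [-3.11, -0.407, 0.0]
ft_force: [-0.0, -0.2, -1.3]
width: 0.0932
time: 32.05
ee_pos: [0.5535, 0.3027, 0.1406]
ee_rot: [3.116, 0.395, 0.0]
ft_force: [-1.1, -0.8, 0.4]
width: 0.0931
t 32.05 pos [0.5535 0.3027 0.1406] phi 14.45 zax [ 0. -0. -1.] F [-1.1  -0.75  0.44] M [ 0.02 -0.06 -0.02] w 0.0931
shift [-0.03 -0.1   3.66] turn [ 0.   -0.   -0.01]
```

View pics/p_side.png

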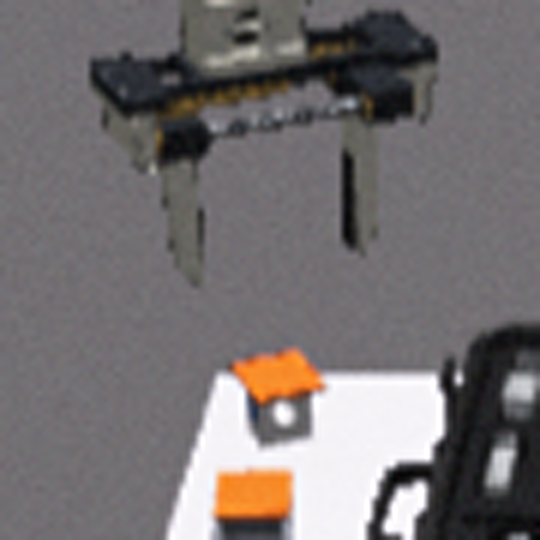

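```bash
python3 -m pendant '[[[0,-0.02,-0.05,1,0,0,0],[0,-0.02,-0.05,2,0,0,0],[0,-0.02,-0.05,3,0,0,0],[0,-0.02,-0.05,3.63,0,0,0],[60,-0.02,-0.05,3.63,0,0,0]]]';python3 -m pendant '[[[255,0,0,0,0,0,0],[255,0,0,0,0,0,0],[255,0,0,0,0,0,0],[255,0,0,0,0,0,0],[255,0,0,0,0,0,0]]]';python3 -m pendant '[[[255,0,0,0,0,0,0],[255,0,0,0,0,0,0],[255,0,0,0,0,0,0],[255,0,0,0,0,0,0],[255,0,0,0,0,0,0]]]';python3 - <<'E'
from h import *
st();go(.5522,.305,.049,14.5)
t=cam("top"); crop(t,'pics/q_top.png',120,185,110,60,7)
E
```

```text
time: 32.6
ee_pos: [0.5511, 0.3035, 0.0472]
ee_rot: [3.114, 0.397, -0.007]
ft_force: [0.2, -0.9, 0.4]
width: 0.089
time: 33.1
ee_pos: [0.5526, 0.3048, 0.0501]
ee_rot: [-3.116, -0.397, -0.001]
ft_force: [-0.5, -0.7, 0.2]
width: 0.0494
time: 33.6
ee_pos: [0.5525, 0.3047, 0.0499]
ee_rot: [-3.116, -0.397, -0.001]
ft_force: [-1.2, -1.1, 2.9]
width: 0.0437
t 33.6 pos [0.5525 0.3047 0.0499] phi 14.52 zax [ 0.  0. -1.] F [-1.18 -1.07  2.92] M [-0.16  0.01  0.01] w 0.0437
shift [-0.01 -0.01  0.03] turn [ 0. -0.  0.]
```

View pics/q_top.png

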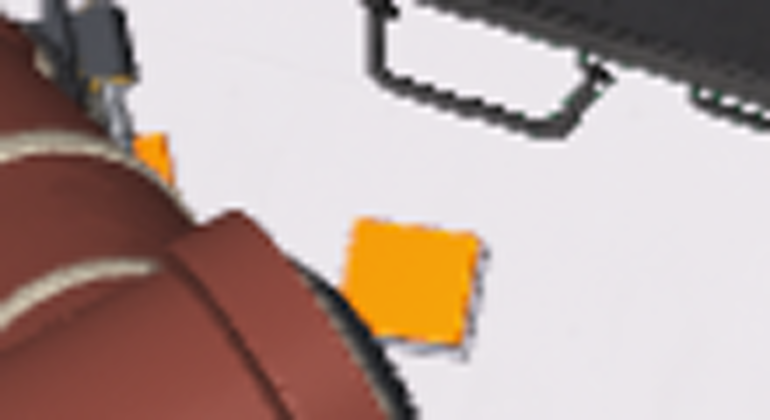

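```bash
python3 -m pendant '[[[255,0,0,-0.4,0,0,0],[255,0,0,-1.2,0,0,0],[255,0,0,-2.2,0,0,0],[255,0,0,-3,0,0,0],[255,0,0,-3,0,0,0]]]'; python3 - <<'E'
from h import *
t=cam("top"); print(mrect(t,(162,208,36,32),orange,.026)); crop(t,'pics/r_top.png',120,185,110,60,7); crop(cam('side'),'pics/r_side.png',205,90,90,90,6)
st();go(.523,.1957,.12,-8.6)
E
```

```text
time: 34.15
ee_pos: [0.554, 0.3062, 0.1277]
ee_rot: [-3.113, -0.396, -0.009]
ft_force: [0.5, -0.2, 0.2]
width: 0.0433
{'c': (524.5, 194.9), 'L': 50.2, 'W': 44.1, 'ang': 81.5}
t 34.25 pos [0.5523 0.3045 0.1244] phi 14.52 zax [ 0. -0. -1.] F [-0.13 -1.83 -0.67] M [-0.04 -0.13  0.01] w 0.0433
shift [-2.22  3.92  0.18] turn [ 0.   -0.    4.62]
```

View pics/r_top.png

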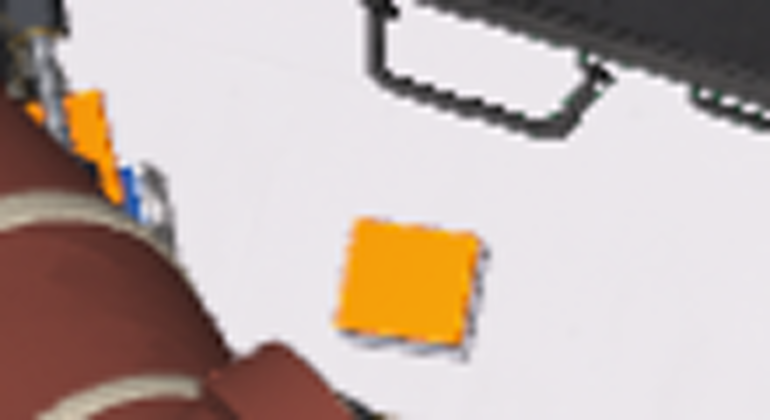

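View pics/r_side.png

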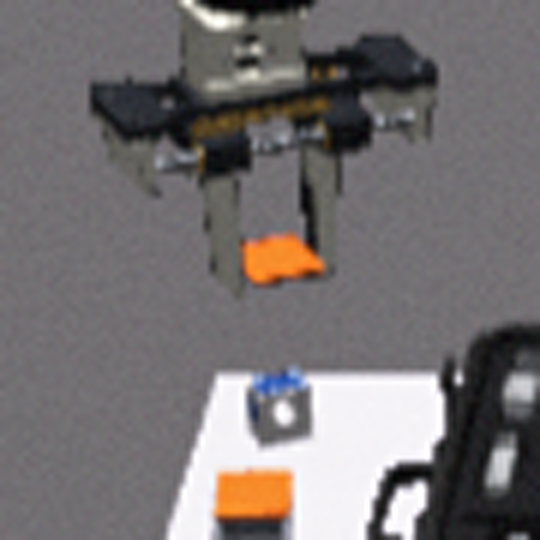

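```bash
python3 -m pendant '[[[255,-0.5,1,0,0,0,1],[255,-1,2,0,0,0,2.5],[255,-1.7,3,0,0,0,4],[255,-2.22,3.92,0,0,0,4.6],[255,-2.22,3.92,0,0,0,4.6]]]';python3 -m pendant '[[[255,0,0,0,0,0,0],[255,0,0,0,0,0,0],[255,0,0,0,0,0,0],[255,0,0,0,0,0,0],[255,0,0,0,0,0,0]]]'; python3 - <<'E'
from h import *
st();go(.5223,.1950,.06,-8.48)
E
```

```text
time: 34.75
ee_pos: [0.5217, 0.1901, 0.1227]
ee_rot: [3.126, -0.241, -0.007]
ft_force: [-0.3, -0.8, -0.8]
width: 0.0434
time: 35.25
ee_pos: [0.5232, 0.1966, 0.1244]
ee_rot: [-3.133, 0.231, 0.0]
ft_force: [-0.4, 0.7, -0.1]
width: 0.0435
t 35.25 pos [0.5232 0.1966 0.1244] phi -8.42 zax [-0.  0. -1.] F [-0.36  0.68 -0.06] M [-0.07 -0.04 -0.02] w 0.0435
shift [-0.03  0.07  2.58] turn [-0.    0.    0.01]
```

```bash
python3 -m pendant '[[[255,-0.03,0.07,0.7,0,0,0],[255,-0.03,0.07,1.5,0,0,0],[255,-0.03,0.07,2.2,0,0,0],[255,-0.03,0.07,2.6,0,0,0],[255,-0.03,0.07,2.6,0,0,0]]]';python3 -m pendant '[[[255,0,0,0,0,0,0],[255,0,0,0.2,0,0,0],[255,0,0,0.4,0,0,0],[255,0,0,0.5,0,0,0],[255,0,0,0.5,0,0,0]]]'; python3 - <<'E'
from h import *
st();go(.5223,.1950,.0397,-8.48); crop(cam('side'),'pics/u_side.png',205,90,90,90,6)
E
```

```text
time: 35.75
ee_pos: [0.5214, 0.1941, 0.0583]
ee_rot: [3.132, -0.232, -0.004]
ft_force: [0.1, 0.4, -0.3]
width: 0.0433
time: 36.25
ee_pos: [0.5219, 0.1948, 0.0492]
ee_rot: [3.133, -0.232, 0.0]
ft_force: [-4.0, -1.2, 14.6]
width: 0.0434
t 36.25 pos [0.5219 0.1948 0.0492] phi -8.47 zax [ 0. -0. -1.] F [-3.98 -1.22 14.59] M [-0.27  1.04 -0.02] w 0.0434
shift [ 0.01 -0.01  0.38] turn [ 0. -0.  0.]
```

View pics/u_side.png

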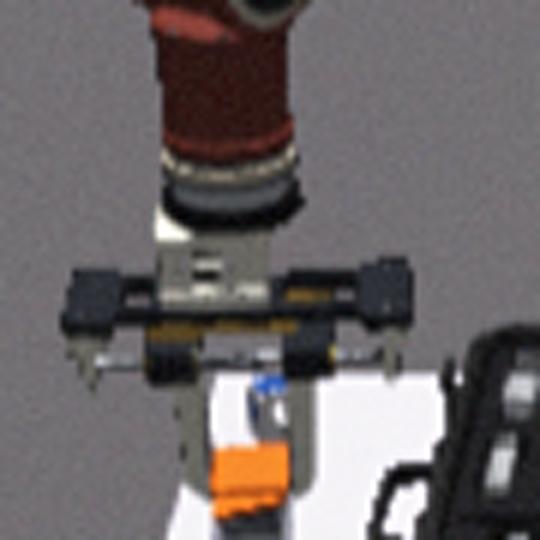

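```bash
python3 -m pendant '[[[255,0,0,-0.4,0,0,0],[255,0,0,-1.2,0,0,0],[255,0,0,-2.2,0,0,0],[255,0,0,-3,0,0,0],[255,0,0,-3,0,0,0]]]'; python3 - <<'E'
from h import *
st();go(.5525,.3047,.12,14.5); crop(cam('side'),'pics/v_side.png',205,90,90,90,6)
E
```

```text
time: 36.8
ee_pos: [0.5242, 0.1952, 0.1248]
ee_rot: [-3.13, 0.233, -0.009]
ft_force: [-0.0, 0.3, -0.5]
width: 0.0438
t 36.8 pos [0.5242 0.1952 0.1248] phi -8.5 zax [ 0.006  0.003 -1.   ] F [-0.01  0.33 -0.51] M [-0.03 -0.13 -0.01] w 0.0438
shift [ 0.47 -4.5   0.21] turn [-0.03 -0.07 -4.6 ]
```

View pics/v_side.png

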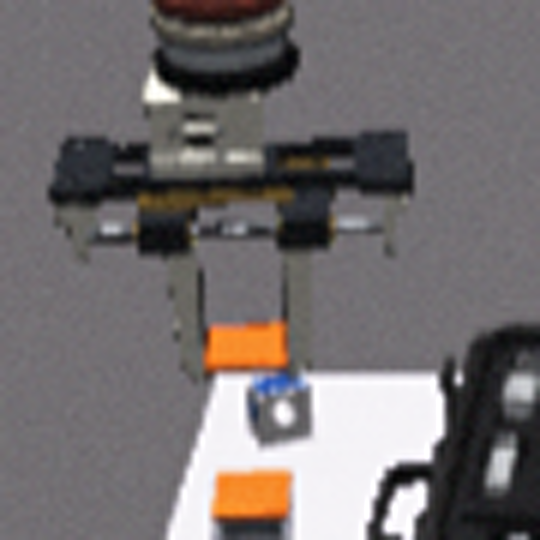

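```bash
python3 -m pendant '[[[255,0.1,-1.2,0,0,0,-1],[255,0.2,-2.4,0,0,0,-2.5],[255,0.35,-3.6,0,0,0,-4],[255,0.47,-4.5,0,0,0,-4.6],[255,0.47,-4.5,0,0,0,-4.6]]]';python3 -m pendant '[[[255,0,0,0,0,0,0],[255,0,0,0,0,0,0],[255,0,0,0,0,0,0],[255,0,0,0,0,0,0],[255,0,0,0,0,0,0]]]'; python3 - <<'E'
from h import *
st();go(.5525,.3047,.052,14.5)
E
```

```text
time: 37.35
ee_pos: [0.5493, 0.3076, 0.1204]
ee_rot: [-3.112, -0.404, 0.003]
ft_force: [-0.4, 0.1, -0.0]
width: 0.0435
time: 37.85
ee_pos: [0.5506, 0.3031, 0.1222]
ee_rot: [3.116, 0.396, 0.0]
ft_force: [0.2, -0.4, -0.2]
width: 0.0436
t 37.85 pos [0.5506 0.3031 0.1222] phi 14.47 zax [ 0. -0. -1.] F [ 0.18 -0.43 -0.15] M [-0.01 -0.11 -0.03] w 0.0436
shift [ 0.09 -0.04  2.81] turn [ 0.   -0.   -0.01]
```

```bash
python3 -m pendant '[[[255,0.09,-0.04,0.8,0,0,0],[255,0.09,-0.04,1.6,0,0,0],[255,0.09,-0.04,2.4,0,0,0],[255,0.09,-0.04,2.8,0,0,0],[255,0.09,-0.04,2.8,0,0,0]]]';python3 -m pendant '[[[255,0,0,0,0,0,0],[255,0,0,0.05,0,0,0],[255,0,0,0.1,0,0,0],[255,0,0,0.1,0,0,0],[255,0,0,0.1,0,0,0]]]'; python3 - <<'E'
from h import *
st()
E
```

```text
time: 38.35
ee_pos: [0.5519, 0.3049, 0.0511]
ee_rot: [3.116, 0.397, -0.003]
ft_force: [-0.3, 0.0, -0.5]
width: 0.0433
time: 38.85
ee_pos: [0.5525, 0.3054, 0.0498]
ee_rot: [-3.116, -0.397, -0.001]
ft_force: [0.2, -0.3, -1.1]
width: 0.0436
t 38.85 pos [0.5525 0.3054 0.0498] phi 14.52 zax [ 0.  0. -1.] F [ 0.24 -0.33 -1.09] M [-0.01 -0.09  0.01] w 0.0436
```

```bash
python3 -m pendant '[[[255,0,0,0.02,0,0,0],[255,0,0,0.04,0,0,0],[255,0,0,0.06,0,0,0],[255,0,0,0.06,0,0,0],[255,0,0,0.06,0,0,0]]]'; python3 - <<'E'
from h import *
st(); crop(cam('side'),'pics/w_side.png',205,90,90,90,6)
E
```

```text
time: 39.35
ee_pos: [0.5525, 0.3054, 0.0494]
ee_rot: [3.116, 0.397, 0.001]
ft_force: [-0.9, -1.8, 6.9]
width: 0.0435
t 39.35 pos [0.5525 0.3054 0.0494] phi 14.52 zax [ 0.001 -0.    -1.   ] F [-0.88 -1.78  6.94] M [-0.36  0.42 -0.01] w 0.0435
```

View pics/w_side.png

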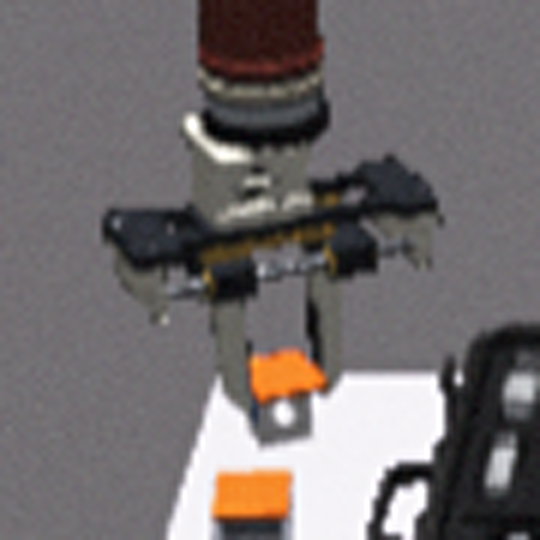

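```bash
python3 -m pendant '[[[110,0,0,0,0,0,0],[110,0,0,0,0,0,0],[110,0,0,-0.25,0,0,0],[110,0,0,-0.5,0,0,0],[110,0,0,-0.5,0,0,0]]]';python3 -m pendant '[[[110,0,0,0,0,0,0],[255,0,0,0,0,0,0],[255,0,0,0,0,0,0],[255,0,0,0,0,0,0],[255,0,0,0,0,0,0]]]'; python3 -c "
from h import *
st()"
```

```text
time: 39.9
ee_pos: [0.5531, 0.306, 0.0618]
ee_rot: [-3.115, -0.397, -0.003]
ft_force: [0.2, 0.4, -0.4]
width: 0.053
time: 40.4
ee_pos: [0.5523, 0.3052, 0.0604]
ee_rot: [3.116, 0.397, -0.001]
ft_force: [-0.7, -0.2, -1.2]
width: 0.0436
t 40.4 pos [0.5523 0.3052 0.0604] phi 14.52 zax [-0. -0. -1.] F [-0.75 -0.17 -1.24] M [-0.04 -0.09 -0.01] w 0.0436
```

```bash
python3 -m pendant '[[[115,0,0,0,0,0,0],[115,0,0,0,0,0,0],[115,0,0,-0.07,0,0,0],[115,0,0,-0.07,0,0,0],[115,0,0,-0.07,0,0,0]]]' 35;python3 -m pendant '[[[255,0,0,0,0,0,0],[255,0,0,0,0,0,0],[255,0,0,0,0,0,0],[255,0,0,0,0,0,0],[255,0,0,0,0,0,0]]]'; python3 -c "
from h import *
st()"; python3 -m pendant '[[[255,0,0,0,0,0,0],[255,0,0,-0.1,0,0,0],[255,0,0,-0.3,0,0,0],[255,0,0,-0.5,0,0,0],[255,0,0,-0.8,0,0,0]]]';python3 -c "
from h import *
st(); crop(cam('side'),'pics/x_side.png',205,90,90,90,6)"
```

```text
time: 40.9
ee_pos: [0.5525, 0.3054, 0.0624]
ee_rot: [-3.116, -0.397, -0.0]
ft_force: [-0.8, 0.3, 0.3]
width: 0.0511
time: 41.4
ee_pos: [0.5524, 0.3054, 0.0623]
ee_rot: [-3.116, -0.397, -0.0]
ft_force: [0.2, -1.2, 1.2]
width: 0.0432
t 41.4 pos [0.5524 0.3054 0.0623] phi 14.52 zax [ 0.  0. -1.] F [ 0.18 -1.19  1.19] M [-0.05 -0.1  -0.05] w 0.0432
time: 41.9
ee_pos: [0.5523, 0.3053, 0.0827]
ee_rot: [3.116, 0.397, -0.0]
ft_force: [1.3, 0.6, 0.2]
width: 0.0431
t 41.9 pos [0.5523 0.3053 0.0827] phi 14.52 zax [-0. -0. -1.] F [1.33 0.62 0.22] M [-0.   -0.14 -0.01] w 0.0431
```

View pics/x_side.png

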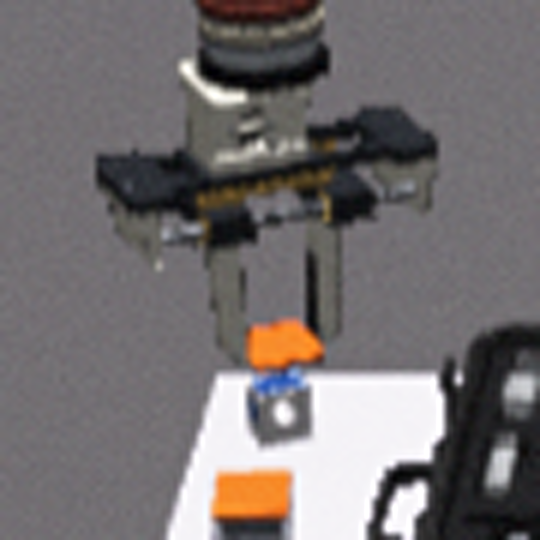

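```bash
python3 -m pendant '[[[255,0,0,-0.4,0,0,0],[255,0,0,-0.8,0,0,0],[255,0,0,-1.2,0,0,0],[255,0,0,-1.2,0,0,0],[255,0,0,-1.2,0,0,0]]]'; python3 - <<'E'
from h import *
t=cam("top"); print(mrect(t,(162,208,36,32),orange,.026))
st();go(.5223,.1950,.11,-8.5)
E
```

```text
time: 42.45
ee_pos: [0.5525, 0.3054, 0.1127]
ee_rot: [-3.116, -0.397, -0.001]
ft_force: [-0.1, 0.1, -0.8]
width: 0.0431
{'c': (523.7, 194.8), 'L': 50.0, 'W': 43.9, 'ang': 81.5}
t 42.5 pos [0.5522 0.3052 0.1122] phi 14.52 zax [-0. -0. -1.] F [ 0.31 -0.44 -1.64] M [-0.03 -0.13 -0.  ] w 0.0436
shift [-2.26  3.97  0.09] turn [0.  0.  4.6]
```

```bash
python3 -m pendant '[[[255,-0.5,1,0,0,0,1],[255,-1,2,0,0,0,2.5],[255,-1.7,3,0,0,0,4],[255,-2.28,3.97,0,0,0,4.6],[255,-2.28,3.97,0,0,0,4.6]]]';python3 -m pendant '[[[255,0,0,0,0,0,0],[255,0,0,0.4,0,0,0],[255,0,0,0.8,0,0,0],[255,0,0,1.2,0,0,0],[255,0,0,1.2,0,0,0]]]'; python3 - <<'E'
from h import *
st();go(.5215,.1950,.06,-8.5)
E
```

```text
time: 43.0
ee_pos: [0.5209, 0.1892, 0.1114]
ee_rot: [3.126, -0.242, -0.004]
ft_force: [-0.1, -0.4, -0.7]
width: 0.0432
time: 43.5
ee_pos: [0.5207, 0.195, 0.0801]
ee_rot: [3.131, -0.23, -0.006]
ft_force: [0.3, 0.5, -0.4]
width: 0.0436
t 43.5 pos [0.5207 0.195  0.0801] phi -8.42 zax [-0.004 -0.001 -1.   ] F [ 0.32  0.5  -0.39] M [-0.1  -0.11 -0.04] w 0.0436
shift [ 0.03 -0.01  0.8 ] turn [0.02 0.04 0.02]
```

```bash
python3 -m pendant '[[[255,0,0,0.3,0,0,0],[255,0,0,0.6,0,0,0],[255,0,0,0.8,0,0,0],[255,0,0,0.9,0,0,0],[255,0,0,0.9,0,0,0]]]'; python3 - <<'E'
from h import *
st();go(.5215,.1950,.053,-8.5)
crop(cam('side'),'pics/y_side.png',215,130,60,60,9)
E
```

```text
time: 44.0
ee_pos: [0.5219, 0.1949, 0.0594]
ee_rot: [3.133, -0.232, -0.001]
ft_force: [0.5, -0.1, 0.4]
width: 0.0428
t 44.0 pos [0.5219 0.1949 0.0594] phi -8.49 zax [-0.001 -0.    -1.   ] F [ 0.52 -0.12  0.36] M [-0.01 -0.06 -0.01] w 0.0428
shift [-0.02 -0.    0.26] turn [0.   0.01 0.  ]
```

View pics/y_side.png

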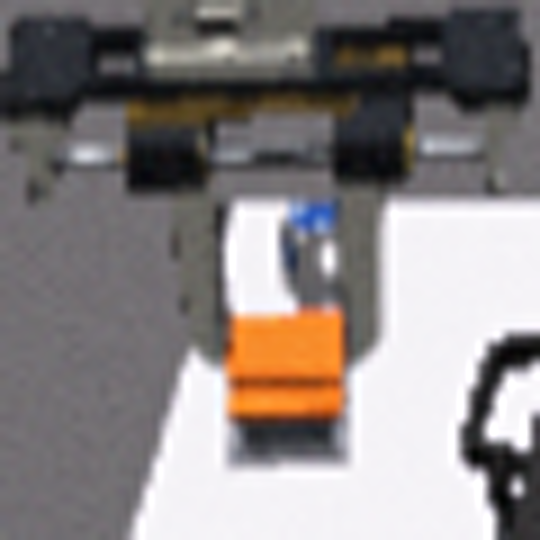

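Well aligned. Lower the rest.

```bash
python3 -m pendant '[[[255,0,0,0.07,0,0,0],[255,0,0,0.14,0,0,0],[255,0,0,0.21,0,0,0],[255,0,0,0.25,0,0,0],[255,0,0,0.25,0,0,0]]]'; python3 - <<'E'
from h import *
st()
E
python3 -m pendant '[[[255,0,0,0.02,0,0,0],[255,0,0,0.04,0,0,0],[255,0,0,0.06,0,0,0],[255,0,0,0.06,0,0,0],[255,0,0,0.06,0,0,0]]]'; python3 - <<'E'
from h import *
st()
crop(cam('side'),'pics/z_side.png',215,130,60,60,9)
E
```

```text
time: 44.55
ee_pos: [0.522, 0.1949, 0.0534]
ee_rot: [3.133, -0.232, -0.0]
ft_force: [0.3, -0.6, -0.3]
width: 0.0435
t 44.55 pos [0.522  0.1949 0.0534] phi -8.48 zax [-0. -0. -1.] F [ 0.29 -0.6  -0.26] M [-0.   -0.12  0.04] w 0.0435
time: 45.05
ee_pos: [0.5221, 0.195, 0.0523]
ee_rot: [-3.133, 0.232, -0.0]
ft_force: [-0.9, 0.1, 2.1]
width: 0.043
t 45.05 pos [0.5221 0.195  0.0523] phi -8.48 zax [ 0.  0. -1.] F [-0.95  0.07  2.11] M [-0.07  0.04  0.04] w 0.043
```

View pics/z_side.png

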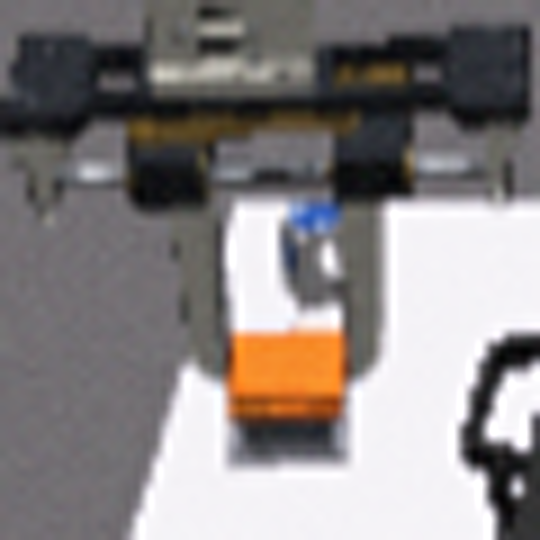

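```bash
python3 -m pendant '[[[90,0,0,0,0,0,0],[90,0,0,0,0,0,0],[90,0,0,0,0,0,0],[90,0,0,0,0,0,0],[90,0,0,0,0,0,0]]]';python3 -m pendant '[[[90,0,0,0.3,0,0,0],[90,0,0,0.6,0,0,0],[90,0,0,0.65,0,0,0],[90,0,0,0.65,0,0,0],[90,0,0,0.65,0,0,0]]]' 6; python3 - <<'E'
from h import *
st()
E
python3 -m pendant '[[[120,0,0,0,0,0,0],[126,0,0,0,0,0,0],[132,0,0,0,0,0,0],[140,0,0,0,0,0,0],[150,0,0,0,0,0,0]]]' 6; python3 - <<'E'
from h import *
st()
E
```

```text
time: 45.6
ee_pos: [0.522, 0.195, 0.0519]
ee_rot: [-3.133, 0.232, 0.0]
ft_force: [-0.9, 0.3, 0.8]
width: 0.0602
time: 46.1
ee_pos: [0.5221, 0.195, 0.0357]
ee_rot: [-3.133, 0.232, 0.0]
ft_force: [-1.1, -0.1, 0.7]
width: 0.06
t 46.1 pos [0.5221 0.195  0.0357] phi -8.48 zax [-0.  0. -1.] F [-1.06 -0.06  0.68] M [-0.05 -0.09 -0.03] w 0.06
time: 46.6
ee_pos: [0.522, 0.195, 0.0359]
ee_rot: [-3.133, 0.232, -0.0]
ft_force: [0.5, -0.0, 1.2]
width: 0.0438
t 46.6 pos [0.522  0.195  0.0359] phi -8.48 zax [ 0.  0. -1.] F [ 0.45 -0.01  1.22] M [-0.04  0.01 -0.01] w 0.0438
```

Squared across x. Open, lift and look at the pile.

```bash
python3 -m pendant '[[[90,0,0,0,0,0,0],[60,0,0,0,0,0,0],[60,0,0,0,0,0,0],[0,0,0,-0.3,0,0,0],[0,0,0,-1.3,0,0,0]]]' 25;python3 -m pendant '[[[0,0,0,-1.5,0,0,0],[0,0,-1,-2.5,0,0,-1.5],[0,0,-2.5,-2.5,0,0,-3],[0,0,-4,-2.5,0,0,-4.6],[0,0,-4.4,-2.5,0,0,-4.6]]]'; python3 - <<'E'
from h import *
st();go(.5525,.305,.041,14.5)
t=cam("top"); print(mrect(t,(162,208,36,32),orange,.032)); crop(t,'pics/aa_top.png',155,200,60,50,12); crop(cam('side'),'pics/aa_side.png',215,130,60,60,9)
E
```

```text
time: 47.1
ee_pos: [0.5205, 0.1942, 0.0671]
ee_rot: [3.131, -0.232, -0.007]
ft_force: [-0.3, 0.1, 0.6]
width: 0.0792
time: 47.6
ee_pos: [0.5375, 0.3093, 0.1321]
ee_rot: [-3.109, -0.406, -0.003]
ft_force: [-0.1, -0.1, 0.3]
width: 0.0932
t 47.6 pos [0.5375 0.3093 0.1321] phi 14.89 zax [ 0.001  0.006 -1.   ] F [-0.09 -0.14  0.34] M [ 0.01 -0.08  0.03] w 0.0932
shift [0.53 0.34 3.64] turn [-0.06 -0.03  0.08]
{'c': (524.1, 195.0), 'L': 52.6, 'W': 44.3, 'ang': 81.4}
```

View pics/aa_top.png

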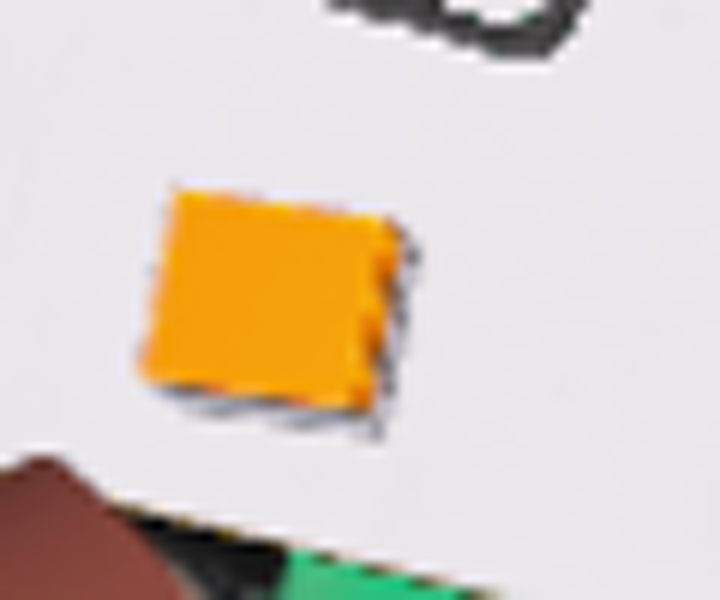

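View pics/aa_side.png

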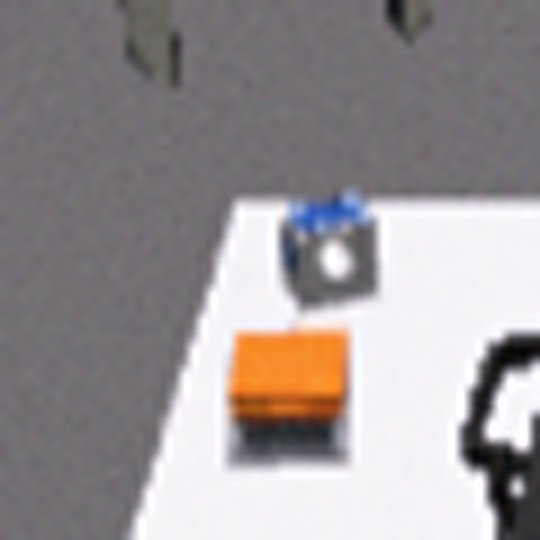

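```bash
python3 -m pendant '[[[0,0.3,0.2,0.5,0,0,0],[0,0.5,0.2,1.2,0,0,0],[0,0.5,0.2,1.5,0,0,0],[0,0.5,0.2,1.5,0,0,0],[0,0.5,0.2,1.5,0,0,0]]]'; python3 - <<'E'
from h import *
st();go(.5525,.305,.0415,14.5)
crop(cam('top'),'pics/ab_top.png',110,185,80,60,9); crop(cam('side'),'pics/ab_side.png',205,110,80,80,7)
E
```

```text
time: 48.2
ee_pos: [0.5513, 0.3016, 0.0927]
ee_rot: [3.116, 0.396, -0.002]
ft_force: [-0.2, 0.2, -0.2]
width: 0.0933
t 48.2 pos [0.5513 0.3016 0.0927] phi 14.5 zax [-0.001 -0.    -1.   ] F [-0.25  0.2  -0.17] M [ 0.03 -0.04 -0.  ] w 0.0933
shift [ 0.08 -0.12  2.05] turn [ 0.    0.01 -0.  ]
```

View pics/ab_side.png

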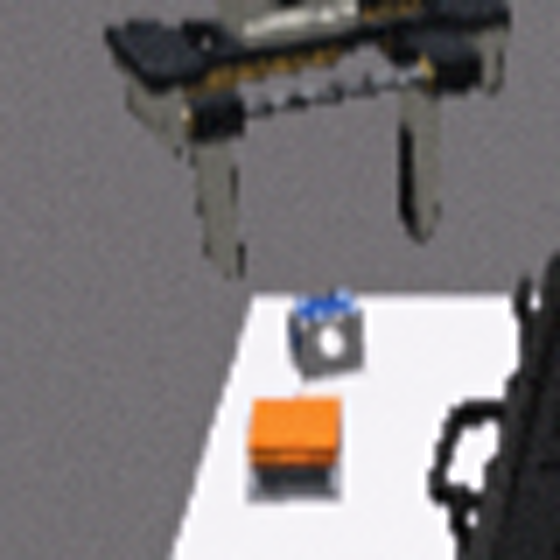

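```bash
python3 -m pendant '[[[0,0.06,-0.12,0.6,0,0,0],[0,0.06,-0.12,1.3,0,0,0],[0,0.06,-0.12,1.9,0,0,0],[0,0.06,-0.12,2.05,0,0,0],[60,0.06,-0.12,2.05,0,0,0]]]';python3 -m pendant '[[[255,0,0,0,0,0,0],[255,0,0,0,0,0,0],[255,0,0,0,0,0,0],[255,0,0,0,0,0,0],[255,0,0,0,0,0,0]]]' 25;python3 -m pendant '[[[255,0,0,0,0,0,0],[255,0,0,0,0,0,0],[255,0,0,0,0,0,0],[255,0,0,0,0,0,0],[255,0,0,0,0,0,0]]]';python3 -c "
from h import *
st();go(.5525,.305,.0415,14.5)"
```

```text
time: 48.8
ee_pos: [0.5518, 0.3052, 0.041]
ee_rot: [3.116, 0.397, -0.003]
ft_force: [-0.4, -0.0, 0.2]
width: 0.0885
time: 49.3
ee_pos: [0.5525, 0.3054, 0.0424]
ee_rot: [-3.116, -0.397, -0.001]
ft_force: [-0.1, -0.1, -0.1]
width: 0.0495
time: 49.8
ee_pos: [0.5523, 0.3053, 0.0421]
ee_rot: [3.116, 0.397, -0.0]
ft_force: [-0.2, -0.5, 0.5]
width: 0.0338
t 49.8 pos [0.5523 0.3053 0.0421] phi 14.52 zax [-0. -0. -1.] F [-0.15 -0.45  0.47] M [-0.1  -0.03  0.01] w 0.0338
shift [0.01 0.01 0.02] turn [0. 0. 0.]
```

```bash
python3 -m pendant '[[[255,0,0,-0.4,0,0,0],[255,0,0,-1.5,0,0,0],[255,0,0,-3,0,0,0],[255,0,0,-4.5,0,0,0],[255,0,1,-5.4,0,0,0]]]';  python3 -m pendant '[[[255,-0.8,1.8,0,0,0,1],[255,-1.6,3.6,0,0,0,2],[255,-2.4,5.4,0,0,0,3.5],[255,-3.2,7.2,0,0,0,5],[255,-4,9,0,0,0,6.5]]]'; python3 -c "
from h import *
st(); bay(.0432,.15,-.0008)"
```

```text
time: 50.3
ee_pos: [0.5576, 0.287, 0.1814]
ee_rot: [-3.108, -0.407, -0.007]
ft_force: [0.1, 0.4, -0.9]
width: 0.0338
time: 50.8
ee_pos: [0.5179, 0.0365, 0.1779]
ee_rot: [-3.101, 0.499, -0.002]
ft_force: [0.8, 0.1, -0.1]
width: 0.034
t 50.8 pos [0.5179 0.0365 0.1779] phi -18.27 zax [ 0.002  0.    -1.   ] F [ 0.84  0.09 -0.05] M [-0.07 -0.11 -0.03] w 0.034
target [ 0.4518 -0.2198]
shift [ 0.7  10.57  1.11] turn [-0.01 -0.02  0.51]
```

```bash
python3 -m pendant '[[[255,0.1,2,0,0,0,0.2],[255,0.2,4,0.2,0,0,0.5],[255,0.3,6,0.4,0,0,0.5],[255,0.5,8,0.8,0,0,0.5],[255,0.6,9.3,1.2,0,0,0.5]]]'; python3 -m pendant '[[[255,0,0.5,0,0,0,0],[255,0,1,0,0,0,0],[255,0,1,0,0,0,0],[255,0,1,0,0,0,0],[255,0,1,0,0,0,0]]]'; python3 -c "
from h import *
st(); bay(.0432,.07,-.0008)"
```

```text
time: 51.3
ee_pos: [0.4599, -0.1914, 0.1476]
ee_rot: [3.089, -0.564, 0.003]
ft_force: [1.2, 1.0, -0.7]
width: 0.0338
time: 51.8
ee_pos: [0.453, -0.209, 0.1475]
ee_rot: [-3.092, 0.553, -0.002]
ft_force: [-1.1, 0.5, -0.0]
width: 0.0338
t 51.8 pos [ 0.453  -0.209   0.1475] phi -20.28 zax [ 0.001  0.001 -1.   ] F [-1.14  0.49 -0.03] M [-0.06 -0.04 -0.02] w 0.0338
target [ 0.4518 -0.2198]
shift [0.1  0.43 3.1 ] turn [-0.01 -0.01  0.1 ]
```

```bash
python3 -m pendant '[[[255,0.1,0.43,0.7,0,0,0.13],[255,0.1,0.43,1.6,0,0,0.13],[255,0.1,0.43,2.4,0,0,0.13],[255,0.1,0.43,2.8,0,0,0.13],[255,0.1,0.43,2.8,0,0,0.13]]]';python3 -m pendant '[[[255,0,0,0,0,0,0],[255,0,0,0.15,0,0,0],[255,0,0,0.3,0,0,0],[255,0,0,0.3,0,0,0],[255,0,0,0.3,0,0,0]]]'; python3 -c "
from h import *
st(); rk(); bay(.0432,.05,-.0008);crop(cam('side'),'pics/ac_side.png',190,190,100,100,6)"
```

```text
time: 52.3
ee_pos: [0.4504, -0.2205, 0.0761]
ee_rot: [-3.088, 0.573, 0.004]
ft_force: [-0.4, 0.3, -0.2]
width: 0.0339
time: 52.8
ee_pos: [0.4506, -0.222, 0.0696]
ee_rot: [3.088, -0.576, 0.0]
ft_force: [-0.6, 0.5, -0.5]
width: 0.0334
t 52.8 pos [ 0.4506 -0.222   0.0696] phi -21.14 zax [ 0. -0. -1.] F [-0.56  0.5  -0.49] M [-0.   -0.03  0.01] w 0.0334
rack xy mm [-1.2 40.8]
target [ 0.4518 -0.2198]
shift [ 0.02 -0.1   0.79] turn [-0.   -0.   -0.07]
```

View pics/ac_side.png

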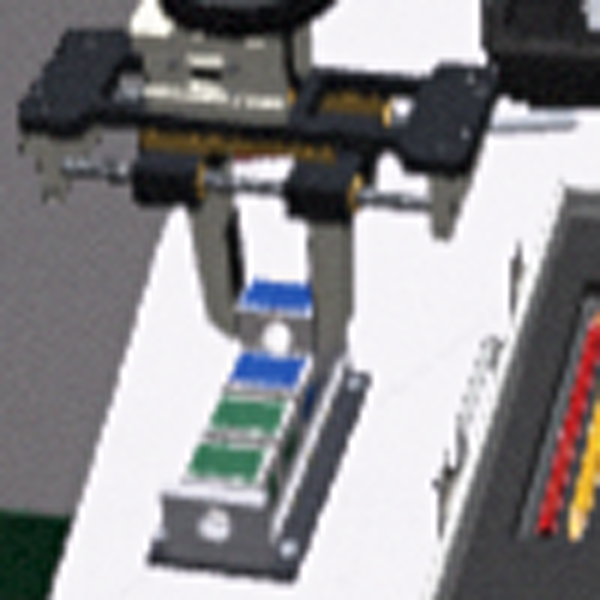

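```bash
python3 -m pendant '[[[255,0.02,-0.1,0.2,0,0,-0.05],[255,0.02,-0.1,0.4,0,0,-0.05],[255,0.02,-0.1,0.6,0,0,-0.05],[255,0.02,-0.1,0.76,0,0,-0.05],[255,0.02,-0.1,0.76,0,0,-0.05]]]';  python3 -c "
from h import *
st(); rk()";python3 -m pendant '[[[255,0,0,0.03,0,0,0],[255,0,0,0.06,0,0,0],[255,0,0,0.08,0,0,0],[255,0,0,0.08,0,0,0],[255,0,0,0.08,0,0,0]]]';  python3 -c "
from h import *
st(); rk()"
```

```text
time: 53.35
ee_pos: [0.4518, -0.2195, 0.0501]
ee_rot: [-3.089, 0.569, 0.001]
ft_force: [0.4, 0.1, -0.5]
width: 0.0337
t 53.35 pos [ 0.4518 -0.2195  0.0501] phi -20.87 zax [-0.001  0.    -1.   ] F [ 0.43  0.11 -0.47] M [-0.02 -0.05 -0.01] w 0.0337
rack xy mm [-0.9 43.5]
time: 53.85
ee_pos: [0.4519, -0.2196, 0.0498]
ee_rot: [3.089, -0.569, 0.0]
ft_force: [-2.2, 1.2, 11.5]
width: 0.0336
t 53.85 pos [ 0.4519 -0.2196  0.0498] phi -20.87 zax [ 0.    -0.001 -1.   ] F [-2.19  1.19 11.54] M [ 0.24  0.56 -0.04] w 0.0336
rack xy mm [-0.8 43.5]
```

```bash
python3 -m pendant '[[[80,0,0,-0.03,0,0,0],[80,0,0,-0.03,0,0,0],[80,0,0,-0.03,0,0,0],[80,0,0,-0.03,0,0,0],[80,0,0,-0.5,0,0,0]]]' ; python3 -m pendant '[[[60,0,0,-2,0,0,0],[0,0,0,-3.7,0,0,0],[0,-0.5,-2,-4.5,0,0,0],[0,-0.5,-4,-4.5,0,0,0],[0,-0.5,-5.5,-4.5,0,0,0]]]';python3 - <<'E'
from h import *
st()
crop(cam('side'),'pics/ad_side.png',190,170,130,120,5);crop(cam('top'),'pics/ad_top.png',230,170,170,110,4)
E
```

```text
time: 54.35
ee_pos: [0.4509, -0.2193, 0.0601]
ee_rot: [-3.089, 0.569, 0.005]
ft_force: [-0.5, 0.5, 0.3]
width: 0.0632
time: 54.85
ee_pos: [0.4902, -0.0849, 0.1756]
ee_rot: [-3.089, 0.57, -0.006]
ft_force: [0.5, -0.9, -0.8]
width: 0.0923
t 54.85 pos [ 0.4902 -0.0849  0.1756] phi -20.89 zax [ 0.004 -0.    -1.   ] F [ 0.51 -0.87 -0.83] M [-0.07 -0.1   0.01] w 0.0923
```

View pics/ad_side.png

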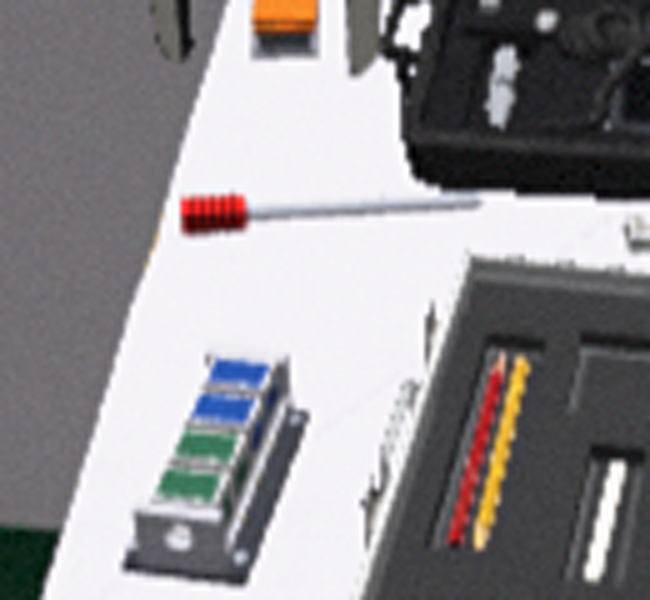

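View pics/ad_top.png

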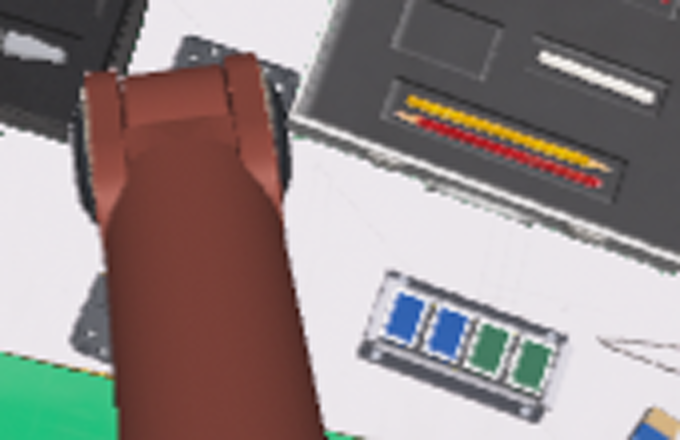

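```bash
python3 -m pendant '[[[0,0,-2,-0.5,0,0,-2],[0,0,-4,-1,0,0,-4],[0,0,-6,-1,0,0,-6],[0,0,-8,-1,0,0,-8],[0,0,-9.8,-1,0,0,-9]]]';python3 - <<'E'
from h import *
st()
t=cam('top');crop(t,'pics/ae_top.png',230,160,100,100,6)
print(mrect(t,(250,200,50,60),red,.018))
s=cam('side')
E
```

```text
time: 55.45
ee_pos: [0.5771, 0.143, 0.1993]
ee_rot: [3.081, 0.61, 0.001]
ft_force: [0.8, 0.5, -0.3]
width: 0.093
t 55.45 pos [0.5771 0.143  0.1993] phi 22.39 zax [ 0.001 -0.001 -1.   ] F [ 0.78  0.45 -0.33] M [-0.05 -0.17  0.04] w 0.093
{'c': (455.8, -20.3), 'L': 39.9, 'W': 17.2, 'ang': -2.1}
```

View pics/ae_top.png

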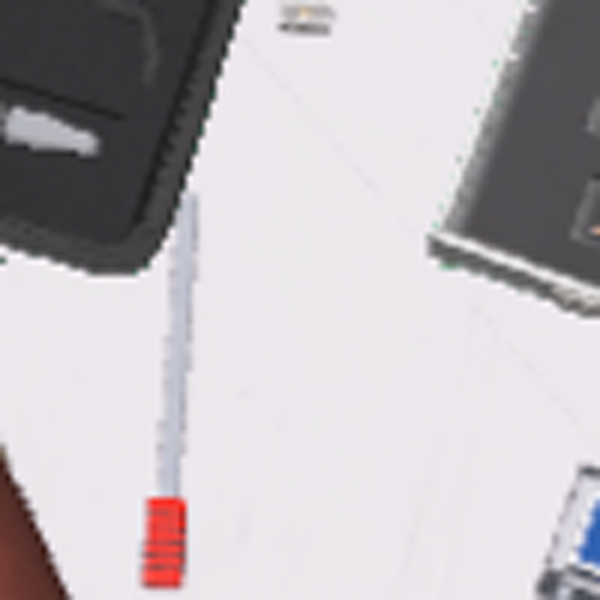

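```bash
python3 - <<'E'
from h import *
t=cam('top'); 
k=6;x0,y0,w,h=250,185,25,60
im=cv2.resize(t["f"][y0:y0+h,x0:x0+w],None,fx=k,fy=k,interpolation=cv2.INTER_CUBIC)
g=im.min(2).astype(int); H=cv2.cvtColor(im,cv2.COLOR_RGB2HSV)
m=((g<212)&(g>120)&(H[...,1]<60)).astype(np.uint8)
pts=[]
for r in range(20*k,56*k,6):
    c=np.where(m[r,2*k:])[0]+2*k
    if len(c)>4: pts.append(((c.mean()+.5)/k-.5+x0,(r+.5)/k-.5+y0))
pts=np.array(pts); vx,vy,cx,cy=cv2.fitLine(pts.astype(np.float32),cv2.DIST_HUBER,0,.01,.01).ravel()
a=ray(t,pts[0],.010);b=ray(t,pts[-1],.012); print(pts[0],pts[-1],a,b, np.degrees(np.arctan2(a[1]-b[1],a[0]-b[0])))
tip=ray(t,(261.8,192.5),.006);print("tip",tip); gc=np.array([.4558,-.0203]); d=tip[:2]-gc; print(np.linalg.norm(d),np.degrees(np.arctan2(d[1],d[0])))
st();go(.4556,-.0203,.15,88)
E
```

```text
[258.26190476 204.58333333] [257.75       239.58333333] [ 0.58195927 -0.02232812  0.01      ] [ 0.48441396 -0.02149574  0.012     ] -0.4889041109384932
tip [ 0.61695243 -0.03183277  0.006     ]
0.16156456907341488 -4.093357644283647
t 55.6 pos [0.5764 0.1456 0.1988] phi 22.39 zax [-0.     0.003 -1.   ] F [ 0.23 -1.25  0.2 ] M [-0.07 -0.08 -0.01] w 0.093
shift [-7.    4.3   1.93] turn [ -0.02  -0.03 -13.12]
```

```bash
python3 - <<'E'
from h import *
t=cam('top')
f=t["f"].astype(float).min(2)
pts=[]
for r in range(196,241,4):
    row=222-f[r,252:268]; row=np.clip(row-12,0,None); lo=256-252; 
    e=257.5+(241-r)*.08; c=np.arange(252,268); wt=row*(abs(c-e)<=3.2)
    pts.append(((wt*c).sum()/wt.sum(),r)); 
pts=np.array(pts); print(pts.round(2).tolist())
W=np.array([ray(t,p,.009+.006*(p[1]-193)/50)[:2] for p in pts]); 
v=cv2.fitLine(W.astype(np.float32),cv2.DIST_HUBER,0,.001,.001).ravel(); print(W[0],W[-1],np.degrees(np.arctan(v[1]/v[0])))
E
```

```text
[[258.9, 196.0], [261.16, 200.0], [260.71, 204.0], [259.79, 208.0], [260.38, 212.0], [259.61, 216.0], [259.28, 220.0], [258.81, 224.0], [259.22, 228.0], [258.52, 232.0], [258.17, 236.0], [258.13, 240.0]]
[ 0.60634984 -0.02396713] [ 0.48297984 -0.02268904] -3.682156
```

```bash
python3 -m pendant '[[[0,-1.5,1,0,0,0,-1.7],[0,-3,2,0,0,0,-3.4],[0,-4.5,3,0.5,0,0,-5],[0,-6,4,1,0,0,-6.8],[0,-7,4.3,1.5,0,0,-8.5]]]';python3 -c "
from h import *
st();go(.4556,-.0207,.12,86.3)"
```

```text
time: 56.15
ee_pos: [0.4518, -0.0302, 0.1603]
ee_rot: [2.661, 1.665, -0.008]
ft_force: [1.0, -0.8, -0.3]
width: 0.0926
t 56.15 pos [ 0.4518 -0.0302  0.1603] phi 64.07 zax [-0.003 -0.005 -1.   ] F [ 1.04 -0.79 -0.34] M [ 0.01 -0.16 -0.01] w 0.0926
shift [ 0.42 -0.03  1.61] turn [-0.02  0.07 -4.45]
```

```bash
python3 -m pendant '[[[0,0.2,0,0.3,0,0,-1.5],[0,0.3,0,0.8,0,0,-3],[0,0.3,0,1.6,0,0,-4.4],[0,0.3,0,1.6,0,0,-4.4],[0,0.3,0,1.6,0,0,-4.4]]]';python3 -m pendant '[[[0,0,0,0,0,0,0],[0,0,0,0,0,0,0],[0,0,0,0,0,0,0],[0,0,0,0,0,0,0],[0,0,0,0,0,0,0]]]';python3 -c "
from h import *
st();go(.4556,-.0207,.05,86.3)
crop(cam('side'),'pics/af_side.png',190,140,130,120,5)"
```

```text
time: 56.65
ee_pos: [0.4575, -0.0183, 0.1212]
ee_rot: [2.298, 2.142, -0.003]
ft_force: [0.8, 0.8, 0.4]
width: 0.0928
time: 57.15
ee_pos: [0.4582, -0.0165, 0.1212]
ee_rot: [2.292, 2.148, 0.0]
ft_force: [1.0, -0.4, -0.9]
width: 0.0928
t 57.15 pos [ 0.4582 -0.0165  0.1212] phi 86.28 zax [ 0. -0. -1.] F [ 1.   -0.43 -0.91] M [ 0.05 -0.1  -0.03] w 0.0928
shift [-0.17 -0.09  2.85] turn [ 0.  0. -0.]
```

View pics/af_side.png

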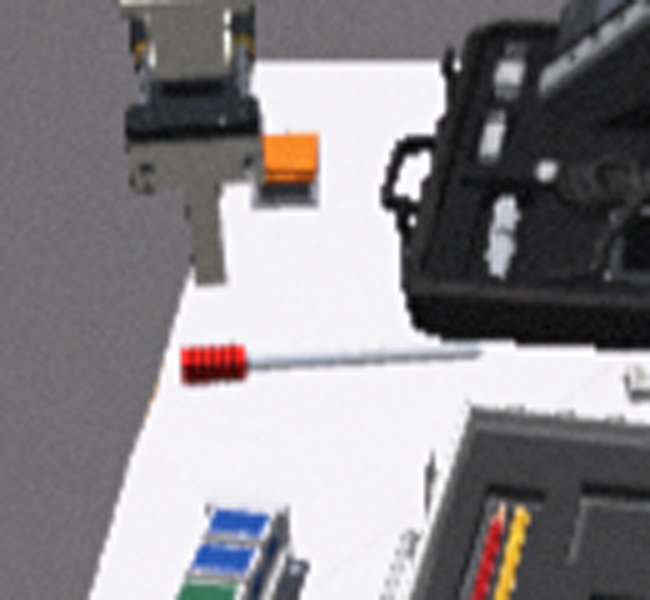

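```bash
python3 -m pendant '[[[0,-0.17,-0.09,1,0,0,0],[0,-0.17,-0.09,2,0,0,0],[0,-0.17,-0.09,3,0,0,0],[0,-0.17,-0.09,3.5,0,0,0],[80,-0.17,-0.09,3.5,0,0,0]]]';python3 -m pendant '[[[120,0,0,0.05,0,0,0],[120,0,0,0.15,0,0,0],[120,0,0,0.15,0,0,0],[120,0,0,0.15,0,0,0],[120,0,0,0.15,0,0,0]]]' 40;python3 -c "
from h import *
st();go(.4556,-.0207,.028,86.3)
crop(cam('side'),'pics/ag_side.png',190,140,130,120,5)"
```

```text
time: 57.7
ee_pos: [0.4546, -0.0206, 0.0322]
ee_rot: [-2.29, -2.147, 0.004]
ft_force: [-0.3, 1.3, -0.1]
width: 0.0886
time: 58.2
ee_pos: [0.4558, -0.0207, 0.0301]
ee_rot: [2.292, 2.148, 0.001]
ft_force: [-0.2, -0.4, 0.4]
width: 0.0512
t 58.2 pos [ 0.4558 -0.0207  0.0301] phi 86.27 zax [ 0.001  0.    -1.   ] F [-0.17 -0.41  0.4 ] M [ 0.04 -0.16 -0.02] w 0.0512
shift [ 0.   -0.01  0.09] turn [ 0.01 -0.   -0.01]
```

View pics/ag_side.png

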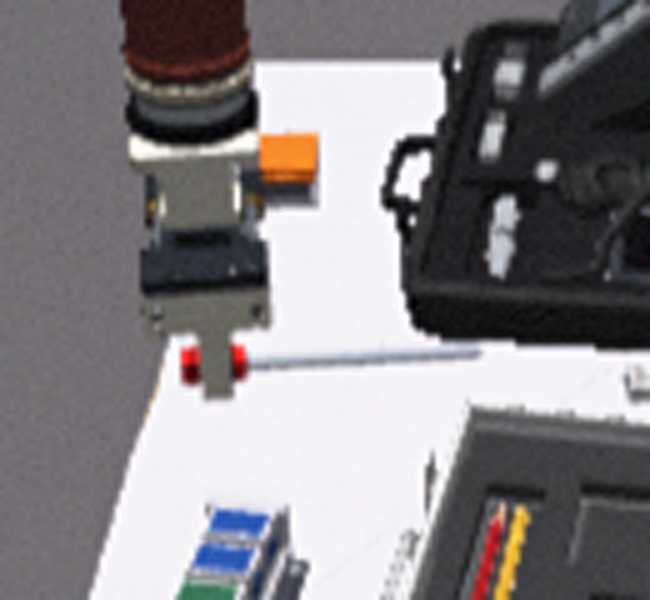

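```bash
python3 -m pendant '[[[160,0,0,0.06,0,0,0],[180,0,0,0.06,0,0,0],[255,0,0,0.06,0,0,0],[255,0,0,0.06,0,0,0],[255,0,0,0.06,0,0,0]]]' 40;python3 -m pendant '[[[255,0,0,0,0,0,0],[255,0,0,0,0,0,0],[255,0,0,0,0,0,0],[255,0,0,0,0,0,0],[255,0,0,0,0,0,0]]]';python3 -c "
from h import *
st()"
```

```text
time: 58.75
ee_pos: [0.4556, -0.0206, 0.0283]
ee_rot: [-2.292, -2.148, -0.0]
ft_force: [-0.0, -0.1, -0.3]
width: 0.0178
time: 59.25
ee_pos: [0.4556, -0.0206, 0.0283]
ee_rot: [-2.292, -2.148, -0.0]
ft_force: [-0.3, 0.2, 0.3]
width: 0.0177
t 59.25 pos [ 0.4556 -0.0206  0.0283] phi 86.28 zax [ 0.  0. -1.] F [-0.26  0.25  0.3 ] M [ 0.11 -0.19 -0.03] w 0.0177
```

```bash
python3 -m pendant '[[[255,0,0,-0.2,0,0,0],[255,0,0,-1,0,0,0],[255,0,0,-2,0,0,0],[255,0,0,-3,0,0,0],[255,0,0,-4,0,0,0]]]' ;python3 -m pendant '[[[255,0,0,0,0,0,0],[255,0,0,0,0,0,0],[255,0,0,0,0,0,0],[255,0,0,0,0,0,0],[255,0,0,0,0,0,0]]]';python3 - <<'E'
from h import *
st()
s=cam('side');crop(s,'pics/ah_side.png',190,110,130,120,5);t=cam('top');crop(t,'pics/ah_top.png',220,140,100,110,5)
E
```

```text
time: 59.75
ee_pos: [0.455, -0.0208, 0.1294]
ee_rot: [-2.292, -2.148, 0.001]
ft_force: [-0.3, 0.4, -0.2]
width: 0.0177
time: 60.25
ee_pos: [0.455, -0.0207, 0.1275]
ee_rot: [-2.291, -2.147, 0.002]
ft_force: [0.3, -0.5, -0.9]
width: 0.0174
t 60.25 pos [ 0.455  -0.0207  0.1275] phi 86.29 zax [-0.002  0.    -1.   ] F [ 0.3  -0.45 -0.91] M [ 0.11 -0.1   0.02] w 0.0174
```

View pics/ah_side.png

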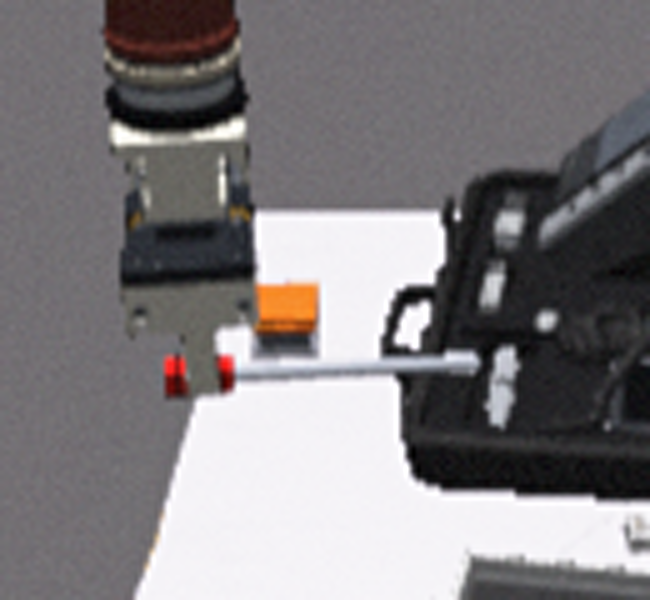

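View pics/ah_top.png

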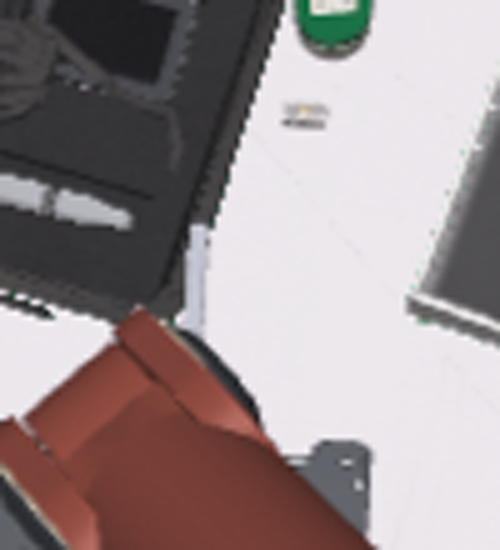

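```bash
python3 - <<'E'
from h import *
s=cam('side');t=cam('top')
T=tri(t,(259.4,184.8),s,(285.4,182.5)); print("tip tri",T)
P=np.array([.455,-.0207,.1082]); th=np.radians(-3.7)
for d in(0,-.004,-.008,-.012):
    q=P+[.164*np.cos(th),.164*np.sin(th),d]; print(d,proj(s,q).round(1),proj(t,q).round(1))
# root of shaft in side
q=P+np.array([np.cos(th),np.sin(th),0])*.0; print("grip centre",proj(s,q))
# shaft axis in side view: centroid columns
f=s["f"].astype(int)
E
```

```text
tip tri [ 0.616588   -0.03001368  0.10326521]
0 [[286.4 181.1]] [[259.8 183.9]]
-0.004 [[286.5 182.3]] [[259.9 184.2]]
-0.008 [[286.5 183.5]] [[259.9 184.5]]
-0.012 [[286.5 184.6]] [[260.  184.9]]
grip centre [[230.41652935 185.09313197]]
```

```bash
cat >> h.py <<'E'
def rodgo(y,zaxis=.030,dx=-.00085,phi=-20.9,pitch=-1.4):
    "y: rack-frame y of grip centre (m)"
    a=np.radians(RY); p=RC+np.array([-np.sin(a),np.cos(a)])*y+np.array([np.cos(a),np.sin(a)])*dx
    f=np.radians(phi); T=Ro.from_matrix(np.array([[np.cos(f),np.sin(f),0],[np.sin(f),-np.cos(f),0],[0,0,-1]]))*Ro.from_rotvec([np.radians(pitch),0,0])
    c=np.array([p[0],p[1],zaxis]); tcp=c-T.apply([0,0,.0193])
    s=ctrl.state(); R=Ro.from_rotvec(s["ee_rot"])
    print("tcp",tcp.round(4),"shift",np.round(R.inv().apply(tcp-s["ee_pos"])/.025,2),"turn",np.round(np.degrees((R.inv()*T).as_rotvec())/5,2))
    cc=s["ee_pos"]+R.apply([0,0,.0193]); d=cc[:2]-RC; ax=R.apply(Ro.from_rotvec([-np.radians(pitch),0,0]).apply([0,1,0]))
    print("grip centre rack mm",np.round([1000*(d@[np.cos(a),np.sin(a)]),1000*(d@[-np.sin(a),np.cos(a)]),1000*cc[2]],1),"tip",np.round(1000*np.r_[(d+.164*ax[:2])@[np.cos(a),np.sin(a)],(d+.164*ax[:2])@[-np.sin(a),np.cos(a)],cc[2]+.164*ax[2]],1))
E
python3 -c "
from h import *
rodgo(.26,.14)"
```

```text
tcp [ 0.5289 -0.0167  0.1593] shift [ 0.34  2.92 -1.25] turn [-0.2  -0.26 21.44]
grip centre rack mm [-68.2 230.8 108.7] tip [ 88.6 279.  104.6]
```

```bash
python3 -m pendant '[[[255,0,0.5,-0.4,0,0,1],[255,0.1,1.2,-0.8,0,0,2.5],[255,0.2,2,-1.2,0,0,4],[255,0.3,2.6,-1.25,0,0,5.6],[255,0.34,2.92,-1.25,0,0,7.2]]]'; python3 -m pendant '[[[255,0,0,0,0,0,1.5],[255,0,0,0,0,0,3],[255,0,0,0,0,0,4.6],[255,0,0,0,0,0,6.2],[255,0,0,0,0,0,7.8]]]'; python3 -c "
from h import *
st();rodgo(.26,.14)"
```

```text
time: 60.95
ee_pos: [0.5306, -0.0166, 0.1599]
ee_rot: [2.848, 1.326, 0.003]
ft_force: [-0.9, 0.5, -1.3]
width: 0.0178
time: 61.45
ee_pos: [0.5288, -0.0167, 0.1593]
ee_rot: [-3.127, -0.3, 0.001]
ft_force: [0.4, 0.1, -1.5]
width: 0.0175
t 61.45 pos [ 0.5288 -0.0167  0.1593] phi 10.97 zax [-0.  0. -1.] F [ 0.36  0.14 -1.5 ] M [-0.03 -0.14 -0.01] w 0.0175
tcp [ 0.5289 -0.0167  0.1593] shift [ 0. -0.  0.] turn [-0.28 -0.07  6.37]
grip centre rack mm [ -0.9 260.4 140. ] tip [ 85.4 121.  136. ]
```

```bash
python3 -m pendant '[[[255,0,0,0,0,0,1.5],[255,0,0,0,-0.1,0,3],[255,0,0,0,-0.2,0,4.6],[255,0,0,0,-0.28,-0.07,6.37],[255,0,0,0,-0.28,-0.07,6.37]]]'; python3 -m pendant '[[[255,0,0,0,0,0,0],[255,0,0,0,0,0,0],[255,0,0,0,0,0,0],[255,0,0,0,0,0,0],[255,0,0,0,0,0,0]]]'; python3 - <<'E'
from h import *
st();rodgo(.255,.06)
s=cam('side');crop(s,'pics/ai_side.png',190,140,120,120,5);t=cam('top');crop(t,'pics/ai_top.png',230,180,150,110,5)
E
```

```text
time: 61.95
ee_pos: [0.5291, -0.0162, 0.1595]
ee_rot: [3.067, -0.555, -0.005]
ft_force: [0.1, 0.4, -0.1]
width: 0.018
time: 62.45
ee_pos: [0.5289, -0.0171, 0.1595]
ee_rot: [3.067, -0.556, -0.006]
ft_force: [0.4, -0.2, -0.8]
width: 0.0178
t 62.45 pos [ 0.5289 -0.0171  0.1595] phi -20.56 zax [-0.008 -0.023 -1.   ] F [ 0.41 -0.2  -0.76] M [ 0.04 -0.07 -0.02] w 0.0178
tcp [ 0.5271 -0.0214  0.0793] shift [-0.01  0.11  3.21] turn [ 0.   -0.01  0.07]
grip centre rack mm [ -0.7 259.7 140.2] tip [  0.   95.7 140.2]
```

View pics/ai_side.png

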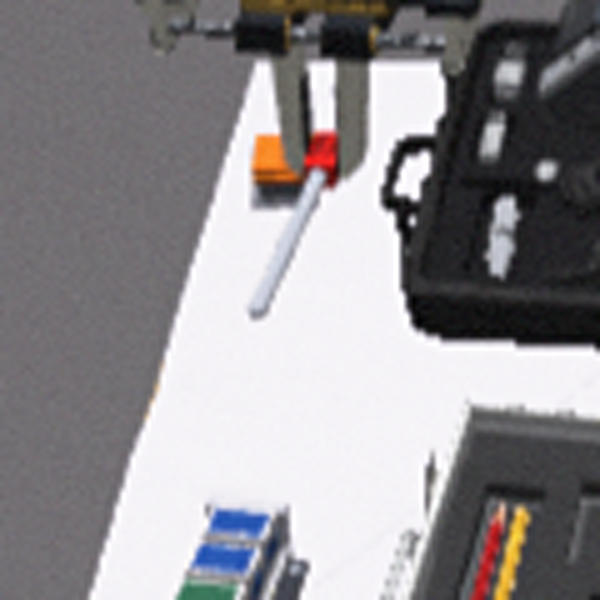

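View pics/ai_top.png

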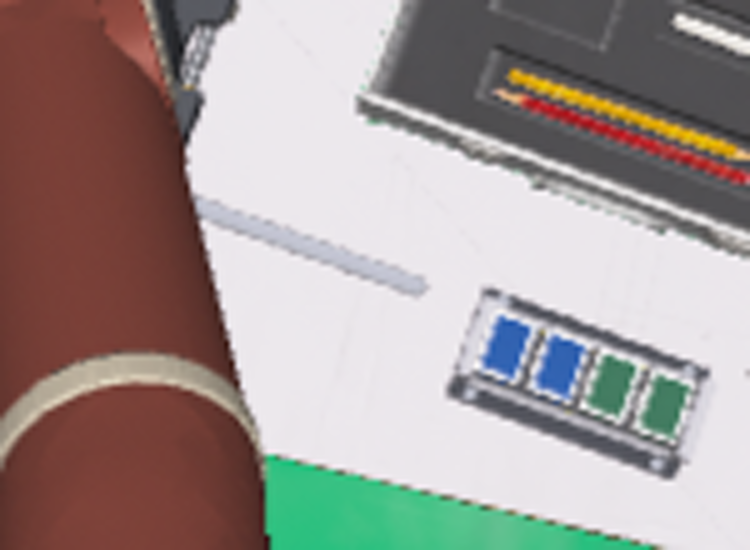

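```bash
python3 -m pendant '[[[255,0,0.05,0.8,0,0,0.05],[255,0,0.1,1.8,0,0,0.07],[255,0,0.1,2.8,0,0,0.07],[255,0,0.1,3.6,0,0,0.07],[255,0,0.1,4.2,0,0,0.07]]]'; python3 -m pendant '[[[255,0,0,0,0,0,0],[255,0,0,0,0,0,0],[255,0,0,0,0,0,0],[255,0,0,0,0,0,0],[255,0,0,0,0,0,0]]]'; python3 - <<'E'
from h import *
st();rodgo(.250,.030)
s=cam('side');crop(s,'pics/aj_side.png',210,180,60,80,8);t=cam('top');crop(t,'pics/aj_top.png',265,200,100,80,7)
E
```

```text
time: 63.05
ee_pos: [0.5268, -0.0218, 0.0533]
ee_rot: [3.065, -0.566, -0.008]
ft_force: [0.6, -0.1, -0.3]
width: 0.0174
time: 63.55
ee_pos: [0.5277, -0.0218, 0.0554]
ee_rot: [3.065, -0.566, -0.003]
ft_force: [0.3, 0.4, -0.6]
width: 0.0176
t 63.55 pos [ 0.5277 -0.0218  0.0554] phi -20.93 zax [-0.006 -0.023 -1.   ] F [ 0.25  0.37 -0.56] M [ 0.   -0.08  0.05] w 0.0176
tcp [ 0.5254 -0.0261  0.0493] shift [-0.03  0.19  0.25] turn [-0.   -0.03 -0.01]
grip centre rack mm [-1.000e-01  2.549e+02  3.610e+01] tip [-0.5 90.9 36. ]
```

View pics/aj_side.png

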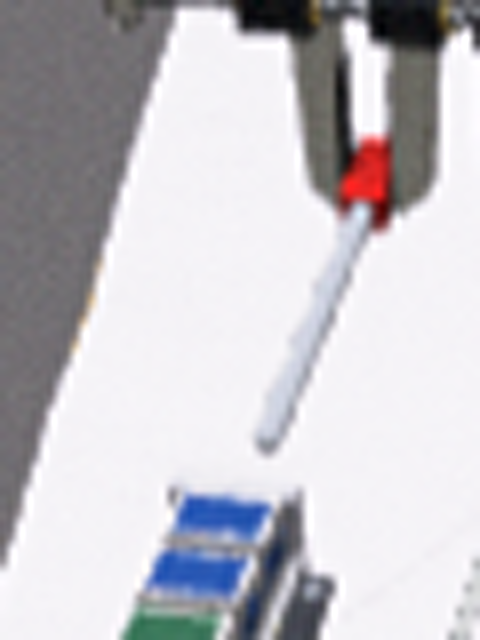

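View pics/aj_top.png

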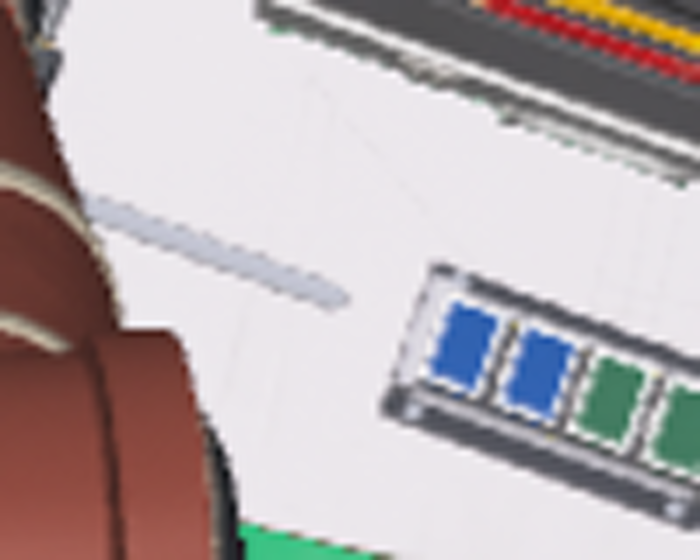

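```bash
python3 - <<'E'
from h import *
t=cam('top'); s=cam('side'); a=np.radians(RY)
def rack(p): d=np.array(p[:2])-RC; return np.round([1000*(d@[np.cos(a),np.sin(a)]),1000*(d@[-np.sin(a),np.cos(a)])],1)
for b,m in(((326,240,12,18),blue),((337,243,12,20),blue),((347,248,13,20),green),((358,250,14,24),green)):
    r=mrect(t,b,m,.044); print(r,rack(np.array(r["c"])/1000))
# rod in top
k=6; x0,y0,w,h=280,224,36,26
im=cv2.resize(t["f"][y0:y0+h,x0:x0+w],None,fx=k,fy=k,interpolation=cv2.INTER_CUBIC); g=im.min(2)
m=(g<212).astype(np.uint8); n,l,S,C=cv2.connectedComponentsWithStats(m); i=1+np.argmax(S[1:,4]); ys,xs=np.where(l==i)
W=np.array([ray(t,((x+.5)/k-.5+x0,(y+.5)/k-.5+y0),.036)[:2] for x,y in zip(xs,ys)])
R=np.array([rack(p) for p in W]); print("rod region",R.min(0),R.max(0))
for y in range(95,135,8):
    q=R[(abs(R[:,1]-y)<2)]; print(y,q[:,0].mean().round(2),q[:,0].max()-q[:,0].min())
# side: rod nose & shaft vs pred
P=lambda x,y,z: np.r_[RC+np.array([np.cos(a),np.sin(a)])*x+np.array([-np.sin(a),np.cos(a)])*y,z]
for y in(.091,.12,.16,.2): print("side pred",y,proj(s,P(-.0003,y,.036)).round(1),"top",proj(t,P(-.0003,y,.036)).round(1))
E
```

```text
{'c': (455.0, -217.9), 'L': 29.0, 'W': 18.4, 'ang': -20.5} [ 1.5 46.1]
{'c': (444.5, -246.1), 'L': 28.9, 'W': 18.6, 'ang': -18.1} [ 1.7 16.1]
{'c': (434.2, -273.6), 'L': 26.9, 'W': 16.4, 'ang': -20.7} [  1.8 -13.3]
{'c': (423.2, -301.6), 'L': 26.7, 'W': 16.4, 'ang': -19.4} [  1.5 -43.4]
rod region [-4.9 92.1] [  9.1 194.6]
95 1.09 10.100000000000001
103 2.01 11.2
111 2.0 12.899999999999999
119 1.86 13.3
127 1.91 13.399999999999999
side pred 0.091 [[242.4 236.2]] top [[314.6 243.9]]
side pred 0.12 [[245.1 229.9]] top [[304.5 240.1]]
side pred 0.16 [[248.6 221.5]] top [[290.5 235. ]]
side pred 0.2 [[252.  213.6]] top [[276.6 229.8]]
```

```bash
python3 -m pendant '[[[255,-0.03,0.1,0.1,0,0,0],[255,-0.03,0.19,0.2,0,0,0],[255,-0.03,0.19,0.25,0,0,0],[255,-0.03,0.19,0.25,0,0,0],[255,-0.03,0.19,0.25,0,0,0]]]'; python3 -m pendant '[[[255,0,0,0,0,0,0],[255,0,0,0,0,0,0],[255,0,0,0,0,0,0],[255,0,0,0,0,0,0],[255,0,0,0,0,0,0]]]'; python3 - <<'E'
from h import *
st();rodgo(.235,.030)
s=cam('side');crop(s,'pics/ak_side.png',210,180,60,80,8)
E
```

```text
time: 64.25
ee_pos: [0.5248, -0.026, 0.0484]
ee_rot: [3.065, -0.566, -0.006]
ft_force: [-0.0, 0.0, -0.7]
width: 0.0173
time: 64.75
ee_pos: [0.5248, -0.026, 0.0485]
ee_rot: [3.065, -0.566, -0.005]
ft_force: [0.1, 0.1, -0.8]
width: 0.0173
t 64.75 pos [ 0.5248 -0.026   0.0485] phi -20.92 zax [-0.008 -0.023 -1.   ] F [ 0.1   0.11 -0.77] M [-0.01 -0.13  0.  ] w 0.0173
tcp [ 0.52   -0.0401  0.0493] shift [ 0.02  0.59 -0.02] turn [ 0.   -0.01 -0.  ]
grip centre rack mm [ -1.3 249.9  29.2] tip [-1.7 85.9 29.3]
```

View pics/ak_side.png

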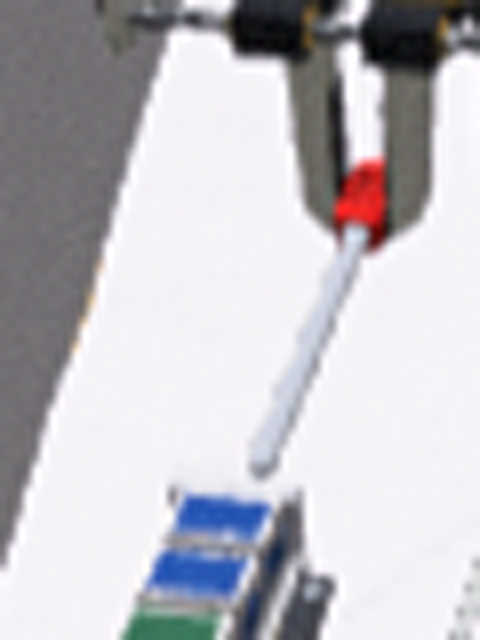

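```bash
python3 -m pendant '[[[255,0.02,0.2,-0.02,0,0,0],[255,0.02,0.4,-0.02,0,0,0],[255,0.02,0.6,-0.02,0,0,0],[255,0.02,0.8,-0.02,0,0,0],[255,0.02,0.95,-0.02,0,0,0]]]'; python3 - <<'E'
from h import *
st();rodgo(.20,.030)
s=cam('side');crop(s,'pics/al_side.png',210,180,60,80,8)
E
```

```text
time: 65.3
ee_pos: [0.5165, -0.0492, 0.0496]
ee_rot: [3.065, -0.567, -0.006]
ft_force: [-1.3, 0.1, -0.1]
width: 0.0177
t 65.3 pos [ 0.5165 -0.0492  0.0496] phi -20.96 zax [-0.008 -0.024 -1.   ] F [-1.34  0.06 -0.12] M [ 0.08 -0.03 -0.01] w 0.0177
tcp [ 0.5076 -0.0728  0.0493] shift [0.01 1.01 0.04] turn [ 0.01 -0.01 -0.01]
grip centre rack mm [ -0.9 225.2  30.3] tip [-1.4 61.2 30.4]
```

View pics/al_side.png

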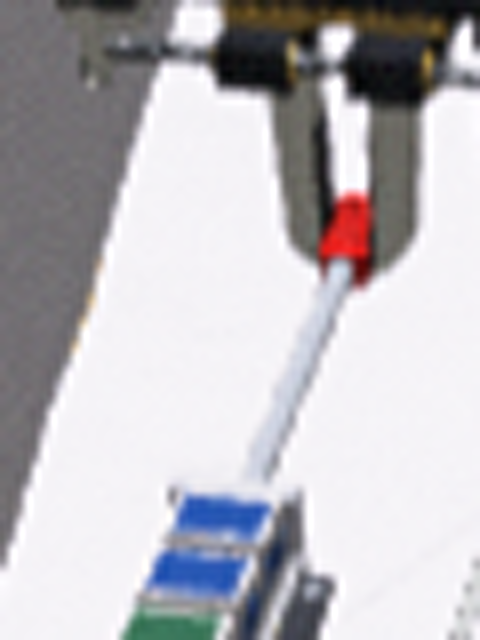

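```bash
python3 -m pendant '[[[255,0,0.2,0,0,0,0],[255,0,0.4,0,0,0,0],[255,0,0.6,0.0,0,0,0],[255,0,0.8,0,0,0,0],[255,0,1,0,0,0,0]]]'; python3 - <<'E'
from h import *
st();rodgo(.175,.030)
E
```

```text
time: 65.85
ee_pos: [0.5077, -0.0722, 0.0502]
ee_rot: [3.065, -0.566, -0.006]
ft_force: [0.1, -0.7, -1.4]
width: 0.0178
t 65.85 pos [ 0.5077 -0.0722  0.0502] phi -20.93 zax [-0.008 -0.024 -1.   ] F [ 0.06 -0.68 -1.41] M [ 0.01 -0.1   0.06] w 0.0178
tcp [ 0.4987 -0.0962  0.0493] shift [0.01 1.02 0.06] turn [ 0.01 -0.01 -0.01]
grip centre rack mm [ -1.  200.6  30.9] tip [-1.3 36.6 31. ]
```

```bash
python3 -m pendant '[[[255,0.01,0.2,0.03,0,0,0],[255,0.01,0.4,0.04,0,0,0],[255,0.01,0.6,0.05,0,0,0],[255,0.01,0.8,0.055,0,0,0],[255,0.01,1,0.06,0,0,0]]]'; python3 - <<'E'
from h import *
st();rodgo(.150,.030)
E
```

```text
time: 66.35
ee_pos: [0.499, -0.0956, 0.0493]
ee_rot: [3.065, -0.566, -0.006]
ft_force: [0.9, 0.4, -1.2]
width: 0.0177
t 66.35 pos [ 0.499  -0.0956  0.0493] phi -20.92 zax [-0.008 -0.024 -1.   ] F [ 0.87  0.37 -1.19] M [ 0.07 -0.04  0.02] w 0.0177
tcp [ 0.4898 -0.1195  0.0493] shift [-0.    1.03  0.03] turn [ 0.   -0.01 -0.  ]
grip centre rack mm [ -0.7 175.6  30. ] tip [-1.1 11.6 30.1]
```

```bash
python3 -m pendant '[[[255,0,0.2,0.005,0,0,0],[255,0,0.4,0.01,0,0,0],[255,0,0.6,0.015,0,0,0],[255,0,0.8,0.02,0,0,0],[255,0,1,0.025,0,0,0]]]'; python3 - <<'E'
from h import *
st();rodgo(.125,.030)
E
```

```text
time: 66.85
ee_pos: [0.4901, -0.119, 0.0493]
ee_rot: [3.065, -0.566, -0.006]
ft_force: [-0.4, 0.1, -0.8]
width: 0.017
t 66.85 pos [ 0.4901 -0.119   0.0493] phi -20.93 zax [-0.008 -0.023 -1.   ] F [-0.45  0.14 -0.77] M [ 0.07 -0.09  0.02] w 0.017
tcp [ 0.481  -0.1429  0.0493] shift [0.   1.02 0.03] turn [ 0.   -0.01 -0.01]
grip centre rack mm [ -0.8 150.6  30. ] tip [ -1.2 -13.4  30.1]
```

```bash
python3 -m pendant '[[[255,0,0.2,0.005,0,0,0],[255,0,0.4,0.01,0,0,0],[255,0,0.6,0.015,0,0,0],[255,0,0.8,0.02,0,0,0],[255,0,1,0.025,0,0,0]]]'; python3 - <<'E'
from h import *
st();rodgo(.1,.030)
E
python3 -m pendant '[[[255,0,0.2,0.005,0,0,0],[255,0,0.4,0.01,0,0,0],[255,0,0.5,0.012,0,0,0],[255,0,0.5,0.012,0,0,0],[255,0,0.5,0.012,0,0,0]]]'; python3 - <<'E'
from h import *
st();rodgo(.086,.030)
crop(cam('side'),'pics/am_side.png',190,190,80,90,7)
E
```

```text
time: 67.35
ee_pos: [0.4812, -0.1423, 0.0493]
ee_rot: [3.065, -0.566, -0.006]
ft_force: [-0.1, 0.3, -1.2]
width: 0.0179
t 67.35 pos [ 0.4812 -0.1423  0.0493] phi -20.93 zax [-0.008 -0.023 -1.   ] F [-0.13  0.27 -1.24] M [ 0.03 -0.09  0.03] w 0.0179
tcp [ 0.4721 -0.1663  0.0493] shift [0.   1.02 0.03] turn [ 0.   -0.01 -0.01]
grip centre rack mm [ -0.9 125.6  30. ] tip [ -1.2 -38.4  30.1]
time: 67.85
ee_pos: [0.477, -0.1534, 0.0493]
ee_rot: [3.066, -0.566, -0.005]
ft_force: [-0.4, 0.1, -1.2]
width: 0.0175
t 67.85 pos [ 0.477  -0.1534  0.0493] phi -20.91 zax [-0.008 -0.023 -1.   ] F [-0.38  0.15 -1.22] M [ 0.01 -0.12 -0.  ] w 0.0175
tcp [ 0.4671 -0.1794  0.0493] shift [0.   1.11 0.03] turn [ 0.   -0.01 -0.  ]
grip centre rack mm [ -0.8 113.7  30. ] tip [ -1.2 -50.3  30. ]
```

View pics/am_side.png

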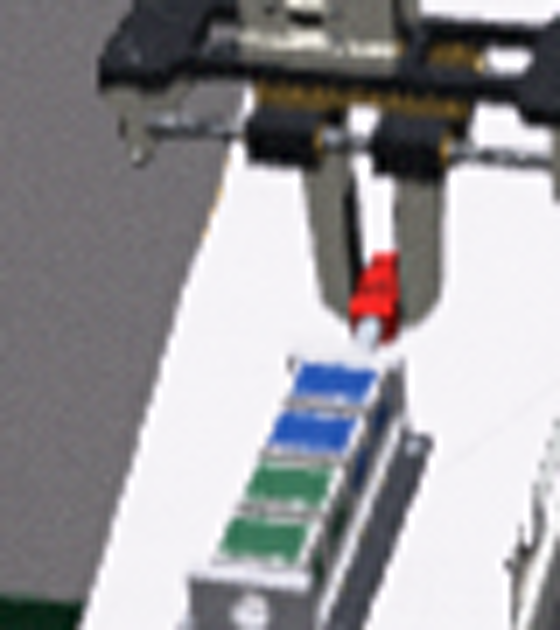

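Sliding freely. Continue to just before home, then push gently.

```bash
python3 -m pendant '[[[255,0,0.2,0.005,0,0,0],[255,0,0.4,0.01,0,0,0],[255,0,0.6,0.015,0,0,0],[255,0,0.8,0.02,0,0,0],[255,0,0.9,0.022,0,0,0]]]'; python3 - <<'E'
from h import *
st();rodgo(.086,.030)
E
python3 -m pendant '[[[255,0,0.05,0,0,0,0],[255,0,0.1,0,0,0,0],[255,0,0.15,0,0,0,0],[255,0,0.18,0,0,0,0],[255,0,0.2,0,0,0,0]]]'; python3 - <<'E'
from h import *
st();rodgo(.086,.030)
E
```

```text
time: 68.4
ee_pos: [0.4684, -0.1755, 0.0493]
ee_rot: [3.064, -0.568, -0.006]
ft_force: [-0.5, 0.0, -0.9]
width: 0.0176
t 68.4 pos [ 0.4684 -0.1755  0.0493] phi -20.99 zax [-0.008 -0.024 -1.   ] F [-0.54  0.04 -0.87] M [ 0.03 -0.03 -0.  ] w 0.0176
tcp [ 0.4671 -0.1794  0.0493] shift [0.01 0.16 0.  ] turn [ 0.01 -0.01 -0.02]
grip centre rack mm [-1. 90. 30.] tip [ -1.6 -74.   30.1]
time: 68.9
ee_pos: [0.467, -0.1793, 0.0494]
ee_rot: [3.065, -0.566, -0.006]
ft_force: [-0.2, -0.1, -0.4]
width: 0.0178
t 68.9 pos [ 0.467  -0.1793  0.0494] phi -20.91 zax [-0.008 -0.023 -1.   ] F [-0.24 -0.14 -0.45] M [ 0.05 -0.09 -0.01] w 0.0178
tcp [ 0.4671 -0.1794  0.0493] shift [0.   0.   0.01] turn [ 0.   -0.01 -0.  ]
grip centre rack mm [-0.9 86.1 30.1] tip [ -1.3 -77.9  30.2]
```

```bash
python3 -m pendant '[[[255,0,0.03,0,0,0,0],[255,0,0.06,0,0,0,0],[255,0,0.09,0,0,0,0],[255,0,0.12,0,0,0,0],[255,0,0.12,0,0,0,0]]]'; python3 - <<'E'
from h import *
st();rodgo(.086,.030)
crop(cam('side'),'pics/an_side.png',190,190,80,90,7)
E
```

```text
time: 69.4
ee_pos: [0.4662, -0.1815, 0.0495]
ee_rot: [3.066, -0.565, -0.005]
ft_force: [1.5, 0.4, -0.4]
width: 0.0175
t 69.4 pos [ 0.4662 -0.1815  0.0495] phi -20.89 zax [-0.007 -0.023 -1.   ] F [ 1.47  0.36 -0.42] M [ 0.33 -0.14 -0.03] w 0.0175
tcp [ 0.4671 -0.1794  0.0493] shift [ 0.   -0.09  0.01] turn [-0.01 -0.01  0.  ]
grip centre rack mm [-0.9 83.7 30.2] tip [ -1.2 -80.3  30.2]
```

View pics/an_side.png

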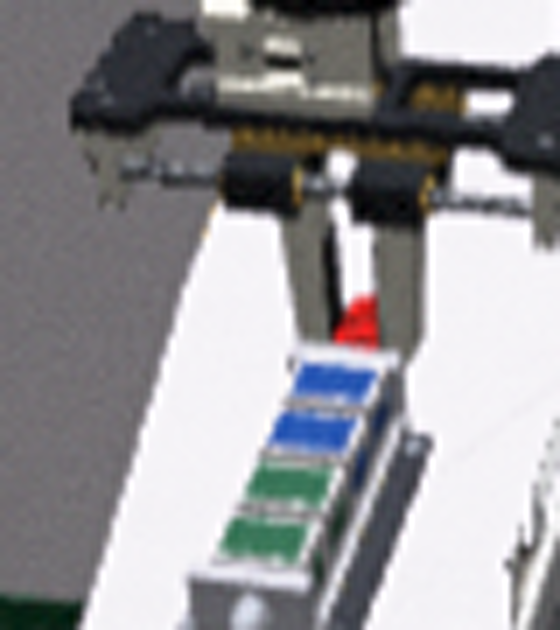

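```bash
python3 -m pendant '[[[255,0,0.02,0,0,0,0],[255,0,0.04,0,0,0,0],[255,0,0.06,0,0,0,0],[255,0,0.06,0,0,0,0],[255,0,0.06,0,0,0,0]]]'; python3 - <<'E'
from h import *
st();rodgo(.086,.030)
crop(cam('side'),'pics/ao_side.png',190,220,80,90,7)
E
```

```text
time: 69.95
ee_pos: [0.4661, -0.1816, 0.0496]
ee_rot: [3.068, -0.564, -0.004]
ft_force: [1.0, 5.5, -1.5]
width: 0.0173
t 69.95 pos [ 0.4661 -0.1816  0.0496] phi -20.83 zax [-0.007 -0.021 -1.   ] F [ 0.99  5.54 -1.45] M [ 1.22 -0.38 -0.05] w 0.0173
tcp [ 0.4671 -0.1794  0.0493] shift [ 0.   -0.1   0.01] turn [-0.03 -0.02  0.01]
grip centre rack mm [-0.9 83.6 30.3] tip [ -1.  -80.4  29.9]
```

View pics/ao_side.png

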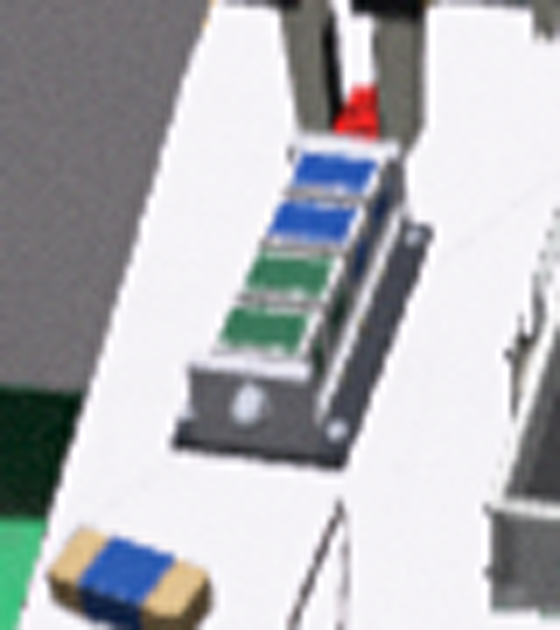

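```bash
python3 -m pendant '[[[190,0,-0.02,0,0,0,0],[170,0,-0.02,0,0,0,0],[140,0,-0.02,0,0,0,0],[120,0,-0.02,0,0,0,0],[100,0,-0.02,0,0,0,0]]]'; python3 -m pendant '[[[100,0,0,0,0,0,0],[100,0,0,-0.3,0,0,0],[60,0,0,-1,0,0,0],[0,0,0,-2,0,0,0],[0,0,0,-3.5,0,0,0]]]';  python3 -m pendant '[[[0,0,-1,-1,0.28,0,0],[0,0,-2,-2,0.28,0,-1],[0,0,-4,-2.5,0.28,0,-2],[0,0,-6,-2.5,0.28,0,-3],[0,0,-8,-2.5,0.28,0,-4]]]'; python3 - <<'E'
from h import *
st()
crop(cam('side'),'pics/ap_side.png',190,190,80,90,7);crop(cam('top'),'pics/ap_top.png',290,210,100,80,7)
E
```

```text
time: 70.5
ee_pos: [0.4655, -0.1835, 0.0496]
ee_rot: [3.065, -0.567, -0.006]
ft_force: [0.6, -0.4, -0.1]
width: 0.0504
time: 71.0
ee_pos: [0.465, -0.1806, 0.1371]
ee_rot: [3.066, -0.566, -0.012]
ft_force: [0.3, 0.1, 0.5]
width: 0.0762
time: 71.5
ee_pos: [0.5384, 0.0071, 0.196]
ee_rot: [3.141, -0.022, -0.002]
ft_force: [0.8, -0.3, 0.4]
width: 0.0929
t 71.5 pos [0.5384 0.0071 0.196 ] phi -0.79 zax [-0.001 -0.    -1.   ] F [ 0.82 -0.27  0.38] M [-0.04 -0.18 -0.01] w 0.0929
```

View pics/ap_side.png

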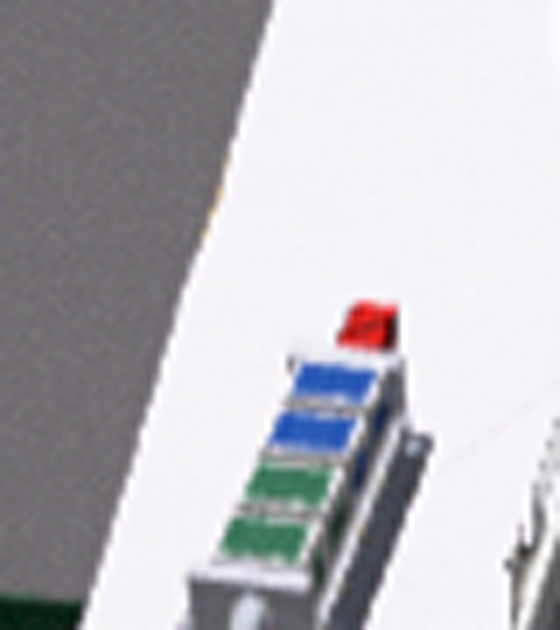

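View pics/ap_top.png

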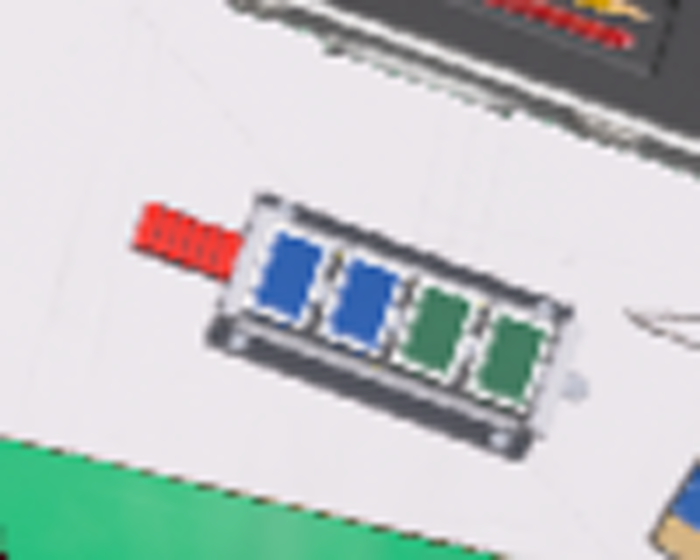

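```bash
python3 - <<'E'
from h import *
t=cam('top'); s=cam('side'); a=np.radians(RY)
def rack(p): d=np.array(p[:2])-RC; return np.round([1000*(d@[np.cos(a),np.sin(a)]),1000*(d@[-np.sin(a),np.cos(a)])],1)
r=mrect(t,(304,232,24,22),red,.038); print(r,rack(np.array(r["c"])/1000))
print("tip",rack(ray(t,(371.9+1.5,265.2),.030)))
crop(t,'pics/aq_top.png',300,228,40,34,18); crop(s,'pics/aq_side.png',215,220,50,65,9)
P=lambda x,y,z: np.r_[RC+np.array([np.cos(a),np.sin(a)])*x+np.array([-np.sin(a),np.cos(a)])*y,z]
for y in(.066,.058,-.058,-.066): print(y,((proj(t,[P(-.022,y,.044),P(.022,y,.044)])-[300,228]+.5)*18).round(0).tolist())
E
```

```text
{'c': (468.7, -180.0), 'L': 39.1, 'W': 18.7, 'ang': 69.5} [ 0.9 86.4]
tip [  1.7 -76.1]
0.066 [[385.0, 486.0], [485.0, 208.0]]
0.058 [[436.0, 505.0], [535.0, 227.0]]
-0.058 [[1179.0, 782.0], [1275.0, 500.0]]
-0.066 [[1231.0, 801.0], [1326.0, 519.0]]
```

View pics/aq_top.png

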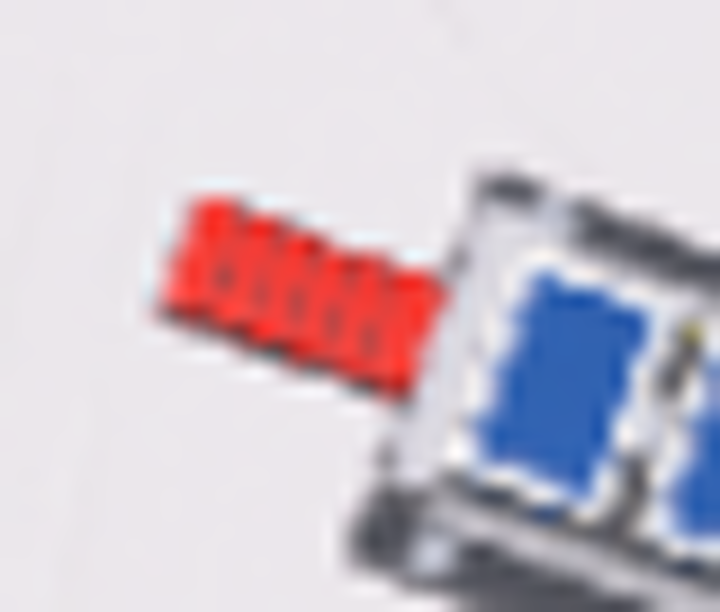

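View pics/aq_side.png

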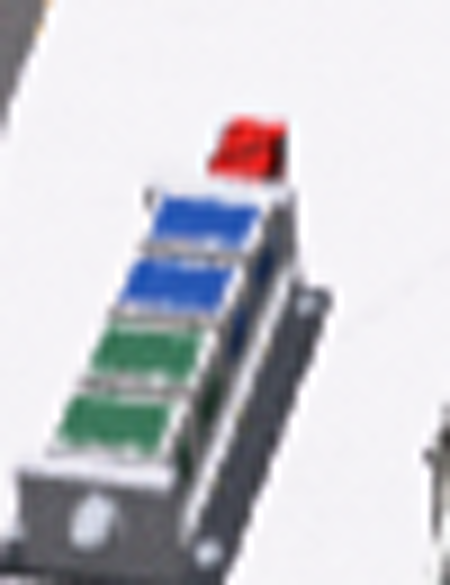

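```bash
python3 -m pendant '[[[0,0,3,-1,0,0,0],[0,0,5,-1,0,0,0],[0,0,5,-1,0,0,0],[0,0,5,-1,0,0,0],[0,0,5,-1,0,0,0]]]';python3 - <<'E'
from h import *
st(); t=cam('top');s=cam('side'); crop(t,'pics/ar_top.png',155,200,50,45,14); crop(s,'pics/ar_side.png',225,150,40,40,14)
cv2.imwrite('pics/ar_full.png',t["f"][:,:,::-1])
f=np.radians(-8.6); ex=np.array([np.cos(f),np.sin(f),0]); ey=np.array([-np.sin(f),np.cos(f),0])
r=mrect(t,(162,208,36,32),orange,.032);print(r)
c=np.array([r["c"][0]/1000,r["c"][1]/1000,0])
for z in(.032,.026,.020): print(z,((proj(t,[c+ex*.022*i+ey*.025*j+[0,0,z] for i,j in((1,1),(1,-1),(-1,-1),(-1,1))])-[155,200]+.5)*14).round(0).tolist())
E
```

```text
time: 72.2
ee_pos: [0.5347, -0.1213, 0.2195]
ee_rot: [3.141, -0.033, -0.007]
ft_force: [-0.0, 1.0, 1.0]
width: 0.0928
t 72.2 pos [ 0.5347 -0.1213  0.2195] phi -1.2 zax [-0.004 -0.    -1.   ] F [-0.05  0.96  0.95] M [-0.01 -0.08  0.03] w 0.0928
{'c': (524.1, 195.0), 'L': 52.6, 'W': 44.3, 'ang': 81.4}
0.032 [[212.0, 222.0], [467.0, 259.0], [425.0, 483.0], [169.0, 446.0]]
0.026 [[219.0, 227.0], [473.0, 263.0], [431.0, 486.0], [176.0, 449.0]]
0.02 [[226.0, 232.0], [479.0, 268.0], [438.0, 490.0], [183.0, 453.0]]
```

View pics/ar_top.png

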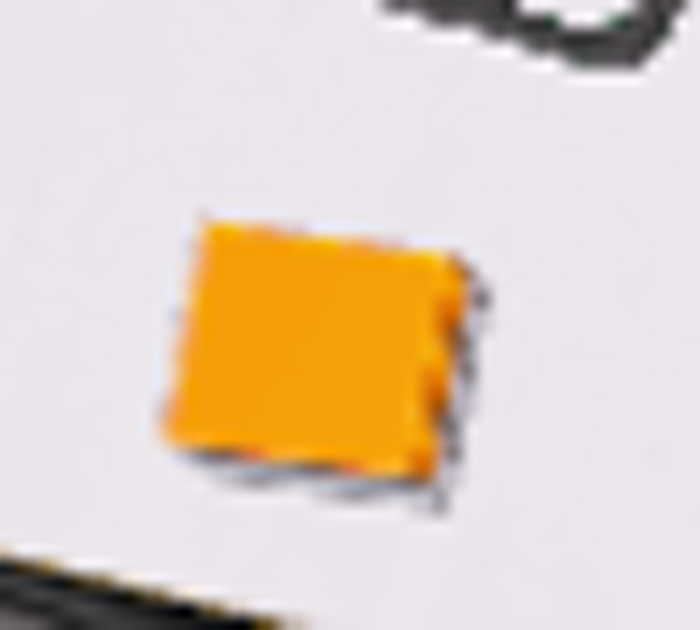

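View pics/ar_side.png

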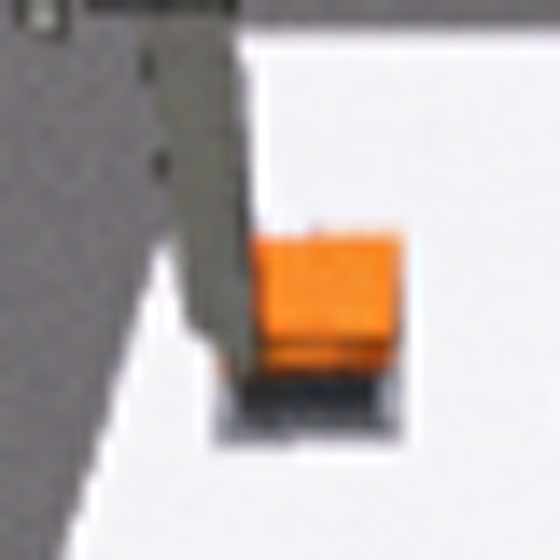

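View pics/ar_full.png

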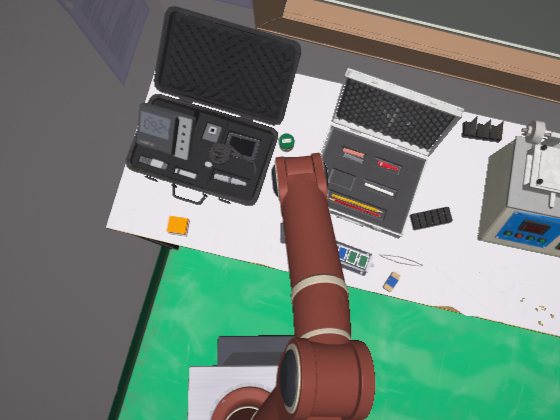

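```bash
python3 - <<'E'
from h import *
crop(cam('side'),'pics/as_side.png',190,200,90,90,6)
print(ctrl.sign_off())
E
```

```text
the job is handed in; nothing more can be done
None
```

View pics/as_side.png

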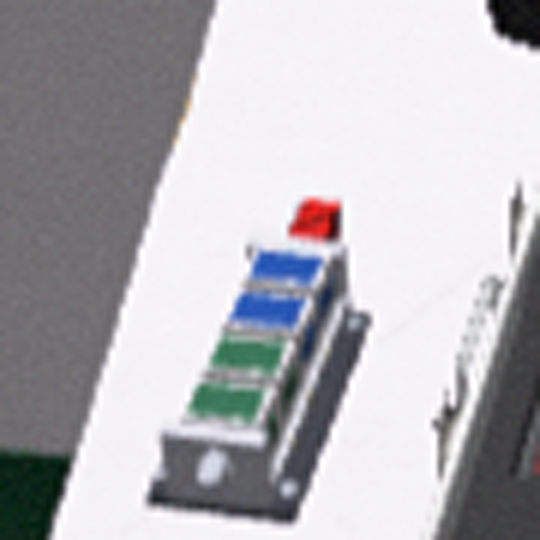

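The job is done and was handed in at about 72 s. All four holders stand in the rack's four bays, both spacers are piled on the grey stand, and the rod is through both brackets and all the holders, then released.

**What went off plan:**
- **Second spacer:** on the first try the fingertips met the lower plate with about 15 N and shifted it 0.8 mm. I put the plate back, gripped it higher, placed it again and squeezed the pile square across x.
- **Rod:** it had been knocked a few centimetres aside, so I measured it again before gripping it.

**Last checks:**
- **Rod home:** the bracket stopped it with a push of about 5.5 N. In both views the red grip meets the near bracket and the nose stands out of the far one. I did not push it again after letting go.
- **Pile:** its outline fits two aligned plates to within about 1 mm. I did not squeeze it along y, and it sits up to about 2 mm off the stand's centre.
- **Bystanders:** in the last overall pictures they look unmoved, though the arm hid a small part of the table.

**One disagreement:** the rack's position by camera and by arm differed by about 2–3 mm. I trusted the arm's contact readings, and by those the holder nearest the robot's left bracket is close to it but within its bay.

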